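Load the storage chest and prop its lid on the folding stay

ROBOT

A 7-joint arm with a two-finger parallel gripper is mounted at the origin on a cart in front of the work surface, level with it; the furniture and walls round the work are solid. World frame = base frame: x ahead of the robot, y to its left, z up, the work surface at z = 0. Lengths are in m, angles in rad, forces in N, time in s.
With the tool pointing down it reaches from about 0.4 to 0.925 m from the base axis. Payload 5.6 kg.
Tool frame: the origin (TCP) lies at the very end of the fingers, on their centre line; the grasp point (between the pads) lies 19 mm behind it (bot.hold_point_z is the distance from the TCP to the grasp point, in m); z points along the fingers, y is the direction in which the jaws open and shut (so a half turn about z gives the same grasp; the last joint's range is limited). The gripper opens to 85 mm and grips with 20 to 120 N. Pads are 22 mm wide; open, the fingers measure 114 mm over their backs; the gripper's body (76 mm by 85 mm) begins 54 mm behind the grasp point. The pads swing forward as they close: fully open they stand 13 mm farther back than shut.
Start: joints at [-1.331, 0.468, -0.012, 1.603, 0.006, 1.071, -0.056], TCP at [0.181, 0.624, 0.192] pointing down, gripper open.
Joint ranges: [-2.53, 2.53], [-0.31, 2.02], [-1.57, 1.55], [0.28, 2.44], [-1.29, 4.43], [0.15, 1.84], [-2.92, 2.92]. Speed limits (rad/s): [2.57, 2.57, 3.14, 3.14, 3.14, 3.14, 3.14].

INTERFACE

Orientations are given as a unit quaternion [w, x, y, z].
In Python, from cell import bot, eyes, job gives the robot as it stands. The module is installed in compiled form; this text tells all that it offers.
- The arm moves only by the shell command python3 -m pendant 'ROWS' [FORCE]. ROWS is JSON, a list of rows, each an object with "delta_pos": the shift along the tool's x, y, z scaled (see below), a list of three; "delta_rot": the turn, a rotation vector about the tool's x, y, z scaled (see below), a list of three; "jaw": the opening, from 0 (shut) to 1 (fully open). In form: [{"delta_pos": [x, y, z], "delta_rot": [ax, ay, az], "jaw": jaw}, ...]. A call has 1 to 12 rows; each row shifts and turns the commanded pose from where the row before left it, along the tool's axes as they then stand; what a row does not reach is not made up. The controller multiplies each number of a shift by 0.6 m and each number of a turn by 0.5 rad. A row lasts 1/12 s, in which the tool goes at most 41.7 mm and 7.16 degrees, less where a joint would pass 70% of its speed; a pose out of reach is approached as far as the arm can. A call with a number of a shift or a turn outside -1 to 1 is refused whole. A call with a gripper value outside its range is refused whole. The fingers move at their own pace and stop on an object; FORCE is the grip in N (left out, the last holds). Time passes only in rows, so rows that do not move let the fingers close. It gives the time, the measured TCP pose, the force and the opening at its end, in the units of the state.
- bot.get_state(): the state, without advancing time (a new reading comes with each control period).
- eyes.grab_frame(name): name is "scene" or "top"; returns a dict with "color" (420x560x3 uint8, red, green, blue), "intrinsics" (3x3 intrinsics, pixels), "rvec" (rotation vector, rad) and "tvec" (3), from world to camera coordinates, as OpenCV has them. Camera axes: x right, y down, z forward; pixel columns grow to the right and rows downward; lengths in m; the calibration is good to about 2 mm. A picture is of the moment at which its call begins. There is no depth.
- job.sign_off(): hands the job in, once; it reports no verdict.
The state is a dict: "time": time; "joint_positions": joint angles; "qvel": joint speeds; "joint_torque": joint torques, N m; "eef_pos": TCP position; "tool_rot": TCP orientation; "wrist_force": force on the tool from outside, world axes, zero at the start; "moment": the same for the moment, N m; "opening": finger opening in m.
Only numpy, scipy, OpenCV 4.12 (cv2) and the standard library are available. Lean on these libraries where they do the work, as an engineer would, in place of code of your own. Each camera call takes 0.05 s, during which the arm holds its last target.

TASK

Put the white screw jar away in the small grey chest and leave the chest airing with its lid propped. First swing the lid all the way back by its bar until it rests open by itself; then turn over the jar, which stands upside down on its cap (it has to be laid on its side and taken again), and stand it upright, cap on top, on the floor of the chest and let go. Then flip the steel stay on the chest's side up to its stop by the red peg, and lower the lid gently by its bar until it rests on the stay; leave the timer, the Petri dish and the tape roll where they are.

Things in the scene. Friction and masses are not known exactly. Their poses are not given: they have to be found in the camera images.
- chest: Fixed grey plastic chest, open-topped base 150 (x) x 170 (y) x 65 mm high, walls and floor 4 mm thick. Origin: centre of its underside, on the worktop. Its x axis points from its front (near the robot) to its rear, where the lid is hinged; y to its left (the stay is on its right side, -y); z up.
- chest_floor (a point): Centre of the chest's inner floor (142 x 162 mm inside, side walls rise 61 mm above it); same axes as the chest.
- lid (a joint): Angle of the deep white lid (150 x 170 x 60 mm, 0.26 kg) on its hinge along the rear rim: 0 closed, grows as the front rises, stop at 1.42 rad, a little short of upright; its weight then lies behind the hinge, so it rests there by itself; let go below about 1.1 rad it falls shut. Propped, it rests at about 0.62 rad: a dark ledge near the front of its right edge lies on the stay's free end.
- lid_hinge (a point): Middle of the lid's hinge line, fixed to the chest: 75 mm behind the chest's origin, 65 mm above the worktop. The line runs along the chest's y; axes as the chest's.
- lid_bar (a point): Middle of the steel bar that opens the lid: round, 10 mm thick, along the chest's y, 86 mm free, 40 mm in front of the lid's front wall. Closed, it lies 190 mm before the hinge line and 40 mm above it (105 mm above the worktop); fully open it is on top, 259 mm above the worktop. It turns freely between fingers that pinch it from above, front and rear, and keep pointing down through the swing.
- stay (a joint): Angle of the steel stay, a flat bar 90 mm long (12 x 6 mm, 65 g) outside the chest's right (-y) wall: 0 lying level, pointing to the rear; grows as its free end swings up, then forward; stop at 1.71 rad, where it leans forward just past upright and stays by itself. Let go before upright it falls back.
- stay_hinge (a point): Pivot of the stay, fixed to the chest: 30 mm in front of the chest's origin, 95.5 mm to its right, 52 mm above the worktop. The pivot line runs along the chest's y; axes as the chest's.
- stay_grip (a point): Middle of the red peg that sticks out sideways from the middle of the stay: round, 12 mm thick, 46 mm long, along the chest's y, 50 mm from the pivot line and 60 mm right of the flat bar; own x axis along the stay, away from the pivot. 52 mm above the worktop when down, 101 mm when up. It turns freely between fingers that pinch it from above, front and rear, and keep pointing down.
- jar: White closed screw jar, a plain cylinder 37 mm thick and 118 mm long, 0.05 to 0.1 kg; the ribbed cap is the last 16 mm. Origin: centre of its base, z axis from base to cap. It starts upside down, standing on its cap on the worktop, so that the origin is at the top, 118 mm up, and z points down. It may roll on its side. The worktop between it and the robot is free.
- timer: Bystander: white kitchen-type timer 66 x 66 x 20 mm, origin centre of its underside; leave alone.
- petri: Bystander: small Petri dish 65 mm across, 17 mm high, origin centre of its underside; leave alone.
- tape: Bystander: roll of white tape 58 mm across, 19 mm high, origin centre of its underside; leave alone.
Not all that is in view belongs to the job. Leave any orange look-alike of the jar alone.

How it is judged:
By the outcome, as a careful person would: the job done as asked, in the order asked, and still so for the second after the job is handed in, with the robot touching nothing.
It also fails if it takes over 72 s, if anything falls off the work surface, if the arm or the gripper's body presses on something with over 40 N, if the wrist force passes 120 N, or if a joint passes its speed limit or range.

## Working session

There is one attempt and no reset: what is moved stays moved. The work goes in short steps, Python scripts to look and compute and a shell command to move; the robot and the scene stay as the last step left them, time stands still between calls to the robot, and variables do not carry over. Pictures are saved under pics/ and viewed, and the job is handed in when it is done.

```bash
mkdir -p pics; ls; python3 - <<'E'
from cell import bot,eyes,job
import cv2,numpy as np
s=bot.get_state(); print(s, bot.hold_point_z)
for n in("scene","top"):
    f=eyes.grab_frame(n); cv2.imwrite(f"pics/{n}0.png",f["color"][:,:,::-1])
    np.savez(f"{n}0.npz",**f)
    print(n,f["intrinsics"],f["rvec"],f["tvec"])
E
```

```text
pics
{'time': 0.0, 'joint_positions': array([-1.33104811,  0.46837891, -0.01158618,  1.60362908,  0.00601334,
        1.0713932 , -0.05629986]), 'qvel': array([-1.45481623e-04, -1.94745237e-04,  1.57678334e-03,  7.10701300e-04,
        6.07041216e-04, -5.20849339e-05, -3.22902437e-04]), 'joint_torque': array([ 2.72401458e-04, -5.32378507e+01,  2.17902433e-02, -2.51309806e+01,
        1.14820260e-02,  7.72463711e-03,  2.72944547e-06]), 'eef_pos': array([0.18125677, 0.62356268, 0.190835  ]), 'tool_rot': array([-5.37680459e-05,  1.40939361e-01,  9.90017833e-01, -8.85635862e-04]), 'wrist_force': array([ 0.48389273, -0.51009905,  0.48629114]), 'moment': array([ 0.0409381 , -0.01655322,  0.03228349]), 'opening': 0.08507789058063935} 0.0187
scene [[530.75245311   0.         266.66125946]
 [  0.         530.75245311 211.67576893]
 [  0.           0.           1.        ]] [ 2.01735826 -0.58498414  0.33005356] [-0.53474019  0.09707133  1.04925062]
top [[458.77578989   0.         268.30316868]
 [  0.         458.77578989 215.15892636]
 [  0.           0.           1.        ]] [ 2.14950174 -2.16930924  0.16673816] [-0.2928779   0.49285884  1.04456108]
```

View pics/scene0.png

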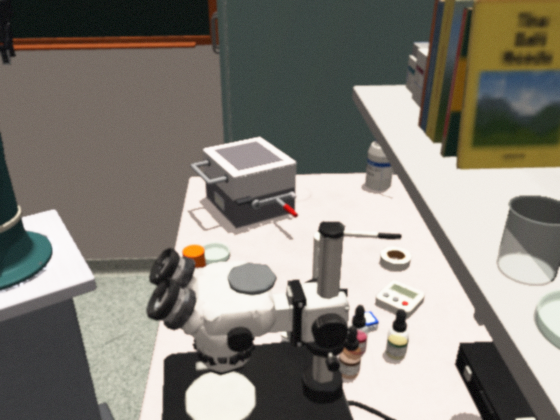

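View pics/top0.png

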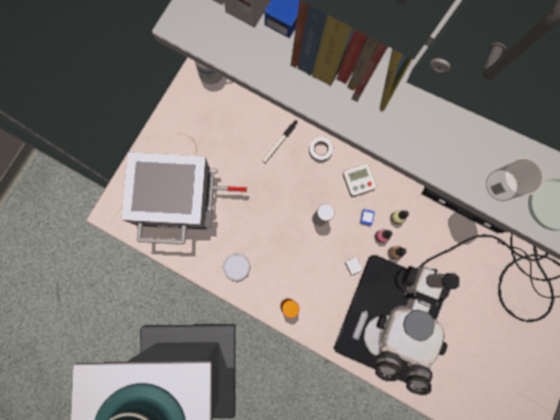

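```bash
cat > h.py <<'E'
import numpy as np,cv2
from scipy.spatial.transform import Rotation as R
def load(n): return dict(np.load(n))
def proj(f,P): return cv2.projectPoints(np.array(P,float).reshape(-1,3),f["rvec"],f["tvec"],f["intrinsics"],None)[0].reshape(-1,2)
def ray(f,uv):
    M=R.from_rotvec(f["rvec"].ravel()).as_matrix(); K=f["intrinsics"]
    c=-M.T@f["tvec"].ravel(); d=M.T@np.linalg.solve(K,np.array([uv[0],uv[1],1.])); return c,d/np.linalg.norm(d)
def onz(f,uv,z):
    c,d=ray(f,uv); return c+d*(z-c[2])/d[2]
def tri(f,a,g,b):
    c1,d1=ray(f,a);c2,d2=ray(g,b)
    A=np.stack([d1,-d2],1); t=np.linalg.lstsq(A,c2-c1,rcond=None)[0]
    p,q=c1+d1*t[0],c2+d2*t[1]; return (p+q)/2,np.linalg.norm(p-q)
def crop(f,x,y,w,h,s,name): 
    im=f["color"][y:y+h,x:x+w,::-1]; cv2.imwrite(name,cv2.resize(im,None,fx=s,fy=s,interpolation=cv2.INTER_CUBIC))
E
python3 - <<'E'
from h import *
t=load("top0.npz");s=load("scene0.npz")
print(ray(t,(0,0))[0],ray(s,(0,0))[0])
for n,P in dict(base=[0,0,0],tcp=[.18,.62,.19],x5=[.5,0,0],x5y3=[.5,.3,0]).items(): print(n,proj(t,P),proj(s,P))
for n,uv,z in [("jar",(325,213),.118),("chest",(170,190),.125),("orange",(290,309),.03),("petri",(236,266),.017),("tape",(320,149),.019),("timer",(360,180),.02)]: print(n,onz(t,uv,z))
crop(t,80,130,200,150,4,"pics/c1.png");crop(s,180,130,160,120,5,"pics/c2.png");crop(t,280,120,160,120,5,"pics/c3.png")
crop(s,280,190,160,120,5,"pics/c4.png")
E
```

```text
[ 0.34381346 -0.27703556  1.10672434] [-0.00216468 -1.02118227  0.5945409 ]
base [[139.66991338 431.62468237]] [[ -3.83147463 260.7782855 ]]
tcp [[-212.76615925  370.18404721]] [[14.10675657 79.95353797]]
x5 [[145.36147735 214.12405858]] [[220.60719909 196.59669827]]
x5y3 [[ 20.38717708 215.10006936]] [[171.13948904 155.15283478]]
jar [ 0.48273283 -0.41959398  0.118     ]
chest [ 0.53475965 -0.08310216  0.125     ]
orange [ 0.27213823 -0.34528909  0.03      ]
petri [ 0.3723277  -0.22027994  0.017     ]
tape [ 0.65485256 -0.42590309  0.019     ]
timer [ 0.5766479  -0.52100104  0.02      ]
```

View pics/c1.png

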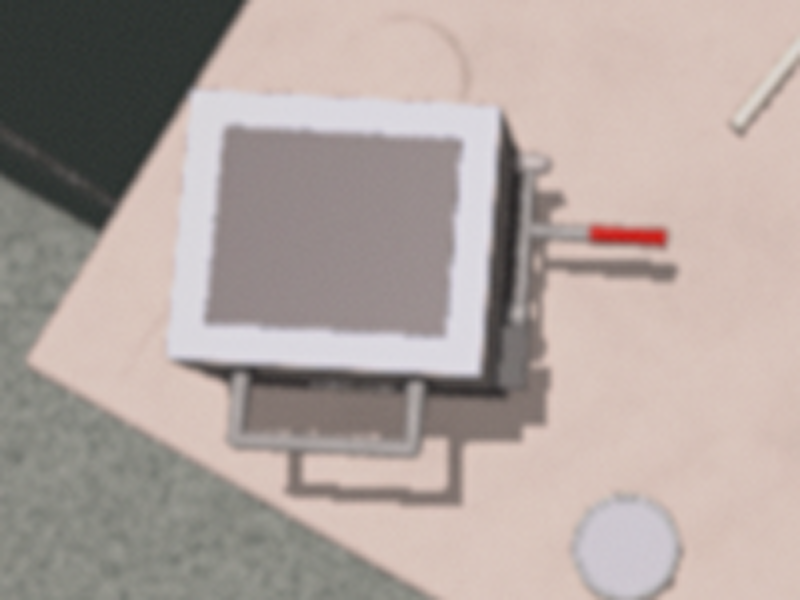

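View pics/c2.png

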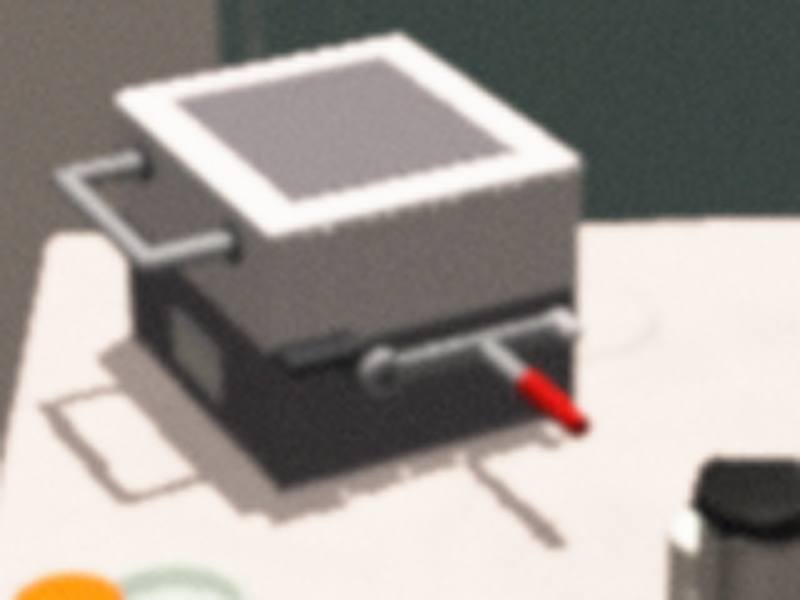

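View pics/c3.png

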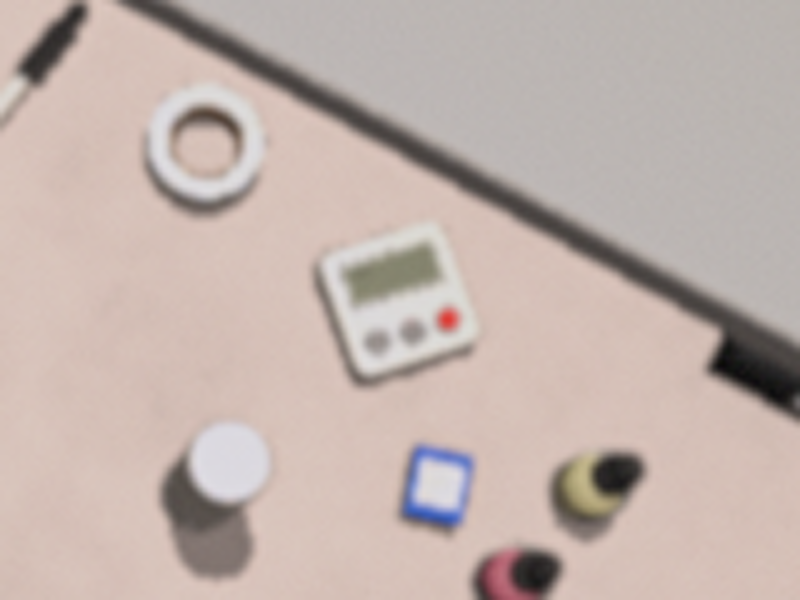

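View pics/c4.png

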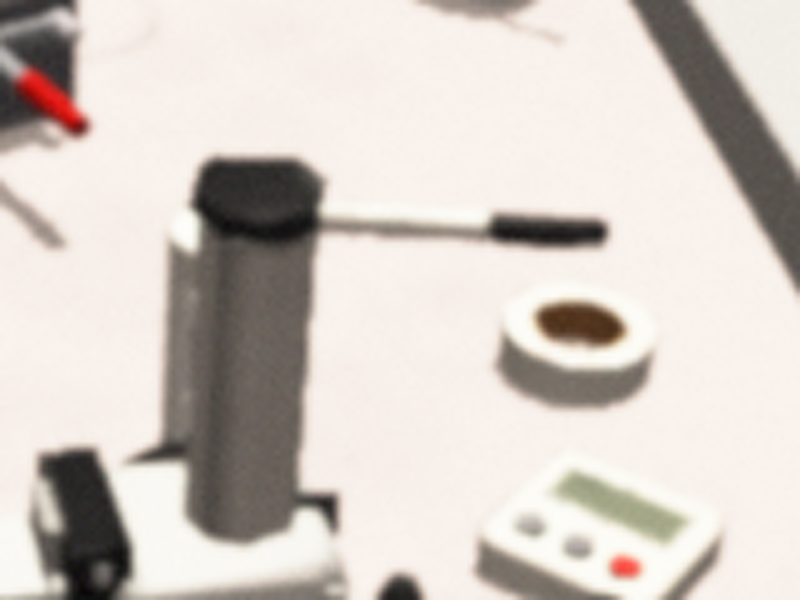

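```bash
python3 - <<'E'
from h import *
t=load("top0.npz");s=load("scene0.npz")
T=lambda u,v:(80+u/4-.4,130+v/4-.4)
S=lambda u,v:(180+u/5-.4,130+v/5-.4)
c=[onz(t,T(*p),.125) for p in[(193,92),(503,107),(481,378),(168,360)]]
for p in c: print(p)
print("ctr",np.mean(c,0)); 
for i in range(4): 
    d=c[(i+1)%4]-c[i]; print(np.linalg.norm(d),np.degrees(np.arctan2(d[1],d[0])))
s1=[S(120,96),S(397,34),S(582,158),S(275,236)]
cs=[onz(s,p,.125) for p in s1]; print("scene",cs,np.mean(cs,0))
im=t["color"].astype(int);m=((im[...,0]-im[...,1])>90)&((im[...,0]-im[...,2])>90)
m=m.astype(np.uint8); n,l,st,ct=cv2.connectedComponentsWithStats(m)
for i in range(1,n):
    if st[i][4]>10: print(ct[i],st[i],onz(t,ct[i],.052))
im=s["color"].astype(int);m=((im[...,0]-im[...,1])>90)&((im[...,0]-im[...,2])>90)
m=m.astype(np.uint8); n,l,st,ct=cv2.connectedComponentsWithStats(m)
for i in range(1,n):
    if st[i][4]>10: print("s",ct[i],st[i],onz(s,ct[i],.052))
b=[onz(t,T(*p),.105) for p in[(236,440),(414,448)]]; print("bar",b,np.mean(b,0))
b=[onz(s,S(*p),.105) for p in[(62,174),(148,254)]]; print("bar s",b,np.mean(b,0))
# jar
g=cv2.cvtColor(t["color"],cv2.COLOR_RGB2HSV)
for thr in (200,):
  m=((t["color"].min(2)>thr)).astype(np.uint8); n,l,st,ct=cv2.connectedComponentsWithStats(m)
  for i in range(1,n):
    if 100<st[i][4]<5000: print(ct[i],st[i],onz(t,ct[i],.118))
E
```

```text
[0.61867411 0.01037599 0.125     ]
[ 0.60928777 -0.15895528  0.125     ]
[ 0.45978876 -0.14838999  0.125     ]
[0.47089879 0.01914064 0.125     ]
ctr [ 0.53966236 -0.06945716  0.125     ]
0.16959121847033426 -93.17276192427853
0.1498718782867258 175.95755529494633
0.16789861873812542 86.20590615227633
0.14803501468872646 -3.3942744556537887
scene [array([0.47147798, 0.01548703, 0.125     ]), array([0.61780879, 0.01184008, 0.125     ]), array([ 0.60865962, -0.15746048,  0.125     ]), array([ 0.45904179, -0.15307307,  0.125     ])] [ 0.53924704 -0.07080161  0.125     ]
[236.63157895 188.36842105] [228 187  18   4  57] [ 0.55175402 -0.22372726  0.052     ]
s [289.79166667 209.40277778] [284 204  13  12  72] [ 0.55109471 -0.21981873  0.052     ]
s [193.13846154 251.57435897] [183 246  21  12 195] [ 0.31198043 -0.25500842  0.052     ]
s [404.66666667 303.06666667] [402 302   6   3  15] [ 0.53219452 -0.57213016  0.052     ]
bar [array([ 0.42928019, -0.01307418,  0.105     ]), array([ 0.42405035, -0.10972625,  0.105     ])] [ 0.42666527 -0.06140022  0.105     ]
bar s [array([ 0.42980516, -0.00769613,  0.105     ]), array([ 0.42532885, -0.10218511,  0.105     ])] [ 0.427567   -0.05494062  0.105     ]
[320.86046512 147.18023256] [310 137  23  22 172] [ 0.63070174 -0.41437982  0.118     ]
[162.55032549 187.20380571] [ 121  152   83   71 1997] [ 0.54244798 -0.06538752  0.118     ]
[359.43589744 179.73260073] [345 165  30  29 273] [ 0.55626101 -0.49777358  0.118     ]
[325.81460674 211.5505618 ] [319 205  15  14 178] [ 0.48591353 -0.42146303  0.118     ]
[353.84615385 265.02797203] [347 258  15  15 143] [ 0.36925211 -0.47870726  0.118     ]
[147.07355637 383.7644363 ] [  74  364  135   56 4364] [ 0.13004054 -0.04216417  0.118     ]
```

Candidates for the jar, as top-view pixels:
- (325,212): plain white disc with a tall shadow.
- (290,309): orange look-alike.
- (236,266): flat Petri dish.
- (320,149): tape ring.
- (210,70): blue-banded bottle at the back.

I choose (325,212). The close crop shows a tall plain white cylinder, whose ray puts it at about (0.485, -0.421). The chest centre is near (0.541, -0.069), with a yaw of about -3.6°.

First I align the tool with the chest's axes.

```bash
python3 -m pendant '[{"delta_pos":[0,0,0],"delta_rot":[0,0,0.245],"jaw":0.36},{"delta_pos":[0,0,0],"delta_rot":[0,0,0.245],"jaw":0.36},{"delta_pos":[0,0,0],"delta_rot":[0,0,0.245],"jaw":0.36},{"delta_pos":[0,0,0],"delta_rot":[0,0,0.245],"jaw":0.36},{"delta_pos":[0,0,0],"delta_rot":[0,0,0.245],"jaw":0.36},{"delta_pos":[0,0,0],"delta_rot":[0,0,0.245],"jaw":0.36},{"delta_pos":[0,0,0],"delta_rot":[0,0,0.245],"jaw":0.36},{"delta_pos":[0,0,0],"delta_rot":[0,0,0.245],"jaw":0.36},{"delta_pos":[0,0,0],"delta_rot":[0,0,0.245],"jaw":0.36},{"delta_pos":[0,0,0],"delta_rot":[0,0,0.245],"jaw":0.36},{"delta_pos":[0,0,0],"delta_rot":[0,0,0.245],"jaw":0.36}]' 60
cat > st.py <<'E'
from h import *
from cell import bot
def chest(x,y,z,C=(0.541,-0.069),yaw=-0.063):
    c,s=np.cos(yaw),np.sin(yaw); return np.array([C[0]+c*x-s*y,C[1]+s*x+c*y,z])
def rt():
    s=bot.get_state(); q=s["tool_rot"]; return s,np.array(s["eef_pos"]),R.from_quat([q[1],q[2],q[3],q[0]])
def to(P,yaw=None):
    s,p,r=rt(); d=r.inv().apply(np.array(P)-p)/.6
    y=r.apply([0,1,0]); z=r.apply([0,0,1])
    print("t%.2f"%s["time"],"p",p.round(4),"yaw_y %.4f"%np.arctan2(y[1],y[0]),"z",z.round(3),"F",s["wrist_force"].round(1),"open %.4f"%s["opening"],"->units",d.round(4))
E
python3 -c "
from st import *
to([.42,.3,.19]); b=chest(-.115,0,.16); print(b); to(b)"
```

```text
time: 1.02
eef_pos: [0.1813, 0.6238, 0.1912]
tool_rot: [0.0, 0.73, 0.684, -0.0]
wrist_force: [-0.6, -0.4, 0.2]
opening: 0.031
t1.02 p [0.1813 0.6238 0.1912] yaw_y -0.0656 z [-0.    -0.001 -1.   ] F [-0.6 -0.4  0.2] open 0.0310 ->units [-0.5124  0.4324  0.0025]
[ 0.42622814 -0.06175979  0.16      ]
t1.02 p [0.1813 0.6238 0.1912] yaw_y -0.0656 z [-0.    -0.001 -1.   ] F [-0.6 -0.4  0.2] open 0.0310 ->units [-1.1133  0.4823  0.0531]
```

```bash
python3 -m pendant '[{"delta_pos":[-0.045,0.04,0],"delta_rot":[0,0,0],"jaw":0.36},{"delta_pos":[-0.045,0.04,0],"delta_rot":[0,0,0],"jaw":0.36},{"delta_pos":[-0.045,0.04,0],"delta_rot":[0,0,0],"jaw":0.36},{"delta_pos":[-0.045,0.04,0],"delta_rot":[0,0,0],"jaw":0.36},{"delta_pos":[-0.045,0.04,0],"delta_rot":[0,0,0],"jaw":0.36},{"delta_pos":[-0.045,0.04,0],"delta_rot":[0,0,0],"jaw":0.36},{"delta_pos":[-0.045,0.04,0],"delta_rot":[0,0,0],"jaw":0.36},{"delta_pos":[-0.045,0.04,0],"delta_rot":[0,0,0],"jaw":0.36},{"delta_pos":[-0.045,0.04,0],"delta_rot":[0,0,0],"jaw":0.36},{"delta_pos":[-0.045,0.04,0],"delta_rot":[0,0,0],"jaw":0.36},{"delta_pos":[-0.045,0.04,0],"delta_rot":[0,0,0],"jaw":0.36},{"delta_pos":[-0.045,0,0],"delta_rot":[0,0,0],"jaw":0.36}]'
python3 -m pendant '[{"delta_pos":[-0.058,0.005,0.005],"delta_rot":[0,0,0],"jaw":0.36},{"delta_pos":[-0.058,0.005,0.005],"delta_rot":[0,0,0],"jaw":0.36},{"delta_pos":[-0.058,0.005,0.005],"delta_rot":[0,0,0],"jaw":0.36},{"delta_pos":[-0.058,0.005,0.005],"delta_rot":[0,0,0],"jaw":0.36},{"delta_pos":[-0.058,0.005,0.005],"delta_rot":[0,0,0],"jaw":0.36},{"delta_pos":[-0.058,0.005,0.005],"delta_rot":[0,0,0],"jaw":0.36},{"delta_pos":[-0.058,0.005,0.005],"delta_rot":[0,0,0],"jaw":0.36},{"delta_pos":[-0.058,0.005,0.005],"delta_rot":[0,0,0],"jaw":0.36},{"delta_pos":[-0.058,0.002,0.005],"delta_rot":[0,0,0],"jaw":0.36},{"delta_pos":[-0.039,0,0.005],"delta_rot":[0,0,0],"jaw":0.36},{"delta_pos":[0,0,0],"delta_rot":[0,0,0],"jaw":0.36}]'
python3 - <<'E'
from st import *
from cell import eyes
to(chest(-.115,0,.086))
for n in("scene","top"):
    f=eyes.grab_frame(n); np.savez(f"{n}1.npz",**f)
    print(proj(f,chest(-.115,0,.105)))
a=load("scene1.npz");b=load("top1.npz")
crop(a,150,90,200,150,4,"pics/s1.png");crop(b,60,100,200,150,4,"pics/t1.png")
E
```

```text
time: 2.02
eef_pos: [0.4297, 0.2823, 0.192]
tool_rot: [0.001, 0.729, 0.684, 0.001]
wrist_force: [0.5, -0.8, -0.2]
opening: 0.0306
time: 2.93
eef_pos: [0.4297, -0.0573, 0.1615]
tool_rot: [0.0, 0.731, 0.683, -0.001]
wrist_force: [-0.4, -0.8, 0.6]
opening: 0.0306
t2.93 p [ 0.4297 -0.0573  0.1615] yaw_y -0.0674 z [-0.001 -0.001 -1.   ] F [-0.4 -0.8  0.6] open 0.0306 ->units [-0.0076 -0.0051  0.1258]
[[201.15233766 173.41860707]]
[[161.02384537 240.79938908]]
```

View pics/s1.png

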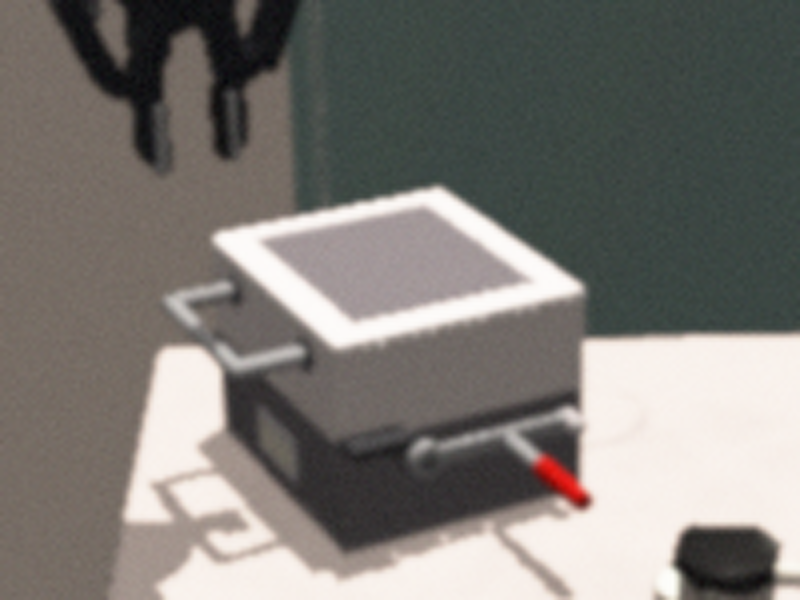

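View pics/t1.png

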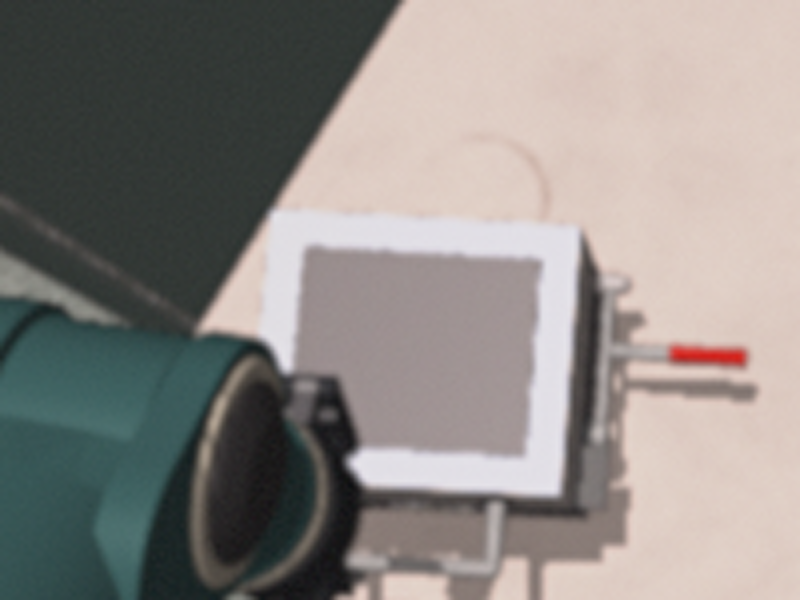

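```bash
python3 - <<'E'
from h import *
a=load("scene1.npz")
print(proj(a,[[.43,-.057,.1615],[.43-.022,-.057,.1615],[.43+.022,-.057,.1615],[.43,-.057,.18],[.43,-.057,.2]]))
for uv in((191,132),(206,129)):
    c,d=ray(a,uv); print(c+d*(-.057-c[1])/d[1])
E
```

```text
[[199.92633188 148.02929899]
 [190.44578235 150.24728333]
 [209.23831282 145.85075145]
 [199.30604763 139.84480208]
 [198.62402171 130.84563909]]
[ 0.41268914 -0.057       0.20107993]
[ 0.44711854 -0.057       0.20053029]
```

```bash
python3 - <<'E'
from h import *
a=load("scene1.npz");b=load("top1.npz")
print(proj(b,[[.43,-.057,z] for z in(.16,.25,.35)]))
print(proj(a,[[.43,-.057,z] for z in(.16,.25,.35)]))
crop(a,120,0,160,120,5,"pics/s1b.png");crop(b,60,170,130,95,6,"pics/t1b.png")
E
```

```text
[[153.02991616 236.85177753]
 [141.87493232 232.57259651]
 [126.39942336 226.636012  ]]
[[199.97618693 148.68712404]
 [196.86483044 107.63354619]
 [193.09574424  57.90138773]]
```

View pics/s1b.png

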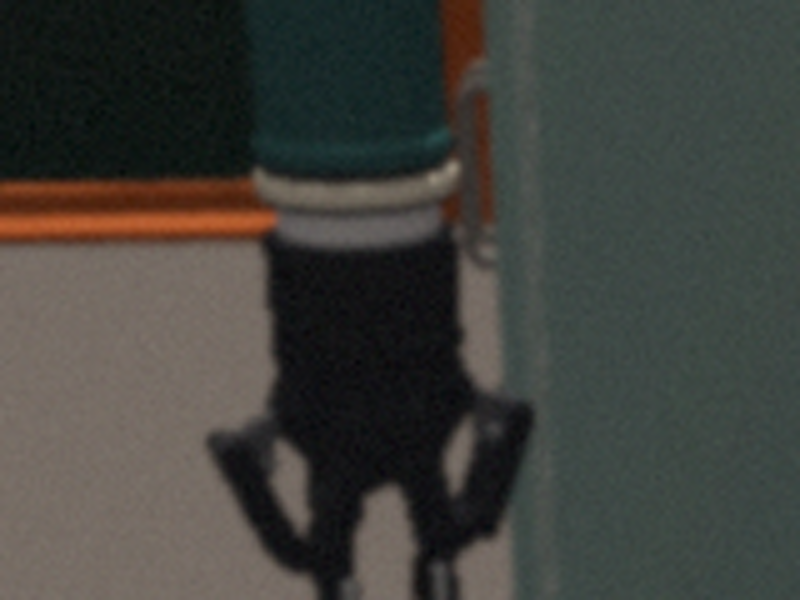

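View pics/t1b.png

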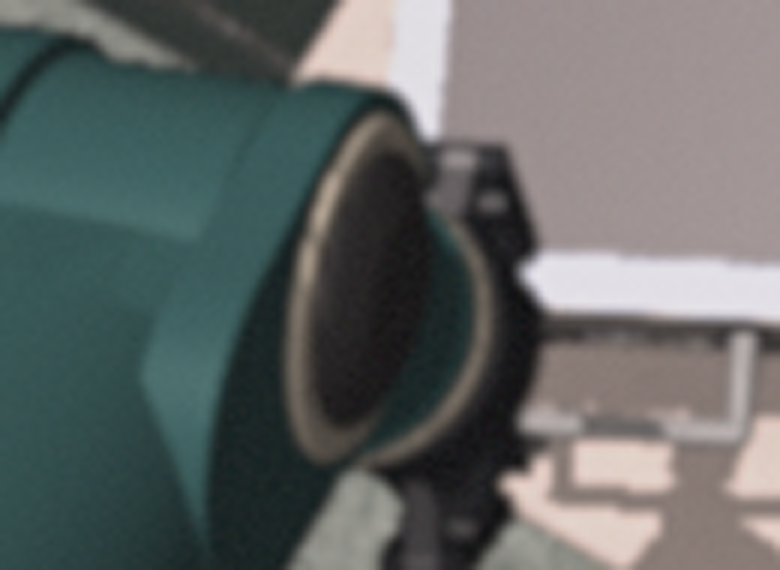

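```bash
python3 - <<'E'
from st import *
a=load("scene1.npz");b=load("top1.npz")
print(tri(a,(194.5,84.7),b,(135,227)))
print(tri(a,(164,87.4),b,(131.7,256.7)),tri(a,(225,82),b,(138.3,197.5)))
print(tri(load("scene0.npz"),(180+105/5,130+215/5),load("top0.npz"),(80+325/4,130+444/4)))
to([0,0,0]); print(bot.get_state()["joint_positions"])
E
```

```text
(array([ 0.43261015, -0.0553858 ,  0.29658746]), np.float64(0.005924936617905696))
(array([ 0.37550838, -0.04992659,  0.29893007]), np.float64(0.016003476587023106)) (array([ 0.4913726 , -0.06156971,  0.29396192]), np.float64(0.006066935308472234))
(array([ 0.42563123, -0.0625588 ,  0.1064685 ]), np.float64(7.592449148443262e-05))
t3.03 p [ 0.4304 -0.053   0.1616] yaw_y -0.0620 z [-0.  0. -1.] F [-0.2  0.9  0.3] open 0.0309 ->units [ 0.0438 -0.7213  0.2697]
[-0.5720482   0.14318756  0.68053654  2.17096458 -0.11857366  0.86300714
  0.11883481]
```

Scene view: finger tips at (189,131) and (207,129), bar middle at (201,173). The tips look about 39 mm higher than the reported TCP, so I descend part-way and compare again.

```bash
python3 -m pendant '[{"delta_pos":[-0.004,-0.003,0.02],"delta_rot":[0,0,0],"jaw":0.36},{"delta_pos":[-0.004,-0.002,0.02],"delta_rot":[0,0,0],"jaw":0.36},{"delta_pos":[0,0,0.02],"delta_rot":[0,0,0],"jaw":0.36},{"delta_pos":[0,0,0],"delta_rot":[0,0,0],"jaw":0.36},{"delta_pos":[0,0,0],"delta_rot":[0,0,0],"jaw":0.36}]'
python3 - <<'E'
from st import *
from cell import eyes
to(chest(-.115,0,.086))
for n in("scene",):
    f=eyes.grab_frame(n); np.savez(f"{n}2.npz",**f)
a=load("scene2.npz")
print(proj(a,[[.428,-.06,z] for z in(.105,.125,.145,.165)]))
crop(a,140,80,160,120,5,"pics/s2.png")
E
```

```text
time: 3.45
eef_pos: [0.4272, -0.056, 0.1255]
tool_rot: [-0.0, 0.727, 0.686, -0.001]
wrist_force: [-0.4, 0.4, 0.5]
opening: 0.0307
t3.45 p [ 0.4272 -0.056   0.1255] yaw_y -0.0576 z [-0.001 -0.    -1.   ] F [-0.4  0.4  0.5] open 0.0307 ->units [-0.0097 -0.001   0.0659]
[[201.53522653 172.93630719]
 [200.89252116 164.48762587]
 [200.23865627 155.89224712]
 [199.57333867 147.14631673]]
```

View pics/s2.png

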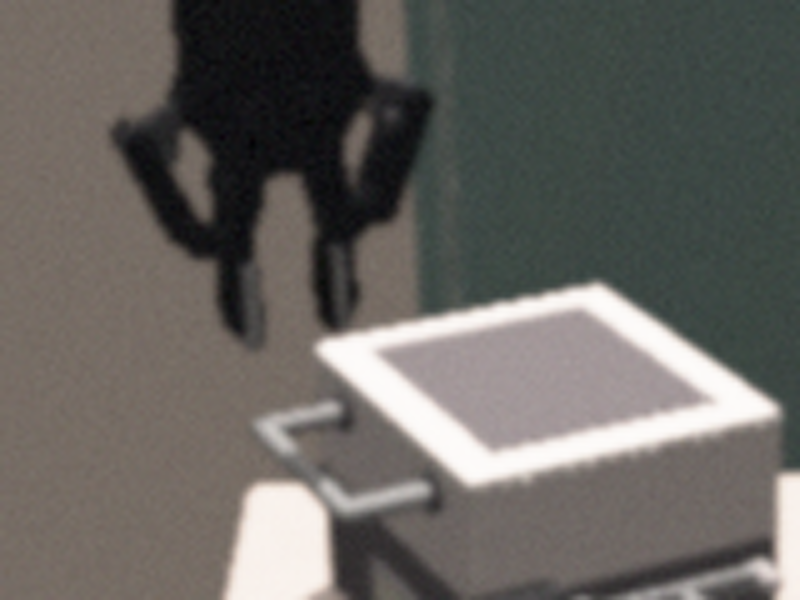

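```bash
python3 -m pendant '[{"delta_pos":[-0.003,0,0.02],"delta_rot":[0,0,0],"jaw":0.36},{"delta_pos":[-0.003,0,0.02],"delta_rot":[0,0,0],"jaw":0.36},{"delta_pos":[0,0,0.02],"delta_rot":[0,0,0],"jaw":0.36},{"delta_pos":[0,0,0.005],"delta_rot":[0,0,0],"jaw":0.36},{"delta_pos":[0,0,0],"delta_rot":[0,0,0],"jaw":0.36}]'
python3 - <<'E'
from st import *
from cell import eyes
to(chest(-.115,0,.086))
for n in("scene","top"):
    f=eyes.grab_frame(n); np.savez(f"{n}2.npz",**f)
a=load("scene2.npz")
crop(a,140,80,160,120,5,"pics/s3.png")
crop(load("top2.npz"),60,170,130,95,6,"pics/t3.png")
E
```

```text
time: 3.92
eef_pos: [0.4272, -0.0603, 0.0868]
tool_rot: [-0.0, 0.728, 0.686, -0.0]
wrist_force: [-0.3, 0.5, 0.2]
opening: 0.0305
t3.92 p [ 0.4272 -0.0603  0.0868] yaw_y -0.0589 z [-0.001 -0.    -1.   ] F [-0.3  0.5  0.2] open 0.0305 ->units [-0.0025 -0.0015  0.0013]
```

View pics/s3.png

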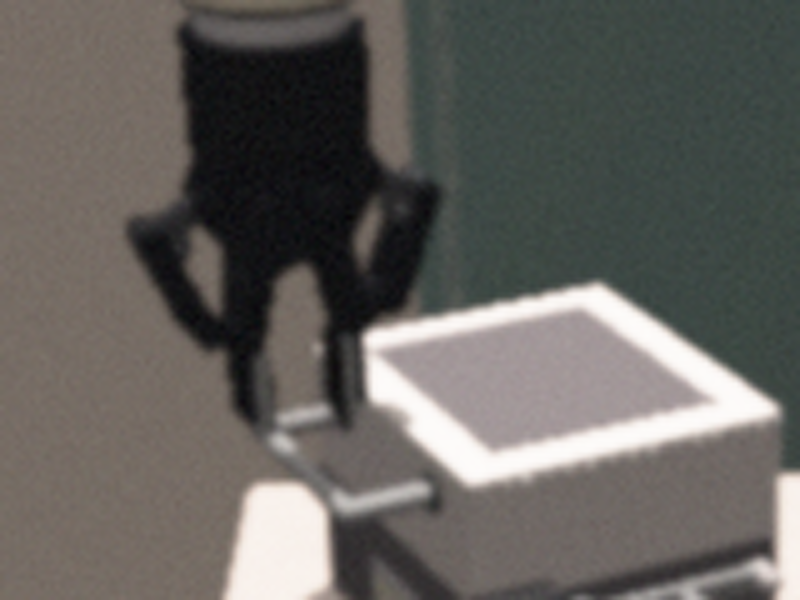

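View pics/t3.png

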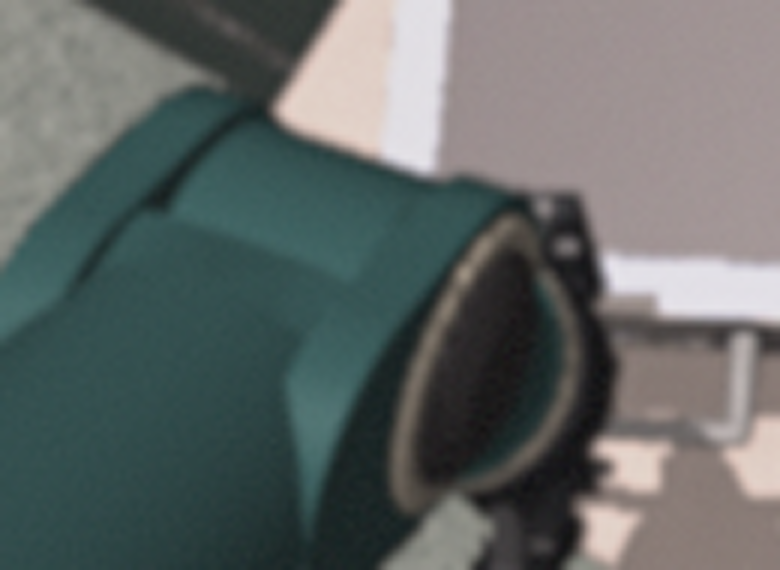

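```bash
python3 -m pendant '[{"delta_pos":[0,0,0],"delta_rot":[0,0,0],"jaw":0.0},{"delta_pos":[0,0,0],"delta_rot":[0,0,0],"jaw":0.0},{"delta_pos":[0,0,0],"delta_rot":[0,0,0],"jaw":0.0},{"delta_pos":[0,0,0],"delta_rot":[0,0,0],"jaw":0.0},{"delta_pos":[0,0,0],"delta_rot":[0,0,0],"jaw":0.0},{"delta_pos":[0,0,0],"delta_rot":[0,0,0],"jaw":0}]' 20
python3 - <<'E'
from st import *
from cell import eyes
to(chest(-.115,0,.086))
f=eyes.grab_frame("scene");print(proj(f,[.427,-.061,.086]))
crop(f,140,80,160,120,5,"pics/s4.png")
E
```

```text
time: 4.52
eef_pos: [0.4273, -0.0606, 0.0869]
tool_rot: [0.0, 0.728, 0.686, 0.0]
wrist_force: [1.3, -0.9, -0.7]
opening: -0.0001
t4.52 p [ 0.4273 -0.0606  0.0869] yaw_y -0.0596 z [ 0.  0. -1.] F [ 1.3 -0.9 -0.7] open -0.0001 ->units [-0.002  -0.0017  0.0014]
[[201.92352924 181.10915826]]
```

View pics/s4.png

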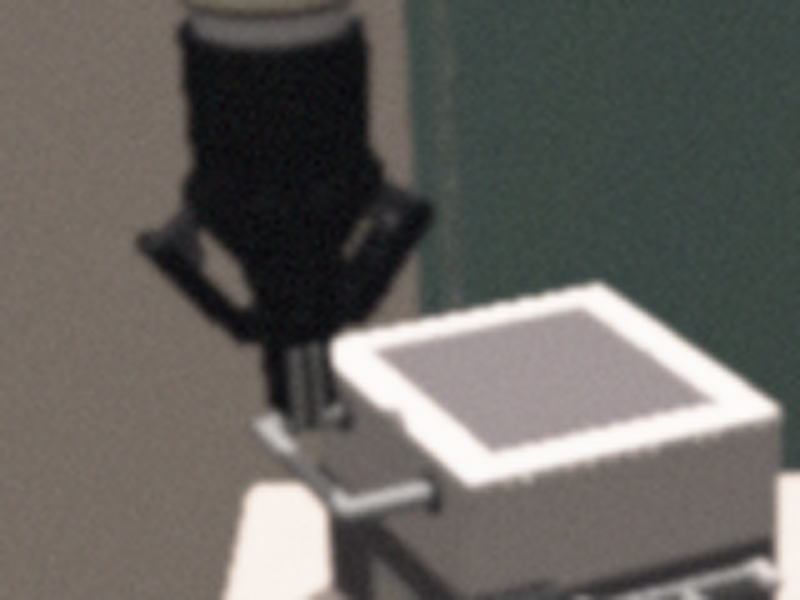

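```bash
python3 - <<'E'
from h import *
a=load("scene2.npz")
for uv in((200.5,164.5),(201.5,166.5)):
    c,d=ray(a,uv); print(c+d*(-.061-c[1])/d[1])
E
```

```text
[ 0.426637   -0.061       0.12568563]
[ 0.4286129  -0.061       0.12049621]
```

Shut jaws closed to zero just above the bar: tip at about (201,165) in the scene view, so the true tip is about 37 mm above the reported z. I reopen and go down by that much.

```bash
python3 -m pendant '[{"delta_pos":[-0.001,-0.001,-0.005],"delta_rot":[0,0,0],"jaw":0.36},{"delta_pos":[0,0,0],"delta_rot":[0,0,0],"jaw":0.36},{"delta_pos":[0,0,0],"delta_rot":[0,0,0],"jaw":0.36},{"delta_pos":[0,0,0.015],"delta_rot":[0,0,0],"jaw":0.36},{"delta_pos":[0,0,0.02],"delta_rot":[0,0,0],"jaw":0.36},{"delta_pos":[0,0,0.02],"delta_rot":[0,0,0],"jaw":0.36},{"delta_pos":[0,0,0.01],"delta_rot":[0,0,0],"jaw":0.36},{"delta_pos":[0,0,0],"delta_rot":[0,0,0],"jaw":0.36}]'
python3 -m pendant '[{"delta_pos":[0,0,0],"delta_rot":[0,0,0],"jaw":0.0},{"delta_pos":[0,0,0],"delta_rot":[0,0,0],"jaw":0.0},{"delta_pos":[0,0,0],"delta_rot":[0,0,0],"jaw":0.0},{"delta_pos":[0,0,0],"delta_rot":[0,0,0],"jaw":0.0},{"delta_pos":[0,0,0],"delta_rot":[0,0,0],"jaw":0.0}]' 40
python3 - <<'E'
from st import *
from cell import eyes
to(chest(-.115,0,.049))
f=eyes.grab_frame("scene")
crop(f,140,80,160,120,5,"pics/s5.png")
E
```

```text
time: 5.23
eef_pos: [0.4254, -0.0613, 0.0493]
tool_rot: [-0.001, 0.728, 0.686, -0.001]
wrist_force: [0.0, 0.1, 1.3]
opening: 0.0307
time: 5.65
eef_pos: [0.4259, -0.0613, 0.0509]
tool_rot: [-0.0, 0.728, 0.686, -0.0]
wrist_force: [-4.2, -2.0, 2.9]
opening: 0.0082
t5.65 p [ 0.4259 -0.0613  0.0509] yaw_y -0.0599 z [-0.001  0.    -1.   ] F [-4.2 -2.   2.9] open 0.0082 ->units [-0.0007  0.0006  0.0032]
```

View pics/s5.png

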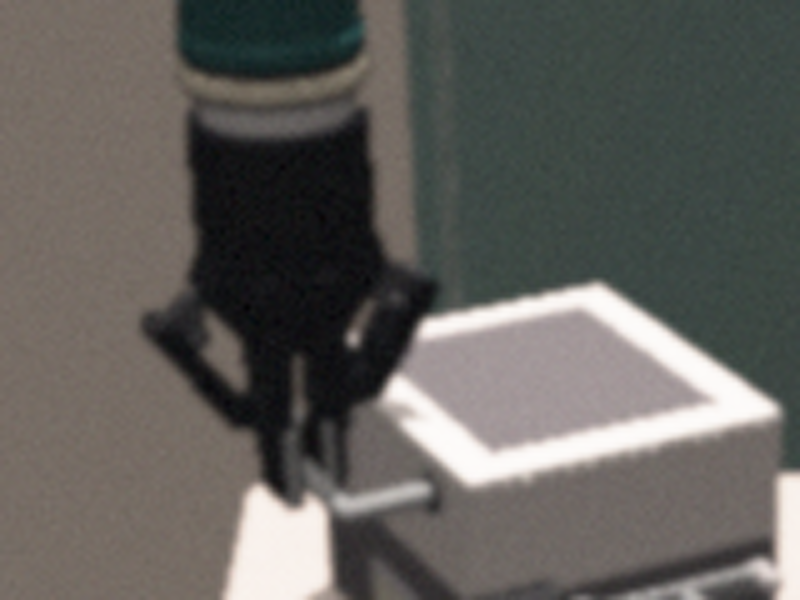

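The bar is pinched, with the fingers straddling it at (198,180). Now the arc.

```bash
python3 - <<'E'
import numpy as np
r=np.hypot(.19,.04);p0=np.pi-np.arctan2(.04,.19)
th=np.concatenate([np.linspace(0,1.42,19)])
P=r*np.c_[np.cos(p0-th),np.sin(p0-th)]
D=np.diff(P,axis=0)/.6
for t,d in zip(th[1:],D): print("%.3f y %.3f z %.3f"%(t,d[0],-d[1]))
E
```

```text
0.079 y 0.006 z -0.025
0.158 y 0.008 z -0.024
0.237 y 0.010 z -0.023
0.316 y 0.012 z -0.023
0.394 y 0.014 z -0.022
0.473 y 0.015 z -0.020
0.552 y 0.017 z -0.019
0.631 y 0.018 z -0.018
0.710 y 0.020 z -0.016
0.789 y 0.021 z -0.015
0.868 y 0.022 z -0.013
0.947 y 0.023 z -0.011
1.026 y 0.024 z -0.009
1.104 y 0.024 z -0.008
1.183 y 0.025 z -0.006
1.262 y 0.025 z -0.004
1.341 y 0.025 z -0.002
1.420 y 0.026 z 0.000
```

```bash
python3 -m pendant '[{"delta_pos":[0,0.006,-0.025],"delta_rot":[0,0,0],"jaw":0},{"delta_pos":[0,0.008,-0.024],"delta_rot":[0,0,0],"jaw":0},{"delta_pos":[0,0.010,-0.023],"delta_rot":[0,0,0],"jaw":0},{"delta_pos":[0,0.012,-0.023],"delta_rot":[0,0,0],"jaw":0},{"delta_pos":[0,0.014,-0.022],"delta_rot":[0,0,0],"jaw":0},{"delta_pos":[0,0.015,-0.020],"delta_rot":[0,0,0],"jaw":0},{"delta_pos":[0,0.017,-0.019],"delta_rot":[0,0,0],"jaw":0},{"delta_pos":[0,0.018,-0.018],"delta_rot":[0,0,0],"jaw":0}]'
python3 - <<'E'
from st import *
th=.631;r=np.hypot(.19,.04);p0=np.pi-np.arctan2(.04,.19)
to(chest(.075+r*np.cos(p0-th),0,.065+r*np.sin(p0-th)-.056))
E
```

```text
time: 6.37
eef_pos: [0.4831, -0.065, 0.1555]
tool_rot: [-0.003, 0.728, 0.686, -0.002]
wrist_force: [-10.3, -1.8, 6.1]
opening: 0.0085
t6.37 p [ 0.4831 -0.065   0.1555] yaw_y -0.0600 z [-0.007  0.001 -1.   ] F [-10.3  -1.8   6.1] open 0.0085 ->units [-0.0006  0.0053  0.0036]
```

```bash
python3 -m pendant '[{"delta_pos":[0,0.020,-0.016],"delta_rot":[0,0,0],"jaw":0},{"delta_pos":[0,0.021,-0.015],"delta_rot":[0,0,0],"jaw":0},{"delta_pos":[0,0.022,-0.013],"delta_rot":[0,0,0],"jaw":0},{"delta_pos":[0,0.023,-0.011],"delta_rot":[0,0,0],"jaw":0},{"delta_pos":[0,0.024,-0.009],"delta_rot":[0,0,0],"jaw":0},{"delta_pos":[0,0.024,-0.008],"delta_rot":[0,0,0],"jaw":0},{"delta_pos":[0,0.025,-0.006],"delta_rot":[0,0,0],"jaw":0},{"delta_pos":[0,0.022,-0.004],"delta_rot":[0,0,0],"jaw":0},{"delta_pos":[0,0.018,-0.001],"delta_rot":[0,0,0],"jaw":0},{"delta_pos":[0,0.015,0],"delta_rot":[0,0,0],"jaw":0},{"delta_pos":[0,0,0],"delta_rot":[0,0,0],"jaw":0}]'
python3 - <<'E'
from st import *
from cell import eyes
th=1.42;r=np.hypot(.19,.04);p0=np.pi-np.arctan2(.04,.19)
to(chest(.075+r*np.cos(p0-th),0,.065+r*np.sin(p0-th)-.056))
f=eyes.grab_frame("scene");crop(f,120,0,200,150,4,"pics/s6.png")
E
```

```text
time: 7.28
eef_pos: [0.6172, -0.0736, 0.2061]
tool_rot: [0.002, 0.728, 0.686, 0.001]
wrist_force: [-0.5, -2.6, 6.7]
opening: 0.0081
t7.28 p [ 0.6172 -0.0736  0.2061] yaw_y -0.0598 z [ 0.004 -0.002 -1.   ] F [-0.5 -2.6  6.7] open 0.0081 ->units [-0.0003  0.0161  0.0054]
```

View pics/s6.png

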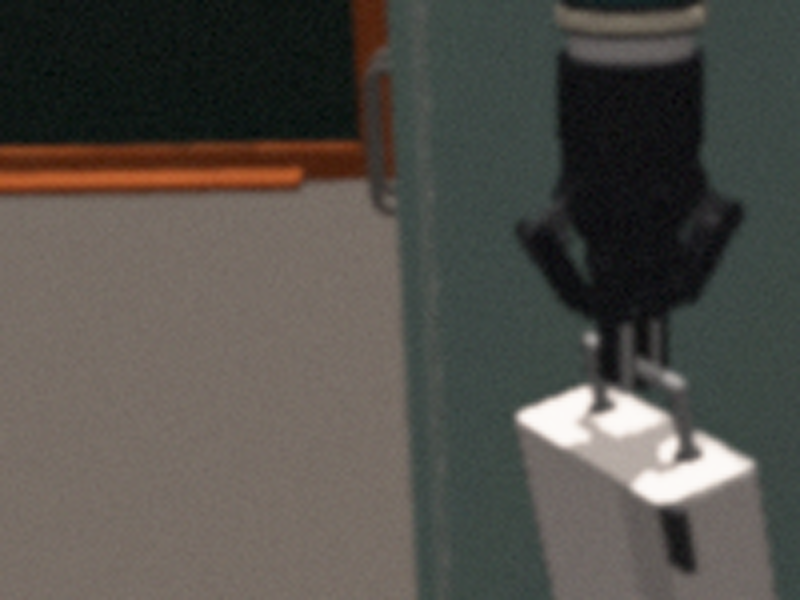

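```bash
python3 -m pendant '[{"delta_pos":[0,0.008,0],"delta_rot":[0,0,0],"jaw":0},{"delta_pos":[0,0.006,0],"delta_rot":[0,0,0],"jaw":0},{"delta_pos":[0,0.004,0],"delta_rot":[0,0,0],"jaw":0},{"delta_pos":[0,0,0],"delta_rot":[0,0,0],"jaw":0}]'
python3 - <<'E'
from st import *
th=1.42;r=np.hypot(.19,.04);p0=np.pi-np.arctan2(.04,.19)
to(chest(.075+r*np.cos(p0-th),0,.065+r*np.sin(p0-th)-.056))
E
```

```text
time: 7.67
eef_pos: [0.6262, -0.0741, 0.2055]
tool_rot: [0.001, 0.728, 0.686, 0.0]
wrist_force: [-0.6, -4.0, 5.4]
opening: 0.0082
t7.67 p [ 0.6262 -0.0741  0.2055] yaw_y -0.0602 z [ 0.002 -0.001 -1.   ] F [-0.6 -4.   5.4] open 0.0082 ->units [-0.0004  0.001   0.0044]
```

```bash
python3 -m pendant '[{"delta_pos":[0,0.004,0.001],"delta_rot":[0,0,0],"jaw":0},{"delta_pos":[0,0.003,0],"delta_rot":[0,0,0],"jaw":0},{"delta_pos":[0,0,0],"delta_rot":[0,0,0],"jaw":0}]'
python3 -m pendant '[{"delta_pos":[0,0,0],"delta_rot":[0,0,0],"jaw":0.2},{"delta_pos":[0,0,0],"delta_rot":[0,0,0],"jaw":0.36},{"delta_pos":[0,0,0],"delta_rot":[0,0,0],"jaw":0.36},{"delta_pos":[0,0,0],"delta_rot":[0,0,0],"jaw":0.36},{"delta_pos":[0,0,-0.03],"delta_rot":[0,0,0],"jaw":0.36},{"delta_pos":[0,0,-0.05],"delta_rot":[0,0,0],"jaw":0.36},{"delta_pos":[0,0,-0.05],"delta_rot":[0,0,0],"jaw":0.36},{"delta_pos":[0,0,0],"delta_rot":[0,0,0],"jaw":0.36}]'
python3 - <<'E'
from st import *
from cell import eyes
to([.485,-.421,.15])
for n in("scene","top"):
    f=eyes.grab_frame(n);np.savez(f"{n}3.npz",**f)
    cv2.imwrite(f"pics/{n}3.png",f["color"][:,:,::-1])
E
```

```text
time: 7.92
eef_pos: [0.6264, -0.0741, 0.2053]
tool_rot: [-0.003, 0.728, 0.685, -0.002]
wrist_force: [-13.8, -3.2, 15.2]
opening: 0.0085
time: 8.58
eef_pos: [0.633, -0.0737, 0.2883]
tool_rot: [0.003, 0.728, 0.686, 0.004]
wrist_force: [0.7, -1.2, 1.0]
opening: 0.0308
t8.58 p [ 0.633  -0.0737  0.2883] yaw_y -0.0591 z [ 0.01 -0.   -1.  ] F [ 0.7 -1.2  1. ] open 0.0308 ->units [-0.5924 -0.2143  0.2281]
```

View pics/scene3.png

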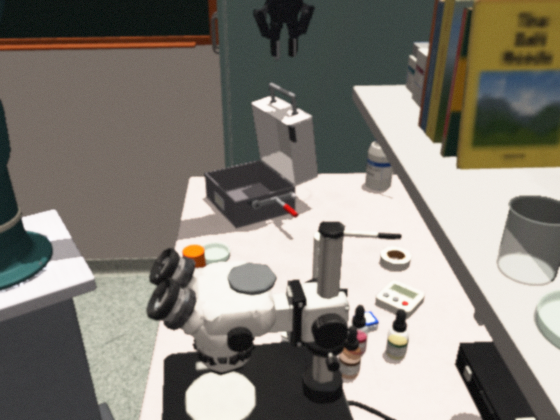

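View pics/top3.png

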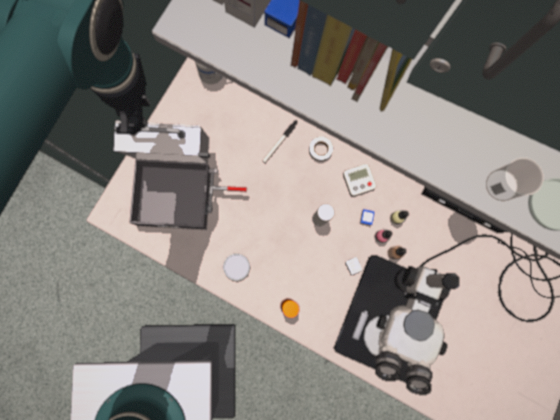

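```bash
python3 - <<'E'
from st import *
a=load("scene3.npz");b=load("top3.npz")
for uv in((153,30),(188,60),(177,2)): print(uv,tri(a,(354,88),b,uv))
for uv in((403,216),(383,236),(368,217),(398,252),(209,70)): print(uv,onz(b,uv,.05 if uv[0]!=368 else .01))
for e in((92,220),(370,344),(250,290)): print("edge",onz(b,e,0))
s=bot.get_state(); print(s["joint_positions"].round(3))
crop(a,330,60,160,120,5,"pics/sh.png")
E
```

```text
(153, 30) (array([ 0.84642989, -0.06094775,  0.22460258]), np.float64(0.004167423151381438))
(188, 60) (array([ 0.77060256, -0.14038629,  0.25485321]), np.float64(0.005053545725476641))
(177, 2) (array([ 0.85839512, -0.09687229,  0.24545707]), np.float64(0.075932947423849))
(403, 216) [ 0.48376863 -0.61189947  0.05      ]
(383, 236) [ 0.43731715 -0.56286858  0.05      ]
(368, 217) [ 0.48730535 -0.53925471  0.01      ]
(398, 252) [ 0.39992839 -0.59604911  0.05      ]
(209, 70) [ 0.84462116 -0.15700148  0.05      ]
edge [0.48668459 0.12791683 0.        ]
edge [ 0.1870851  -0.53432294  0.        ]
edge [ 0.31563991 -0.25263498  0.        ]
[-0.43   0.411  0.678  1.574 -0.268  1.249  0.234]
```

View pics/sh.png

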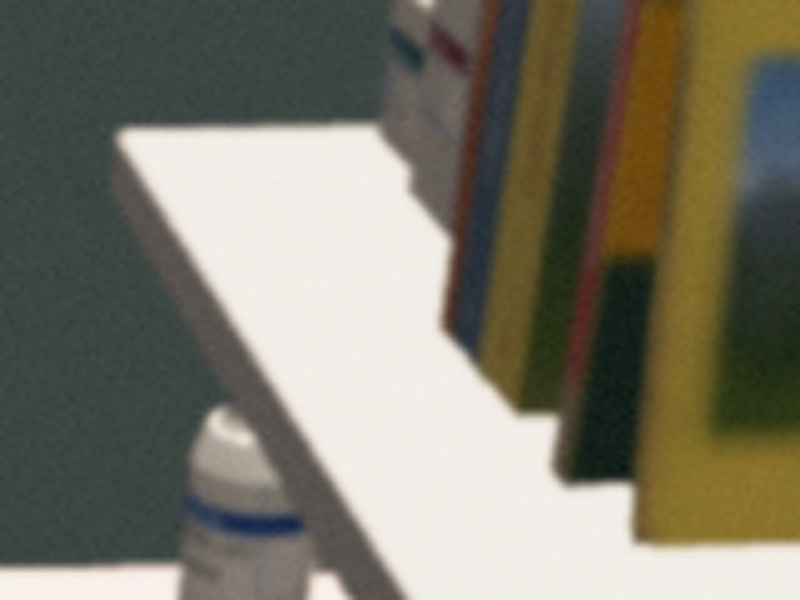

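```bash
cat > kin.py <<'E'
from h import *
def fk(q,P,sg):
    h,L1,L2,L3,o1,o2=P
    r=R.from_euler('z',sg[0]*q[0])*R.from_euler('y',q[1]); p=np.array([0,0,h])
    e=r.apply([0,0,L1]); p=p+e
    r=r*R.from_euler('z',sg[1]*q[2]); p=p+r.apply([o1,0,0]); r=r*R.from_euler('y',q[3]); p=p+r.apply([0,0,L2])
    r=r*R.from_euler('z',sg[2]*q[4])*R.from_euler('y',q[5]); w=p; p=p+r.apply([o2,0,L3])
    r=r*R.from_euler('z',sg[3]*q[6]); return p,r,w
E
python3 - <<'E'
from kin import *
from cell import bot
from scipy.optimize import least_squares
import itertools
s=bot.get_state()
D=[([-1.33104811,.46837891,-.01158618,1.60362908,.00601334,1.0713932,-.05629986],[.1813,.6236,.1915],[0,.14094,.99,0]),
([-.5720482,.14318756,.68053654,2.17096458,-.11857366,.86300714,.11883481],[.4304,-.0545,.1616],[0,.7285,.685,0]),
(s["joint_positions"],s["eef_pos"],s["tool_rot"])]
best=[]
for sg in itertools.product([1,-1],repeat=4):
    f=lambda P:np.concatenate([fk(q,P,sg)[0]-p for q,p,o in D])
    r=least_squares(f,[.3,.4,.4,.3,0,0])
    zz=[(fk(q,r.x,sg)[1].apply([0,0,1])).round(2) for q,p,o in D]
    yy=[(fk(q,r.x,sg)[1].apply([0,1,0])).round(2) for q,p,o in D]
    best.append((r.cost,sg,r.x.round(4),zz,yy,f(r.x).round(4)))
best.sort(key=lambda a:a[0])
for b in best[:2]: print(b)
for q,p,o in D: print(R.from_quat([o[1],o[2],o[3],o[0]]).apply([0,1,0]))
E
```

```text
(np.float64(0.0007675359991080398), (-1, -1, 1, 1), array([0.0503, 0.4629, 0.5087, 0.0144, 0.0416, 0.042 ]), [array([-0.01,  0.  , -1.  ]), array([-0.02, -0.18, -0.98]), array([-0.1 , -0.48, -0.87])], [array([-0.98,  0.18,  0.01]), array([ 0.14,  0.97, -0.18]), array([ 0.32,  0.82, -0.48])], array([-0.033 ,  0.0094, -0.0056,  0.004 ,  0.0147, -0.0022, -0.0052,
       -0.0019,  0.0078]))
(np.float64(0.0007675359991080398), (-1, -1, 1, -1), array([0.0503, 0.4629, 0.5087, 0.0144, 0.0416, 0.042 ]), [array([-0.01,  0.  , -1.  ]), array([-0.02, -0.18, -0.98]), array([-0.1 , -0.48, -0.87])], [array([-0.96,  0.28,  0.01]), array([-0.09,  0.98, -0.18]), array([-0.14,  0.88, -0.46])], array([-0.033 ,  0.0094, -0.0056,  0.004 ,  0.0147, -0.0022, -0.0052,
       -0.0019,  0.0078]))
[0.27907122 0.96027041 0.        ]
[ 0.99810763 -0.06149111  0.        ]
[ 0.99825756 -0.0589504   0.00258923]
```

```bash
python3 - <<'E'
from h import *
from cell import bot
import itertools
from scipy.optimize import least_squares
s=bot.get_state()
D=[([-1.33104811,.46837891,-.01158618,1.60362908,.00601334,1.0713932,-.05629986],[.1813,.6236,.1915],[0,.14094,.99,0]),
([-.5720482,.14318756,.68053654,2.17096458,-.11857366,.86300714,.11883481],[.4304,-.0545,.1616],[0,.7285,.685,0]),
(s["joint_positions"],s["eef_pos"],s["tool_rot"])]
out=[]
for sg in itertools.product([1,-1],repeat=7):
  for bo in (0,np.pi/2,-np.pi/2,np.pi):
    Rs=[]
    for q,p,o in D:
        m=R.from_euler('z',bo)
        for i,ax in enumerate('zyzyzyz'): m=m*R.from_euler(ax,sg[i]*q[i])
        Rs.append(m.inv()*R.from_quat([o[1],o[2],o[3],o[0]]))
    # tool fix constant?
    e=max((Rs[0].inv()*Rs[i]).magnitude() for i in(1,2)); out.append((e,sg,bo,Rs[0].as_rotvec().round(3)))
out.sort(key=lambda a:a[0])
for o in out[:8]: print(o)
E
```

```text
(0.0017745485352439613, (-1, -1, -1, -1, -1, -1, -1), 3.141592653589793, array([-1.000e-03,  2.000e-03, -1.571e+00]))
(0.001774548535243974, (-1, 1, -1, 1, -1, 1, -1), 0, array([-2.000e-03, -1.000e-03,  1.571e+00]))
(0.005017760678333497, (-1, -1, -1, -1, -1, -1, -1), -1.5707963267948966, array([0.   , 0.002, 0.   ]))
(0.005017760678333593, (-1, 1, -1, 1, -1, 1, -1), 1.5707963267948966, array([ 3.000e-03, -0.000e+00, -3.142e+00]))
(0.0053322479560031265, (-1, 1, -1, 1, -1, 1, -1), -1.5707963267948966, array([-0.   , -0.002,  0.   ]))
(0.0053322479560031985, (-1, -1, -1, -1, -1, -1, -1), 1.5707963267948966, array([-3.000e-03,  0.000e+00, -3.142e+00]))
(0.007103646330774789, (-1, 1, -1, 1, -1, 1, -1), 3.141592653589793, array([ 1.000e-03, -2.000e-03, -1.571e+00]))
(0.007103646330774813, (-1, -1, -1, -1, -1, -1, -1), 0, array([2.000e-03, 1.000e-03, 1.571e+00]))
```

```bash
python3 -m pendant '[{"delta_pos":[0,0,0],"delta_rot":[0,0,-0.229],"jaw":0.36},{"delta_pos":[0,0,0],"delta_rot":[0,0,-0.229],"jaw":1},{"delta_pos":[0,0,0],"delta_rot":[0,0,-0.229],"jaw":1},{"delta_pos":[0,0,0],"delta_rot":[0,0,-0.229],"jaw":1},{"delta_pos":[0,0,0],"delta_rot":[0,0,-0.229],"jaw":1},{"delta_pos":[0,0,0],"delta_rot":[0,0,-0.229],"jaw":1},{"delta_pos":[0,0,0],"delta_rot":[0,0,-0.229],"jaw":1},{"delta_pos":[0,0,0],"delta_rot":[0,0,-0.229],"jaw":1},{"delta_pos":[0,0,0],"delta_rot":[0,0,0],"jaw":1}]'
python3 - <<'E'
from st import *
s=bot.get_state();print(repr((s["joint_positions"].tolist(),s["eef_pos"].tolist(),s["tool_rot"].tolist())))
to([.485,-.421,.19])
E
```

```text
time: 9.43
eef_pos: [0.629, -0.0727, 0.2807]
tool_rot: [-0.001, 0.348, 0.937, -0.0]
wrist_force: [0.4, -0.2, 0.3]
opening: 0.0855
([-0.29807853671183776, 0.3853463049856236, 0.488750283375583, 1.5684468950956614, -0.18824072070449827, 1.2373872791826177, 1.0822576864023272], [0.6289960982143418, -0.07271442956432772, 0.2807207195072206], [-0.001286298626388334, 0.34807838621485104, 0.9374645467661759, -7.773285859205292e-05])
t9.43 p [ 0.629  -0.0727  0.2807] yaw_y 0.8598 z [-0.002  0.001 -1.   ] F [ 0.4 -0.2  0.3] open 0.0855 ->units [-0.1973 -0.5963  0.1514]
```

```bash
python3 -m pendant '[{"delta_pos":[-0.0165,-0.05,0.005],"delta_rot":[0,0,0],"jaw":1},{"delta_pos":[-0.0165,-0.05,0.005],"delta_rot":[0,0,0],"jaw":1},{"delta_pos":[-0.0165,-0.05,0.005],"delta_rot":[0,0,0],"jaw":1},{"delta_pos":[-0.0165,-0.05,0.005],"delta_rot":[0,0,0],"jaw":1},{"delta_pos":[-0.0165,-0.05,0.015],"delta_rot":[0,0,0],"jaw":1},{"delta_pos":[-0.0165,-0.05,0.015],"delta_rot":[0,0,0],"jaw":1},{"delta_pos":[-0.0165,-0.05,0.015],"delta_rot":[0,0,0],"jaw":1},{"delta_pos":[-0.0165,-0.05,0.015],"delta_rot":[0,0,0],"jaw":1},{"delta_pos":[-0.0165,-0.05,0.015],"delta_rot":[0,0,0],"jaw":1},{"delta_pos":[-0.0165,-0.05,0.015],"delta_rot":[0,0,0],"jaw":1},{"delta_pos":[-0.0165,-0.05,0.015],"delta_rot":[0,0,0],"jaw":1},{"delta_pos":[-0.0165,-0.046,0.015],"delta_rot":[0,0,0],"jaw":1}]'
cat > D.py <<'E'
D=[([-1.33104811,.46837891,-.01158618,1.60362908,.00601334,1.0713932,-.05629986],[.1813,.6236,.1915],[0,.14094,.99,0]),
([-.5720482,.14318756,.68053654,2.17096458,-.11857366,.86300714,.11883481],[.4304,-.0545,.1616],[0,.7285,.685,0]),
([-.43,.411,.678,1.574,-.268,1.249,.234],[.633,-.0737,.2883],[.003,.728,.686,.004]),
([-0.29807853671183776, 0.3853463049856236, 0.488750283375583, 1.5684468950956614, -0.18824072070449827, 1.2373872791826177, 1.0822576864023272], [0.6289960982143418, -0.07271442956432772, 0.2807207195072206], [-0.001286298626388334, 0.34807838621485104, 0.9374645467661759, -7.773285859205292e-05])]
E
cat > kin.py <<'E'
from h import *
def fk(q,P):
    h,L1,L2,L3,x1,x2,x3,y1,y2,y3=P
    Z=lambda a:R.from_euler('z',-a); Y=lambda a:R.from_euler('y',a)
    r=Z(q[0]); p=np.array([0,0,h]); r=r*Y(q[1])*Z(q[2]); p=p+r.apply([x1,y1,L1])
    r=r*Y(q[3])*Z(q[4]); p=p+r.apply([x2,y2,L2]); w=p
    r=r*Y(q[5]); p=p+r.apply([x3,y3,L3]); return p,r*Z(q[6])*Z(-np.pi/2),w
E
python3 - <<'E'
from kin import *; from D import D; from st import *
from scipy.optimize import least_squares
s=bot.get_state();n=(s["joint_positions"].tolist(),s["eef_pos"].tolist(),s["tool_rot"].tolist())
open("D.py","a").write("D.append(%r)\n"%(n,)); D.append(n)
f=lambda P:np.concatenate([fk(q,P)[0]-p for q,p,o in D]+[1e-3*np.array(P[4:])])
r=least_squares(f,[.3,.4,.4,.3]+[0]*6); print(r.x.round(4),f(r.x).round(4))
np.save("P.npy",r.x)
to([.485,-.421,.06])
E
```

```text
time: 10.43
eef_pos: [0.4838, -0.4224, 0.1968]
tool_rot: [-0.001, 0.352, 0.936, 0.0]
wrist_force: [0.9, -0.6, 0.1]
opening: 0.0857
[ 2.2909  0.5081  0.4733  2.3218  0.0106  0.0042 -0.0093 -0.033   0.0026
  0.0027] [-0.0037  0.0097 -0.0051 -0.0025 -0.0004  0.0011 -0.0002 -0.002  -0.0011
 -0.0029  0.0011  0.0015 -0.0049  0.0007  0.0037  0.      0.     -0.
 -0.      0.      0.    ]
t10.43 p [ 0.4838 -0.4224  0.1968] yaw_y 0.8524 z [-0.001  0.001 -1.   ] F [ 0.9 -0.6  0.1] open 0.0857 ->units [-0.0004  0.0031  0.2281]
```

```bash
python3 -m pendant '[{"delta_pos":[0,0.003,0.04],"delta_rot":[0,0,0],"jaw":1},{"delta_pos":[0,0,0.04],"delta_rot":[0,0,0],"jaw":1},{"delta_pos":[0,0,0.04],"delta_rot":[0,0,0],"jaw":1},{"delta_pos":[0,0,0.04],"delta_rot":[0,0,0],"jaw":1},{"delta_pos":[0,0,0],"delta_rot":[0,0,0],"jaw":1}]'
python3 - <<'E'
from st import *
from cell import eyes
to([.485,-.421,.022])
for n in("scene","top"):
    f=eyes.grab_frame(n);np.savez(f"{n}4.npz",**f)
crop(load("top4.npz"),240,120,160,120,5,"pics/t4.png")
crop(load("scene4.npz"),250,130,160,120,5,"pics/s7.png")
E
```

```text
time: 10.85
eef_pos: [0.4833, -0.4168, 0.0964]
tool_rot: [-0.005, 0.351, 0.936, 0.001]
wrist_force: [-0.7, 1.3, -0.1]
opening: 0.0854
t10.85 p [ 0.4833 -0.4168  0.0964] yaw_y 0.8535 z [-0.008  0.006 -1.   ] F [-0.7  1.3 -0.1] open 0.0854 ->units [-0.008  -0.0033  0.124 ]
```

View pics/t4.png

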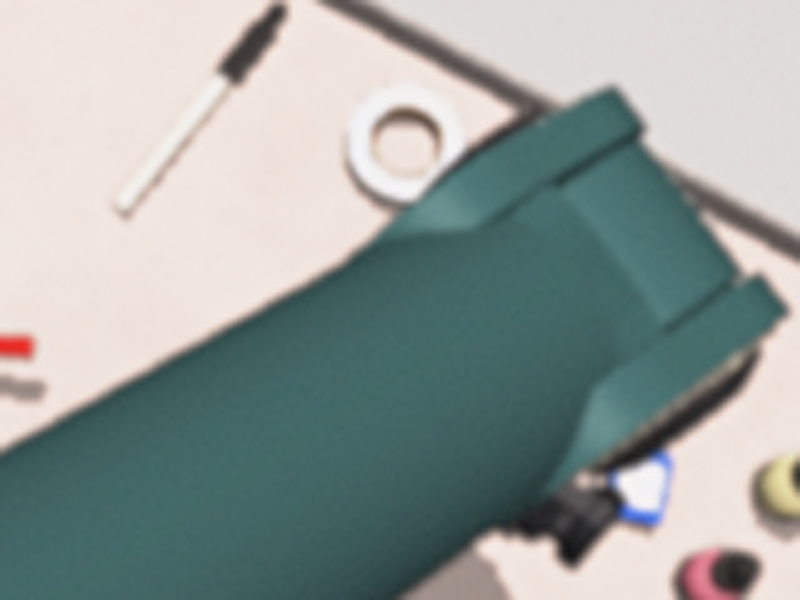

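View pics/s7.png

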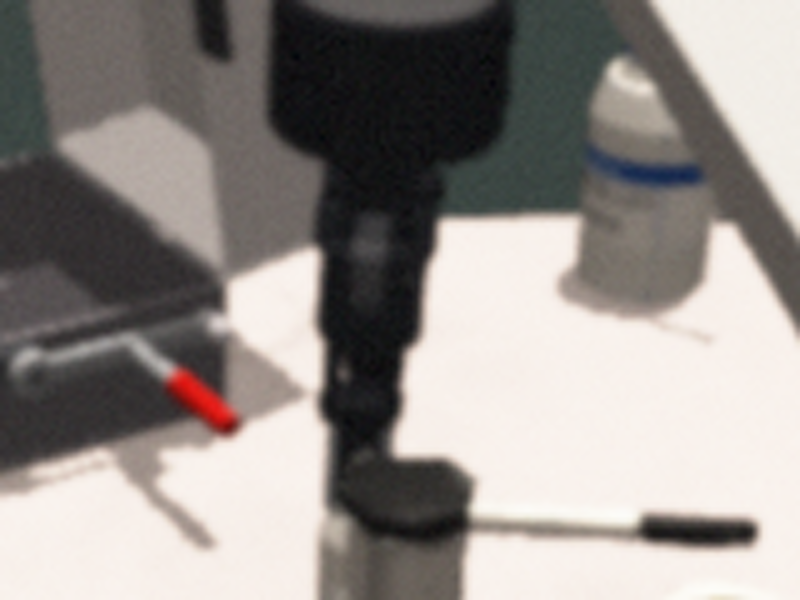

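```bash
python3 -m pendant '[{"delta_pos":[-0.002,0,0.03],"delta_rot":[0,0,0],"jaw":1},{"delta_pos":[-0.002,-0.002,0.03],"delta_rot":[0,0,0],"jaw":1},{"delta_pos":[0,0,0.03],"delta_rot":[0,0,0],"jaw":1},{"delta_pos":[0,0,0.03],"delta_rot":[0,0,0],"jaw":1},{"delta_pos":[0,0,0],"delta_rot":[0,0,0],"jaw":1}]'
python3 -m pendant '[{"delta_pos":[0,0,0],"delta_rot":[0,0,0],"jaw":0.5},{"delta_pos":[0,0,0],"delta_rot":[0,0,0],"jaw":0.4},{"delta_pos":[0,0,0],"delta_rot":[0,0,0],"jaw":0.2},{"delta_pos":[0,0,0],"delta_rot":[0,0,0],"jaw":0.1},{"delta_pos":[0,0,0],"delta_rot":[0,0,0],"jaw":0},{"delta_pos":[0,0,0],"delta_rot":[0,0,0],"jaw":0}]' 50
python3 -c "
from st import *
to([.485,-.421,.022])"
```

```text
time: 11.37
eef_pos: [0.4866, -0.4214, 0.0289]
tool_rot: [-0.001, 0.35, 0.937, 0.0]
wrist_force: [0.2, 0.7, 0.2]
opening: 0.0855
time: 11.87
eef_pos: [0.4881, -0.4234, 0.0321]
tool_rot: [0.001, 0.35, 0.937, -0.0]
wrist_force: [-0.5, -0.5, 6.3]
opening: 0.0362
t11.87 p [ 0.4881 -0.4234  0.0321] yaw_y 0.8561 z [ 0.002 -0.002 -1.   ] F [-0.5 -0.5  6.3] open 0.0362 ->units [ 0.0066 -0.0003  0.0168]
```

```bash
python3 -m pendant '[{"delta_pos":[0,0,-0.02],"delta_rot":[0,0,0],"jaw":0},{"delta_pos":[0,0,-0.03],"delta_rot":[0,0,0],"jaw":0},{"delta_pos":[0,0,-0.03],"delta_rot":[0,0,0],"jaw":0},{"delta_pos":[0.03,0,-0.03],"delta_rot":[0,0,0],"jaw":0},{"delta_pos":[0.03,0,-0.03],"delta_rot":[0,0.1,0],"jaw":0},{"delta_pos":[0.03,0,-0.03],"delta_rot":[0,0.2,0],"jaw":0},{"delta_pos":[0.03,0,0],"delta_rot":[0,0.2,0],"jaw":0},{"delta_pos":[0.03,0,0],"delta_rot":[0,0.2,0],"jaw":0},{"delta_pos":[0,0,0],"delta_rot":[0,0,0],"jaw":0},{"delta_pos":[0,0,0],"delta_rot":[0,0,0],"jaw":0}]'
python3 - <<'E'
from kin import *; from D import D; from st import *
from cell import eyes
from scipy.optimize import least_squares
s=bot.get_state();n=(s["joint_positions"].tolist(),s["eef_pos"].tolist(),s["tool_rot"].tolist())
open("D.py","a").write("D.append(%r)\n"%(n,)); D.append(n)
f=lambda P:np.concatenate([fk(q,P)[0]-p for q,p,o in D]+[1e-3*np.array(P[4:])])
r=least_squares(f,[.3,.4,.4,.3]+[0]*6); print(r.x.round(4),f(r.x).round(4))
np.save("P.npy",r.x)
to([.42,-.36,.1])
for n in("scene","top"):
    f=eyes.grab_frame(n);np.savez(f"{n}5.npz",**f)
    cv2.imwrite(f"pics/{n}5.png",f["color"][:,:,::-1])
E
```

```text
time: 12.7
eef_pos: [0.421, -0.3651, 0.14]
tool_rot: [-0.162, 0.344, 0.923, 0.06]
wrist_force: [0.3, 0.3, -1.2]
opening: 0.0359
[ 0.3136  0.5044  0.4712  0.3381  0.0088  0.0104 -0.0147 -0.0385  0.006
  0.0059] [-0.0047  0.0107 -0.0056 -0.0033  0.0004  0.0012 -0.0058 -0.0016 -0.0013
  0.001   0.0004  0.0009 -0.003   0.0004  0.0044 -0.0014 -0.0016  0.0004
  0.      0.     -0.     -0.      0.      0.    ]
t12.70 p [ 0.421  -0.3651  0.14  ] yaw_y 0.8564 z [-0.258  0.223 -0.94 ] F [ 0.3  0.3 -1.2] open 0.0359 ->units [-0.0164  0.0053  0.065 ]
```

View pics/scene5.png

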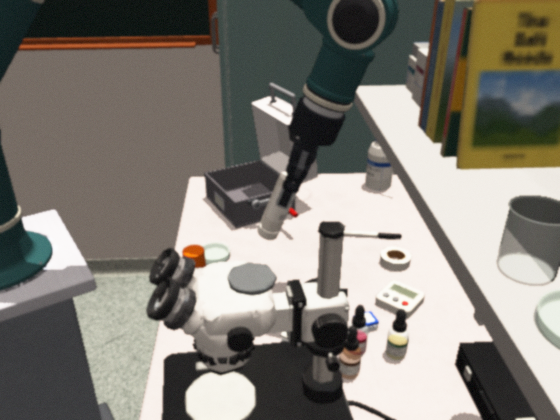

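View pics/top5.png

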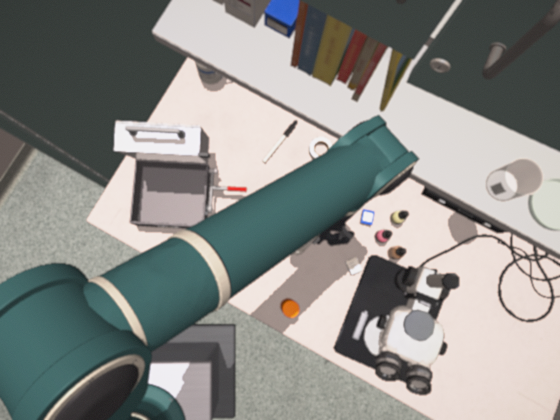

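```bash
python3 - <<'E'
from st import *
a=load("scene5.npz");s,p,r=rt();z=r.apply([0,0,1])
for n,t in(("tool",p-.037*z),("world",p+[0,0,.037])):
    print(n,"tip",proj(a,t),"capend",proj(a,t+.067*z),"base",proj(a,t-.051*z))
crop(a,230,80,160,170,3.5,"pics/s8.png")
E
```

```text
tool tip [[282.3662696  201.65867911]] capend [[269.053722   232.84451376]] base [[293.20813454 176.26063982]]
world tip [[274.86334839 199.98886707]] capend [[261.83863164 231.21396585]] base [[285.47026275 174.56014143]]
```

View pics/s8.png

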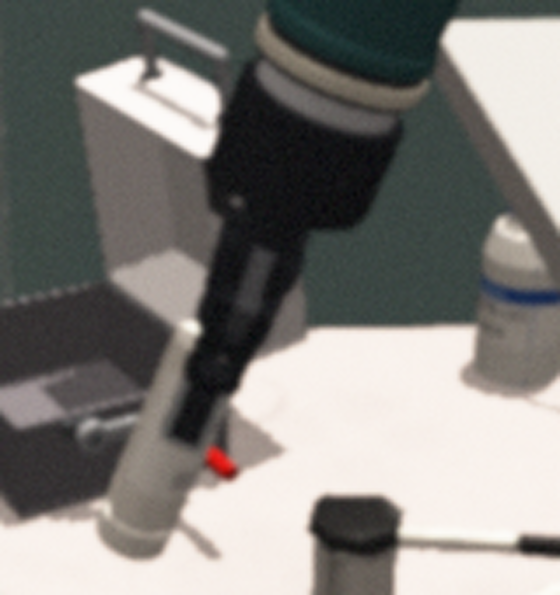

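```bash
python3 - <<'E'
from st import *
a=load("scene5.npz");s,p,r=rt();z=r.apply([0,0,1]);y=r.apply([0,1,0])
for n,t in(("tool",p-.037*z),("world",p+[0,0,.037])):
  for b in(0,-.005): print(n,b,"near tip",proj(a,t-.025*y+b*z))
E
```

```text
tool 0 near tip [[280.37661541 208.87971031]]
tool -0.005 near tip [[281.43133105 206.41651164]]
world 0 near tip [[272.68835439 207.16272738]]
world -0.005 near tip [[273.7195451  204.69636675]]
```

```bash
cat > ik.py <<'E'
from kin import *
from scipy.optimize import least_squares
P=np.load("P.npy").copy(); P[3]-=.037
lo=np.array([-2.53,-.31,-1.57,.28,-1.29,.15,-2.92])+.06; hi=np.array([2.53,2.02,1.55,2.44,4.43,1.84,2.92])-.06
def rot(delta,tau,flip=0):
    # fingers direction tilted by tau from down toward azimuth delta; tool y = horizontal, perpendicular (delta+90 or -90)
    z=np.array([np.sin(tau)*np.cos(delta),np.sin(tau)*np.sin(delta),-np.cos(tau)])
    y=np.array([-np.sin(delta),np.cos(delta),0])*(-1 if flip else 1); x=np.cross(y,z)
    return R.from_matrix(np.stack([x,y,z],1))
def ik(g,Rt,q0,w=.02):
    t=np.array(g)+.019*Rt.apply([0,0,1])
    def f(q):
        p,r,_=fk(q,P); return np.concatenate([(p-t)*10,(Rt.inv()*r).as_rotvec()*3,w*(q-q0)])
    s=least_squares(f,np.clip(q0,lo+1e-3,hi-1e-3),bounds=(lo,hi)); p,r,_=fk(s.x,P)
    return s.x,np.linalg.norm(p-t),(Rt.inv()*r).magnitude()
E
python3 - <<'E'
from ik import *
from st import bot
q0=np.array(bot.get_state()["joint_positions"]); print(q0.round(2))
for nm,g in(("work",[.42,-.33,.1]),("chest",[.541,-.069,.1])):
  az=np.arctan2(g[1],g[0])
  for dd in (0,45,90,135,180,225,270,315):
    for fl in(0,1):
      d=az+np.radians(dd); q=q0.copy(); row=[]
      for tau in range(0,91,10):
        q,e,o=ik(g,rot(d,np.radians(tau),fl),q)
        row.append("1" if e<.004 and o<.02 else "0")
      print(nm,"dir rel az",dd,fl,"".join(row),q.round(2))
E
```

```text
[ 0.29  0.63  0.54  1.62 -0.29  1.34  1.78]
work dir rel az 0 0 1110000000 [ 0.65  0.1   0.09  2.31 -1.23  0.21  2.86]
work dir rel az 0 1 1110000000 [ 2.47  1.96 -1.06  2.23 -1.23  0.32  1.9 ]
work dir rel az 45 0 1111111110 [ 2.39  1.96 -1.29  2.23  0.75  0.23  2.86]
work dir rel az 45 1 1111100001 [ 2.21  1.61 -1.11  2.25 -1.17  0.33  1.51]
work dir rel az 90 0 1111110000 [ 2.15  1.96 -1.51  1.86  0.51  1.12  2.86]
work dir rel az 90 1 1111111111 [ 1.03  1.06  0.1   1.77 -1.2   1.78  1.31]
work dir rel az 135 0 0000000000 [ 1.75  1.85 -1.51  1.48  0.25  1.78  2.86]
work dir rel az 135 1 1111111100 [ 1.53  1.44 -1.02  1.4  -0.08  1.78  0.54]
work dir rel az 180 0 1111110000 [ 0.58  1.01  0.08  1.49 -0.07  1.78 -1.55]
work dir rel az 180 1 1111110000 [ 0.58  1.01  0.08  1.49 -0.07  1.78  1.6 ]
work dir rel az 225 0 1111111100 [-0.28  1.57  1.1   1.4  -0.08  1.78 -0.49]
work dir rel az 225 1 1111111100 [-0.28  1.57  1.1   1.4  -0.08  1.78  2.65]
work dir rel az 270 0 1111111111 [-0.73  1.85  1.3   1.75 -0.23  1.15 -0.22]
work dir rel az 270 1 1111111111 [0.04 1.06 0.09 1.72 1.   1.71
[... 700 characters left out ...]
hest dir rel az 135 1 1111111100 [ 0.98  1.44 -1.02  1.37 -0.08  1.78  0.53]
chest dir rel az 180 0 1111110000 [ 0.04  1.01  0.08  1.47 -0.07  1.78 -1.55]
chest dir rel az 180 1 1111110000 [ 0.04  1.01  0.08  1.47 -0.07  1.78  1.6 ]
chest dir rel az 225 0 1111111100 [-0.8   1.58  1.11  1.37 -0.08  1.78 -0.48]
chest dir rel az 225 1 1111111100 [-0.8   1.58  1.11  1.37 -0.08  1.78  2.66]
chest dir rel az 270 0 1111111111 [-1.22  1.76  1.23  1.72 -0.11  1.15 -0.33]
chest dir rel az 270 1 1111111111 [-0.5   1.06  0.1   1.7   1.    1.71  1.94]
chest dir rel az 315 0 1111111111 [-1.25  1.38  0.77  2.18  1.34  0.75 -1.66]
chest dir rel az 315 1 0111111111 [-0.28  0.98 -0.25  2.2   1.81  1.78  1.59]
```

```bash
python3 - <<'E'
from ik import *
q0=np.array([-.1,.6,.3,1.7,-.1,1.1,.2])
for nm,g in(("work",[.45,-.33,.1]),("chest",[.541,-.069,.1])):
 az=np.arctan2(g[1],g[0])
 for yout in(1,0):
  for seq in ([0,-20,-40],[0,20,40,60,70]):
   q=q0.copy(); q[6]+=0 if yout else 3.0
   q=np.clip(q,lo,hi)
   for s in seq:  # s>0 fingers left
     d=az+np.pi/2 if s>=0 else az-np.pi/2
     fl=(1 if s>=0 else 0) if yout else (0 if s>=0 else 1)
     for k in range(2): q,e,o=ik(g,rot(d,np.radians(abs(s)),fl),q,.01)
     print(nm,"yout",yout,s,"%.4f %.3f"%(e,o),q.round(2),"wrist",fk(q,P)[2].round(2))
E
```

```text
work yout 1 0 0.0000 0.000 [ 0.25  0.55  0.41  1.96 -0.33  0.7   0.23] wrist [ 0.44 -0.32  0.38]
work yout 1 -20 0.0000 0.000 [-0.12  0.67  0.68  1.93 -0.09  0.72 -0.1 ] wrist [ 0.49 -0.25  0.37]
work yout 1 -40 0.0000 0.000 [-0.36  0.89  0.86  1.89  0.05  0.81 -0.33] wrist [ 0.54 -0.18  0.32]
work yout 1 0 0.0000 0.000 [ 0.25  0.55  0.41  1.96 -0.33  0.7   0.23] wrist [ 0.44 -0.32  0.38]
work yout 1 20 0.0000 0.000 [ 0.57  0.55  0.22  1.95 -0.66  0.82  0.63] wrist [ 0.38 -0.4   0.37]
work yout 1 40 0.0000 0.000 [ 0.82  0.65  0.1   1.91 -0.88  1.04  0.91] wrist [ 0.34 -0.46  0.32]
work yout 1 60 0.0000 0.000 [ 1.    0.79 -0.    1.84 -1.    1.28  1.08] wrist [ 0.3  -0.52  0.25]
work yout 1 70 0.0000 0.000 [ 1.07  0.88 -0.05  1.8  -1.04  1.4   1.13] wrist [ 0.29 -0.53  0.21]
work yout 0 0 0.0000 0.000 [ 0.89  0.52 -0.38  1.94  0.28  0.73  2.86] wrist [ 0.43 -0.33  0.38]
work yout 0 -20 0.0000 0.000 [ 0.59  0.54 -0.22  1.92  0.6   0.88  2.47] wrist [ 0.49 -0.26  0.37]
work yout 0 -40 0.0000 0.000 [ 0.36  0.64 -0.12  1.87  0.81  1.12  2.21] wrist [ 0.55 -0.19  0.33]
work yout 0 0 0.0000 
[... 1339 characters left out ...]
-0.08  0.38]
chest yout 0 -20 0.0000 0.000 [ 0.08  0.52 -0.23  1.95  0.61  0.87  2.46] wrist [0.54 0.01 0.37]
chest yout 0 -40 0.0000 0.000 [-0.15  0.62 -0.13  1.9   0.82  1.11  2.19] wrist [0.56 0.1  0.33]
chest yout 0 0 0.0000 0.000 [ 0.39  0.5  -0.38  1.97  0.27  0.72  2.86] wrist [ 0.53 -0.08  0.38]
chest yout 0 20 0.0000 0.000 [ 1.06  0.78 -1.05  1.95  0.44  0.79  2.86] wrist [ 0.52 -0.17  0.36]
chest yout 0 40 0.0000 0.000 [ 1.34  1.21 -1.36  1.9   0.58  0.95  2.86] wrist [ 0.5  -0.25  0.31]
chest yout 0 60 0.0050 0.043 [ 1.46  1.6  -1.51  1.85  0.63  1.09  2.86] wrist [ 0.49 -0.31  0.24]
chest yout 0 70 0.0124 0.113 [ 1.49  1.7  -1.51  1.85  0.59  1.08  2.86] wrist [ 0.48 -0.32  0.2 ]
```

```bash
python3 - <<'E'
from ik import *
from st import *
a=load("scene3.npz");b=load("top3.npz")
print("dropper",tri(a,(402,313),b,(404,215)),tri(a,(360,309),b,(385,235)),tri(a,(352,334),b,(400,251)))
for uv in((375,257),(337,354)): print("scope base",onz(b,uv,0))
print("scope top", tri(a,(331,225),b,(430,278)),tri(a,(331,228),b,(452,281)))
q=np.array(bot.get_state()["joint_positions"]); q[6]=.2
d=np.radians(86.4)
for g,seq in(([.45,-.33,.12],[0,-20,-38]),([.45,-.33,.12],[0,30,52,60]),([.45,-.33,.03],[52]),([.45,-.285,.03],[-38]),([.541,-.069,.15],[52]),([.541,-.069,.09],[52])):
   q=np.array([-.1,.6,.3,1.7,-.3,.8,.2]) if seq[0]==0 else q
   for s in seq:
     dd=d if s>=0 else d+np.pi
     for k in range(3): q,e,o=ik(g,rot(dd,np.radians(abs(s)),1 if s>=0 else 0),q,.01)
     print(g,s,"%.4f %.3f"%(e,o),q.round(2),"wrist",fk(q,P)[2].round(2))
s,p,r=rt(); z=r.apply([0,0,1]); print("true tip",p-.037*z,"grasp",p-.056*z)
E
```

```text
dropper (array([ 0.4843955 , -0.60713088,  0.07777252]), np.float64(0.004980122747140351)) (array([ 0.4404075 , -0.563165  ,  0.07411347]), np.float64(0.007184871210313944)) (array([ 0.40181153, -0.59547511,  0.0689515 ]), np.float64(0.0015955127573162636))
scope base [ 0.39105735 -0.55472492  0.        ]
scope base [ 0.16530385 -0.45573566  0.        ]
scope top (array([ 0.34631576, -0.59186505,  0.2652378 ]), np.float64(0.014165638499361451)) (array([ 0.33368177, -0.62022902,  0.28121791]), np.float64(0.002763847445060238))
[0.45, -0.33, 0.12] 0 0.0000 0.000 [ 0.3   0.5   0.35  1.95 -0.24  0.73  0.73] wrist [ 0.44 -0.32  0.4 ]
[0.45, -0.33, 0.12] -20 0.0000 0.000 [-0.13  0.55  0.67  2.06 -0.02  0.5   0.4 ] wrist [ 0.44 -0.23  0.39]
[0.45, -0.33, 0.12] -38 0.0000 0.000 [-0.5   0.8   0.98  2.13  0.03  0.35  0.17] wrist [ 0.45 -0.16  0.34]
[0.45, -0.33, 0.12] 0 0.0000 0.000 [ 0.3   0.5   0.35  1.95 -0.24  0.73  0.73] wrist [ 0.44 -0.32  0.4 ]
[0.45, -0.33, 0.12] 30 0.0000 0.000 [ 0.64  0.65  0.18  1.74 -0.53  1.2   1.05] wrist [ 0.43 -0.46  0.37]
[0.45, -0.33, 0.12] 52 0.0000 0.000 [ 0.8   0.82  0.1   1.58 -0.63  1.53  1.12] wrist [ 0.42 -0.54  0.3 ]
[0.45, -0.33, 0.12] 60 0.0000 0.000 [ 0.85  0.89  0.07  1.52 -0.66  1.64  1.13] wrist [ 0.42 -0.57  0.27]
[0.45, -0.33, 0.03] 52 0.0000 0.000 [ 0.81  0.96  0.09  1.56 -0.64  1.43  1.19] wrist [ 0.43 -0.54  0.21]
[0.45, -0.285, 0.03] -38 0.0000 0.000 [-0.63  1.11  1.01  2.17 -0.78  0.28  0.7 ] wrist [ 0.45 -0.11  0.25]
[0.541, -0.069, 0.15] 52 0.0000 0.000 [ 0.01  0.75  0.6   1.87 -1.14  1.51  1.15] wrist [ 0.52 -0.28  0.33]
[0.541, -0.069, 0.09] 52 0.0000 0.000 [ 0.03  0.85  0.56  1.86 -1.19  1.47  1.23] wrist [ 0.52 -0.28  0.27]
true tip [ 0.43010463 -0.37298705  0.17509124] grasp [ 0.43500074 -0.37723541  0.19295124]
```

```bash
python3 -m pendant '[{"delta_pos":[0,0,0],"delta_rot":[0,-0.174,0],"jaw":0},{"delta_pos":[0,0,0],"delta_rot":[0,-0.174,0],"jaw":0},{"delta_pos":[0,0,0],"delta_rot":[0,-0.174,0],"jaw":0},{"delta_pos":[0,0,0],"delta_rot":[0,-0.174,0],"jaw":0},{"delta_pos":[0,0,0],"delta_rot":[0,0,0.229],"jaw":0},{"delta_pos":[0,0,0],"delta_rot":[0,0,0.229],"jaw":0},{"delta_pos":[0,0,0],"delta_rot":[0,0,0.229],"jaw":0},{"delta_pos":[0,0,0],"delta_rot":[0,0,0.229],"jaw":0},{"delta_pos":[0,0,0],"delta_rot":[0,0,0.229],"jaw":0},{"delta_pos":[0,0,0],"delta_rot":[0,0,0.229],"jaw":0},{"delta_pos":[0,0,0],"delta_rot":[0,0,0.229],"jaw":0},{"delta_pos":[0,0,0],"delta_rot":[0,0,0.229],"jaw":0}]'
python3 - <<'E'
from st import *
to([.46,-.33,.030]); print(bot.get_state()["joint_positions"].round(2))
E
```

```text
time: 13.8
eef_pos: [0.4204, -0.3644, 0.1408]
tool_rot: [-0.0, 0.73, 0.684, 0.0]
wrist_force: [-0.0, -0.4, -0.5]
opening: 0.036
t13.80 p [ 0.4204 -0.3644  0.1408] yaw_y -0.0657 z [ 0.     0.001 -1.   ] F [-0.  -0.4 -0.5] open 0.0360 ->units [0.0614 0.062  0.1847]
[ 0.04  0.45  0.79  1.92 -0.4   0.93  0.96]
```

```bash
python3 -m pendant '[{"delta_pos":[0.03,0.031,0.03],"delta_rot":[0,0,0],"jaw":0},{"delta_pos":[0.031,0.031,0.03],"delta_rot":[0,0,0],"jaw":0},{"delta_pos":[0,0,0.03],"delta_rot":[0,0,0],"jaw":0},{"delta_pos":[0,0,0.03],"delta_rot":[0,0,0],"jaw":0},{"delta_pos":[0,0,0.03],"delta_rot":[0,0,0],"jaw":0},{"delta_pos":[0,0,0],"delta_rot":[0,0,0],"jaw":0},{"delta_pos":[0,0,0],"delta_rot":[0,0,0],"jaw":0}]'
python3 - <<'E'
from st import *
from cell import eyes
to([.46,-.33,.030])
a=eyes.grab_frame("scene");s,p,r=rt();t=p+[0,0,.037];z=np.array([0,0,-1.])
print("tip",proj(a,t),"capend",proj(a,t+.067*z),"base",proj(a,t-.051*z))
crop(a,220,100,160,150,4,"pics/s9.png")
E
```

```text
time: 14.38
eef_pos: [0.4591, -0.3299, 0.0503]
tool_rot: [-0.001, 0.728, 0.686, -0.0]
wrist_force: [0.5, 0.4, -0.9]
opening: 0.036
t14.38 p [ 0.4591 -0.3299  0.0503] yaw_y -0.0601 z [-0.002  0.002 -1.   ] F [ 0.5  0.4 -0.9] open 0.0360 ->units [-0.0001  0.0017  0.0338]
tip [[282.82328352 230.04232066]] capend [[282.60692315 260.27945477]] base [[282.99804222 205.61916923]]
```

View pics/s9.png

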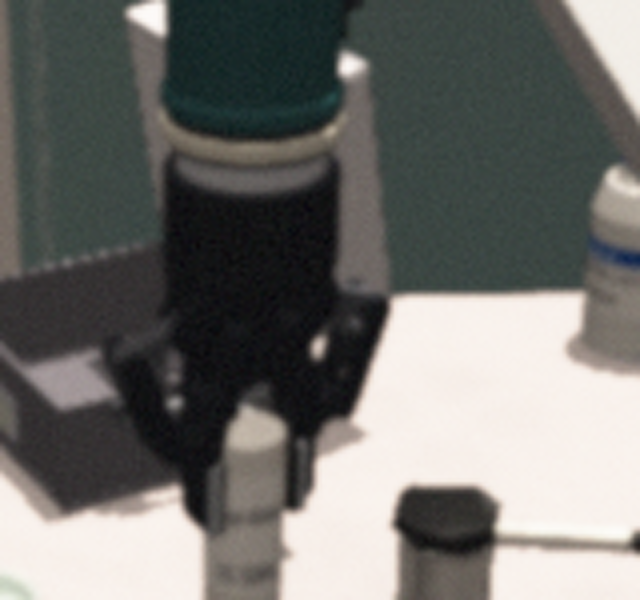

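```bash
python3 -m pendant '[{"delta_pos":[0,0,0.01],"delta_rot":[0,0,0],"jaw":0},{"delta_pos":[0,0,0.01],"delta_rot":[0,0,0],"jaw":0},{"delta_pos":[0,0,0.007],"delta_rot":[0,0,0],"jaw":0},{"delta_pos":[0,0,0.003],"delta_rot":[0,0,0],"jaw":0},{"delta_pos":[0,0,0],"delta_rot":[0,0,0],"jaw":0}]'
```

```text
time: 14.85
eef_pos: [0.4597, -0.3303, 0.0323]
tool_rot: [-0.001, 0.728, 0.686, -0.0]
wrist_force: [0.6, -0.7, -1.0]
opening: 0.0358
```

```bash
python3 -m pendant '[{"delta_pos":[0,0,0.002],"delta_rot":[0,0,0],"jaw":0},{"delta_pos":[0,0,0.002],"delta_rot":[0,0,0],"jaw":0},{"delta_pos":[0,0,0],"delta_rot":[0,0,0],"jaw":0}]'
python3 -m pendant '[{"delta_pos":[0,0,0],"delta_rot":[0,0,0],"jaw":0.46},{"delta_pos":[0,0,0],"delta_rot":[0,0,0],"jaw":0.5},{"delta_pos":[0,0,0],"delta_rot":[0,0,0],"jaw":0.6},{"delta_pos":[0,0,0],"delta_rot":[0,0,0],"jaw":0.8},{"delta_pos":[0,0,0],"delta_rot":[0,0,0],"jaw":0.8},{"delta_pos":[0,0,-0.04],"delta_rot":[0,0,0],"jaw":0.8},{"delta_pos":[0,0,-0.06],"delta_rot":[0,0,0],"jaw":0.8},{"delta_pos":[0,0,-0.06],"delta_rot":[0,0,0],"jaw":0.8},{"delta_pos":[0,0,-0.04],"delta_rot":[0,0,0],"jaw":0.8},{"delta_pos":[0,0,0],"delta_rot":[0,0,0],"jaw":0.8}]'
python3 - <<'E'
from st import *
from cell import eyes
to([.46,-.33,.030])
for n in("scene","top"):
    f=eyes.grab_frame(n);np.savez(f"{n}6.npz",**f)
crop(load("scene6.npz"),220,130,160,150,4,"pics/s10.png")
crop(load("top6.npz"),200,150,160,150,4,"pics/t10.png")
E
```

```text
time: 15.1
eef_pos: [0.4599, -0.3308, 0.032]
tool_rot: [-0.001, 0.728, 0.686, 0.001]
wrist_force: [-4.4, 3.7, 17.5]
opening: 0.0362
time: 15.93
eef_pos: [0.4626, -0.3327, 0.1549]
tool_rot: [0.003, 0.728, 0.686, 0.001]
wrist_force: [1.1, -0.5, -0.6]
opening: 0.0684
t15.93 p [ 0.4626 -0.3327  0.1549] yaw_y -0.0599 z [ 0.006 -0.003 -1.   ] F [ 1.1 -0.5 -0.6] open 0.0684 ->units [ 0.0047 -0.006   0.2081]
```

View pics/s10.png

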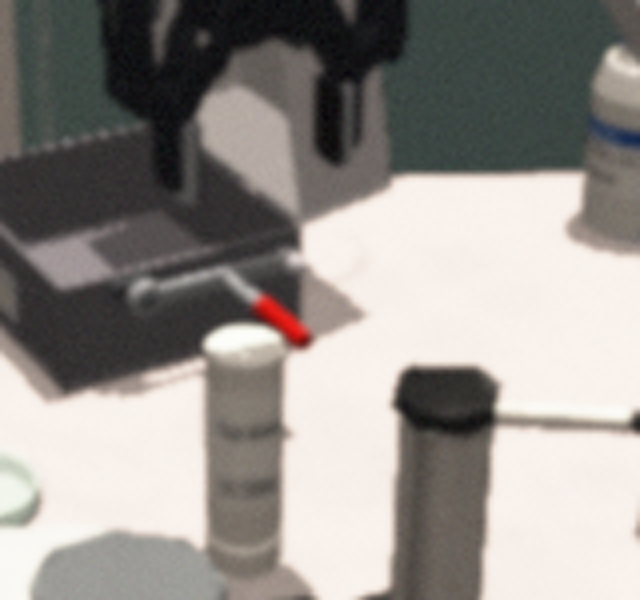

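View pics/t10.png

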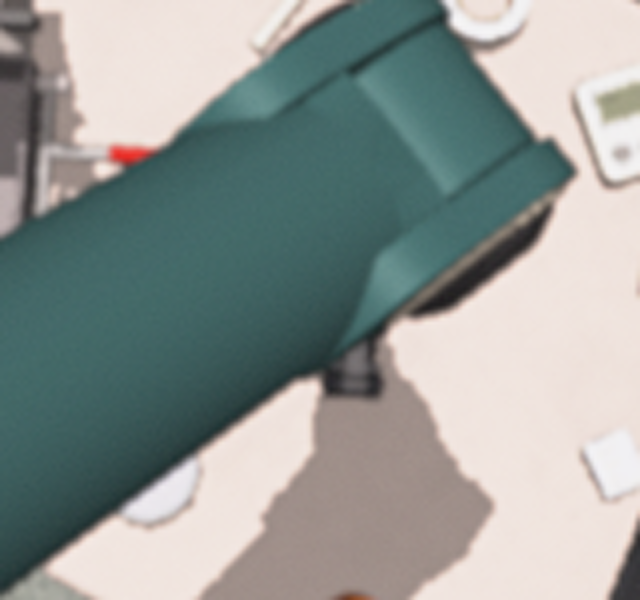

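```bash
python3 - <<'E'
from st import *
a=load("scene6.npz")
print(onz(a,(281.1,216),.118))
d=np.radians(86.4)
print(proj(a,[[.46,-.33,.118],[.46,-.33,0]]))
from ik import rot
Rt=rot(d+np.pi,np.radians(36),0); z=Rt.apply([0,0,1])
j=np.array([.46,-.33,0])
for zg in(.083,): print("rep target",j+[0,0,zg]+.056*z, "pre",j+[0,0,zg]+.056*z-.12*z, z)
E
```

```text
[ 0.4568991  -0.32899526  0.118     ]
[[282.84149171 215.76773837]
 [282.46349606 269.262387  ]]
rep target [ 0.45793319 -0.36285102  0.03769505] pre [ 0.46236207 -0.29245597  0.13477709] [-0.03690734 -0.58662539 -0.80901699]
```

```bash
python3 -m pendant '[{"delta_pos":[0.02,-0.002,0],"delta_rot":[0,-0.18,0],"jaw":0.8},{"delta_pos":[0.02,-0.002,0],"delta_rot":[0,-0.18,0],"jaw":0.8},{"delta_pos":[0.02,0,0],"delta_rot":[0,-0.18,0],"jaw":0.8},{"delta_pos":[0,0,0],"delta_rot":[0,-0.18,0],"jaw":0.8},{"delta_pos":[0,0,0],"delta_rot":[0,-0.18,0],"jaw":0.8},{"delta_pos":[0,0,0],"delta_rot":[0,-0.18,0],"jaw":0.8},{"delta_pos":[0,0,0],"delta_rot":[0,-0.17,0],"jaw":0.8},{"delta_pos":[0,0,0],"delta_rot":[0,0,0],"jaw":0.8}]'
python3 - <<'E'
from st import *
s,p,r=rt(); z=r.apply([0,0,1]); g=np.array([.458,-.3295,.083])
to(g+.056*z-.10*z); to(g+.056*z); print(s["joint_positions"].round(2),"tilt",np.degrees(np.arccos(-z[2])),"grasp",p-.056*z)
E
```

```text
time: 16.7
eef_pos: [0.4592, -0.2905, 0.1435]
tool_rot: [0.21, 0.688, 0.656, -0.228]
wrist_force: [0.7, 1.9, -0.2]
opening: 0.0683
t16.70 p [ 0.4592 -0.2905  0.1435] yaw_y -0.0517 z [-0.039 -0.588 -0.808] F [ 0.7  1.9 -0.2] open 0.0683 ->units [0.0068 0.0024 0.0465]
t16.70 p [ 0.4592 -0.2905  0.1435] yaw_y -0.0517 z [-0.039 -0.588 -0.808] F [ 0.7  1.9 -0.2] open 0.0683 ->units [0.0068 0.0024 0.2132]
[-0.79  0.64  1.18  2.15  0.06  0.57  0.17] tilt 36.08484706032633 grasp [ 0.46140259 -0.25756185  0.18879081]
```

```bash
python3 -m pendant '[{"delta_pos":[0.003,0.001,0.04],"delta_rot":[0,0,0],"jaw":0.8},{"delta_pos":[0.004,0.001,0.04],"delta_rot":[0,0,0],"jaw":0.8},{"delta_pos":[0,0,0.04],"delta_rot":[0,0,0],"jaw":0.8},{"delta_pos":[0,0,0],"delta_rot":[0,0,0],"jaw":0.8},{"delta_pos":[0,0,0],"delta_rot":[0,0,0],"jaw":0.8}]'
python3 - <<'E'
from st import *
from cell import eyes
s,p,r=rt(); z=r.apply([0,0,1]); g=np.array([.458,-.3295,.083]); to(g+.056*z)
a=eyes.grab_frame("scene")
crop(a,220,130,160,150,4,"pics/s11.png")
E
```

```text
time: 17.12
eef_pos: [0.4565, -0.3345, 0.0854]
tool_rot: [0.208, 0.694, 0.652, -0.225]
wrist_force: [0.2, 0.7, 0.5]
opening: 0.0681
t17.12 p [ 0.4565 -0.3345  0.0854] yaw_y -0.0634 z [-0.04  -0.582 -0.812] F [0.2 0.7 0.5] open 0.0681 ->units [0.0092 0.002  0.0916]
```

View pics/s11.png

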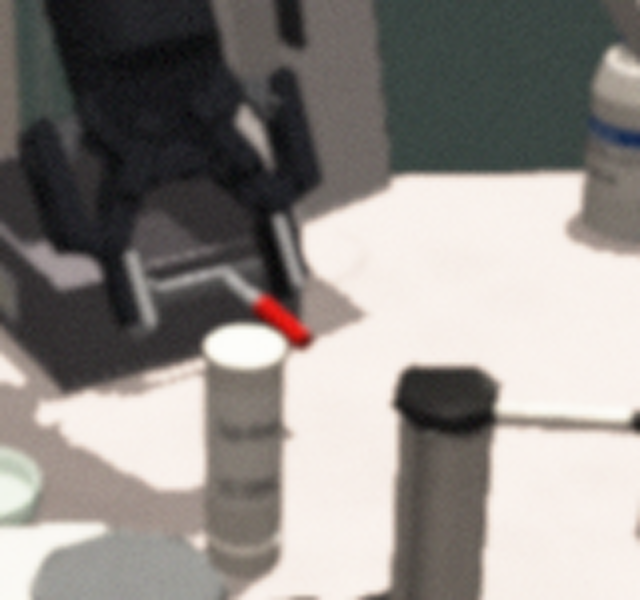

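```bash
python3 - <<'E'
from st import *
a=load("scene6.npz"); s,p,r=rt(); z=r.apply([0,0,1]);y=r.apply([0,1,0]);x=r.apply([1,0,0])
for k in(.037,.045,.06):
  t=p-k*z
  print(k,t.round(3),[((proj(a,t+e*y)[0]-[220,130])*4).round(0) for e in(-.04,.04)])
# solve: tips in crop (140,325),(290,297)
for uv,e in(((140,327),-.036),((292,297),.036)):
    uv=(220+uv[0]/4,130+uv[1]/4); c,d=ray(a,uv)
    # intersect with plane spanned by tool z & x through p+e*y : normal y
    q=c+d*(np.dot(p+e*y-c,y)/np.dot(d,y)); print("tool-frame tip",(r.inv().apply(q-p)).round(3))
E
```

```text
0.037 [ 0.459 -0.312  0.116] [array([151., 353.]), array([303., 311.])]
0.045 [ 0.459 -0.308  0.123] [array([146., 335.]), array([298., 294.])]
0.06 [ 0.46  -0.299  0.135] [array([136., 304.]), array([289., 263.])]
tool-frame tip [ 0.013 -0.036 -0.05 ]
tool-frame tip [-0.001  0.036 -0.044]
```

```bash
python3 -m pendant '[{"delta_pos":[0.003,0.001,0.03],"delta_rot":[0,0,0],"jaw":0.8},{"delta_pos":[0.003,0.001,0.03],"delta_rot":[0,0,0],"jaw":0.8},{"delta_pos":[0,0,0.03],"delta_rot":[0,0,0],"jaw":0.8},{"delta_pos":[0,0,0.003],"delta_rot":[0,0,0],"jaw":0.8},{"delta_pos":[0,0,0],"delta_rot":[0,0,0],"jaw":0.8}]'
python3 - <<'E'
from st import *
from cell import eyes
s,p,r=rt(); z=r.apply([0,0,1]); g=np.array([.458,-.3295,.083]); to(g+.056*z)
a=eyes.grab_frame("scene")
crop(a,220,130,160,150,4,"pics/s12.png")
E
```

```text
time: 17.58
eef_pos: [0.4578, -0.363, 0.039]
tool_rot: [0.21, 0.693, 0.653, -0.224]
wrist_force: [-0.6, -0.2, -0.1]
opening: 0.0685
t17.58 p [ 0.4578 -0.363   0.039 ] yaw_y -0.0604 z [-0.036 -0.583 -0.812] F [-0.6 -0.2 -0.1] open 0.0685 ->units [ 0.0024 -0.0031  0.0013]
```

View pics/s12.png

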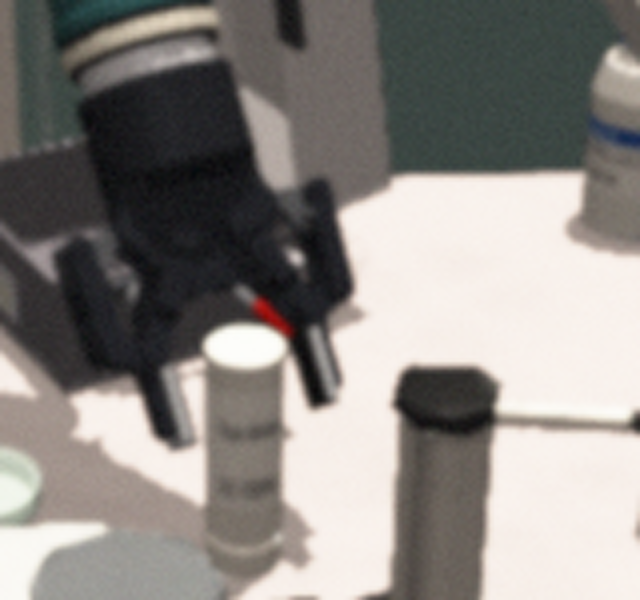

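```bash
python3 -m pendant '[{"delta_pos":[0.001,-0.001,0.01],"delta_rot":[0,0,0],"jaw":0.8},{"delta_pos":[0,0,0],"delta_rot":[0,0,0],"jaw":0.5},{"delta_pos":[0,0,0],"delta_rot":[0,0,0],"jaw":0.3},{"delta_pos":[0,0,0],"delta_rot":[0,0,0],"jaw":0.1},{"delta_pos":[0,0,0],"delta_rot":[0,0,0],"jaw":0},{"delta_pos":[0,0,0],"delta_rot":[0,0,0],"jaw":0},{"delta_pos":[0,0,0],"delta_rot":[0,0,0],"jaw":0}]' 60
python3 - <<'E'
from st import *
to([0,0,0])
E
```

```text
time: 18.22
eef_pos: [0.4574, -0.3657, 0.0337]
tool_rot: [0.21, 0.693, 0.653, -0.224]
wrist_force: [-1.3, 3.8, 5.6]
opening: 0.0361
t18.22 p [ 0.4574 -0.3657  0.0337] yaw_y -0.0593 z [-0.035 -0.583 -0.812] F [-1.3  3.8  5.6] open 0.0361 ->units [ 0.4904 -0.7971 -0.2826]
```

```bash
python3 -m pendant '[{"delta_pos":[-0.0146,0,-0.0203],"delta_rot":[0,0,0],"jaw":0},{"delta_pos":[-0.0146,0,-0.0203],"delta_rot":[0,0,0],"jaw":0},{"delta_pos":[0.02,0,-0.03],"delta_rot":[0,0,0],"jaw":0},{"delta_pos":[0.02,0,-0.03],"delta_rot":[0,0,0],"jaw":0},{"delta_pos":[0.02,0,-0.03],"delta_rot":[0,0,0],"jaw":0},{"delta_pos":[0.02,0,-0.03],"delta_rot":[0,0,0],"jaw":0},{"delta_pos":[0,0,0],"delta_rot":[0,0,0],"jaw":0}]'
python3 -m pendant '[{"delta_pos":[0,0,0],"delta_rot":[0,0.1,0],"jaw":0},{"delta_pos":[0,0,0],"delta_rot":[0,0.2,0],"jaw":0},{"delta_pos":[0,0,0],"delta_rot":[0,0.22,0],"jaw":0},{"delta_pos":[0,0,0],"delta_rot":[0,0.22,0],"jaw":0},{"delta_pos":[0,0,0],"delta_rot":[0,0.22,0],"jaw":0},{"delta_pos":[0,0,0],"delta_rot":[0,0.22,0],"jaw":0},{"delta_pos":[0,0,0],"delta_rot":[0,0.22,0],"jaw":0},{"delta_pos":[0,0,0],"delta_rot":[0,0.22,0],"jaw":0}]'
python3 - <<'E'
from st import *
s,p,r=rt(); z=r.apply([0,0,1]);to([.46,-.33,.1]);print("g",p-.058*z,s["joint_positions"].round(2),"tilt",np.degrees(np.arctan2(z[1],-z[2])))
E
```

```text
time: 18.8
eef_pos: [0.4642, -0.281, 0.0937]
tool_rot: [0.21, 0.691, 0.655, -0.222]
wrist_force: [1.0, -0.5, -1.1]
opening: 0.0362
time: 19.47
eef_pos: [0.4624, -0.2859, 0.0951]
tool_rot: [-0.064, 0.725, 0.682, 0.07]
wrist_force: [0.5, -1.1, -0.2]
opening: 0.0356
t19.47 p [ 0.4624 -0.2859  0.0951] yaw_y -0.0606 z [ 0.014  0.19  -0.982] F [ 0.5 -1.1 -0.2] open 0.0356 ->units [-0.0706  0.0005 -0.022 ]
g [ 0.46158619 -0.29693737  0.1520192 ] [ 0.19  0.51  0.53  1.89 -0.5   0.97  0.94] tilt 10.928195696980422
```

```bash
python3 -m pendant '[{"delta_pos":[0,0,0],"delta_rot":[0,0.2143,0],"jaw":0},{"delta_pos":[0,0,0],"delta_rot":[0,0.2143,0],"jaw":0},{"delta_pos":[0,0,0],"delta_rot":[0,0.2143,0],"jaw":0},{"delta_pos":[0,0,0],"delta_rot":[0,0.2143,0],"jaw":0},{"delta_pos":[0,0,0],"delta_rot":[0,0.2143,0],"jaw":0},{"delta_pos":[0,0,0],"delta_rot":[0,0.2143,0],"jaw":0},{"delta_pos":[0,0,0],"delta_rot":[0,0.2143,0],"jaw":0},{"delta_pos":[0,0,0],"delta_rot":[0,0,0],"jaw":0}]'
python3 - <<'E'
from st import *
from cell import eyes
s,p,r=rt(); z=r.apply([0,0,1]);print("g",p-.058*z,s["joint_positions"].round(2),"tilt",np.degrees(np.arctan2(z[1],-z[2])))
to([p[0],p[1],p[2]-.08])
a=eyes.grab_frame("scene");np.savez("scene7.npz",**a)
b=eyes.grab_frame("top");np.savez("top7.npz",**b)
crop(a,180,100,200,160,4,"pics/s13.png")
crop(b,200,150,200,150,4,"pics/t13.png")
E
```

```text
time: 20.13
eef_pos: [0.458, -0.2874, 0.0876]
tool_rot: [-0.313, 0.652, 0.607, 0.328]
wrist_force: [-1.9, 0.6, -2.9]
opening: 0.0359
g [ 0.45530694 -0.33417583  0.1217682 ] [ 0.65  0.9   0.33  1.53 -0.77  1.65  1.22] tilt 53.89896042888066
t20.13 p [ 0.458  -0.2874  0.0876] yaw_y -0.0659 z [ 0.047  0.807 -0.589] F [-1.9  0.6 -2.9] open 0.0359 ->units [-0.1078  0.0014  0.0785]
```

View pics/s13.png

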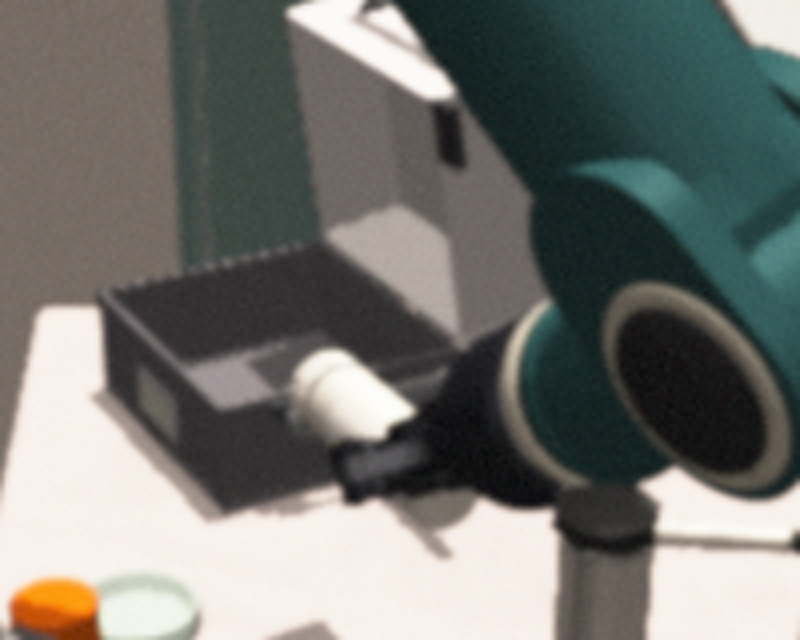

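View pics/t13.png

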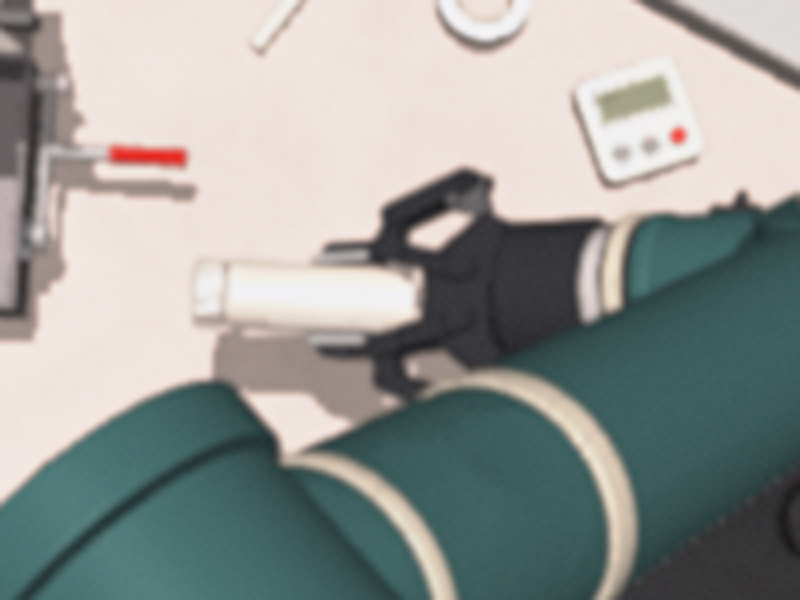

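```bash
python3 - <<'E'
from h import *
a=load("scene7.npz");b=load("top7.npz")
cv2.imwrite("pics/s14.png",a["color"][:,:,::-1]);crop(b,260,130,240,200,3,"pics/t14.png")
E
```

```text
(no output)
```

View pics/s14.png

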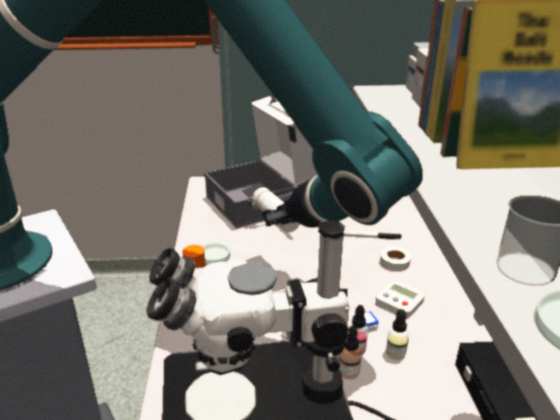

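View pics/t14.png

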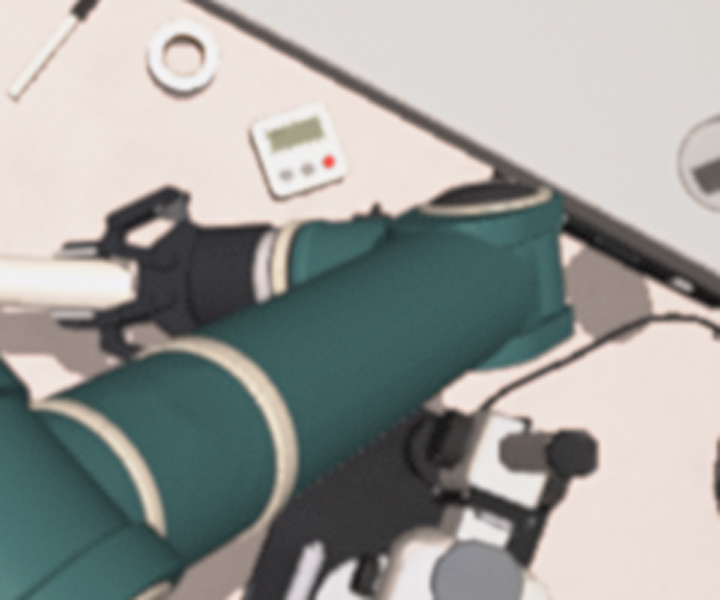

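```bash
python3 - <<'E'
from ik import *
from st import *
b=load("top7.npz");a=load("scene7.npz")
s=bot.get_state();q=s["joint_positions"];print("model wrist",fk(q,P)[2])
for z in(.25,.3,.35): print(onz(b,(430,218),z),"edge of housing",onz(b,(447,200),z),onz(b,(420,252),z))
print(tri(a,(355,196),b,(425,245)),tri(a,(395,175),b,(430,196)))
for uv in((420,170),(440,183),(455,190)): print("shelf",onz(b,uv,.24))
E
```

```text
model wrist [ 0.4351021  -0.55596454  0.29630764]
[ 0.45304503 -0.59977846  0.25      ] edge of housing [ 0.48738157 -0.63442811  0.25      ] [ 0.38891855 -0.57714303  0.25      ]
[ 0.44667008 -0.58094259  0.3       ] edge of housing [ 0.47900267 -0.61357003  0.3       ] [ 0.38628613 -0.55962821  0.3       ]
[ 0.44029513 -0.56210673  0.35      ] edge of housing [ 0.47062377 -0.59271195  0.35      ] [ 0.38365372 -0.54211339  0.35      ]
(array([ 0.40141741, -0.57669098,  0.28307346]), np.float64(0.004186202155897616)) (array([ 0.48021056, -0.5788139 ,  0.29585637]), np.float64(0.01734929507282175))
shelf [ 0.54857402 -0.58947759  0.24      ]
shelf [ 0.52255763 -0.62705674  0.24      ]
shelf [ 0.50855916 -0.65544261  0.24      ]
```

```bash
python3 -m pendant '[{"delta_pos":[0.0148,0,0.02],"delta_rot":[0,0,0],"jaw":0},{"delta_pos":[0.0148,0,0.02],"delta_rot":[0,0,0],"jaw":0},{"delta_pos":[-0.0175,0,0.0128],"delta_rot":[0,0,0],"jaw":0},{"delta_pos":[-0.0175,0,0.0128],"delta_rot":[0,0,0],"jaw":0},{"delta_pos":[-0.0175,0,0.0128],"delta_rot":[0,0,0],"jaw":0},{"delta_pos":[-0.0175,0,0.0128],"delta_rot":[0,0,0],"jaw":0},{"delta_pos":[-0.0175,0,0.0128],"delta_rot":[0,0,0],"jaw":0},{"delta_pos":[-0.0175,0,0.0128],"delta_rot":[0,0,0],"jaw":0},{"delta_pos":[0,0,0],"delta_rot":[0,0,0],"jaw":0}]'
python3 - <<'E'
from st import *
from cell import eyes
s,p,r=rt(); z=r.apply([0,0,1]);print("g",p-.058*z,"F",s["wrist_force"])
a=eyes.grab_frame("scene");np.savez("scene8.npz",**a)
crop(a,180,130,200,150,4,"pics/s15.png")
E
```

```text
time: 20.98
eef_pos: [0.4622, -0.2545, 0.0124]
tool_rot: [-0.312, 0.65, 0.611, 0.327]
wrist_force: [-0.2, -0.1, -1.4]
opening: 0.0361
g [ 0.45956431 -0.30117386  0.0466537 ] F [-0.24680277 -0.12236762 -1.39069688]
```

View pics/s15.png

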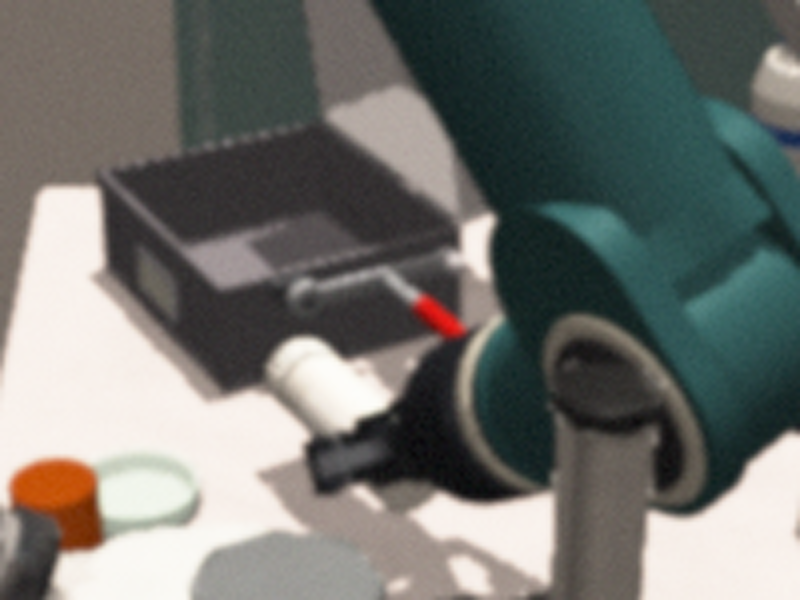

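```bash
python3 -m pendant '[{"delta_pos":[-0.0108,0,0.0079],"delta_rot":[0,0,0],"jaw":0},{"delta_pos":[-0.0108,0,0.0079],"delta_rot":[0,0,0],"jaw":0},{"delta_pos":[-0.008,0,0.006],"delta_rot":[0,0,0],"jaw":0},{"delta_pos":[0,0,0],"delta_rot":[0,0,0],"jaw":0}]'
python3 -m pendant '[{"delta_pos":[-0.003,0,0.0022],"delta_rot":[0,0,0],"jaw":0},{"delta_pos":[0,0,0],"delta_rot":[0,0,0],"jaw":0}]'
python3 - <<'E'
from st import *
s,p,r=rt(); z=r.apply([0,0,1]);print("g",p-.058*z,"F",s["wrist_force"])
E
```

```text
time: 21.37
eef_pos: [0.4631, -0.2548, -0.0075]
tool_rot: [-0.311, 0.65, 0.611, 0.328]
wrist_force: [-0.1, -0.3, -1.1]
opening: 0.0361
time: 21.53
eef_pos: [0.4636, -0.2553, -0.0087]
tool_rot: [-0.31, 0.65, 0.612, 0.328]
wrist_force: [0.5, 0.4, -0.1]
opening: 0.036
g [ 0.46087937 -0.30192499  0.02570188] F [ 0.52749888  0.35888325 -0.1207909 ]
```

```bash
python3 -m pendant '[{"delta_pos":[-0.004,0,0.003],"delta_rot":[0,0,0],"jaw":0},{"delta_pos":[-0.002,0,0.0015],"delta_rot":[0,0,0],"jaw":0},{"delta_pos":[0,0,0],"delta_rot":[0,0,0],"jaw":0}]'
python3 - <<'E'
from st import *
from cell import eyes
s,p,r=rt(); z=r.apply([0,0,1]);print("g",p-.058*z,"F",s["wrist_force"])
a=eyes.grab_frame("scene")
crop(a,220,190,100,75,8,"pics/s16.png")
E
```

```text
time: 21.78
eef_pos: [0.4635, -0.2552, -0.0132]
tool_rot: [-0.31, 0.65, 0.612, 0.328]
wrist_force: [-0.9, -0.0, -0.9]
opening: 0.0359
g [ 0.46081263 -0.30179033  0.02114084] F [-0.85993168 -0.03201726 -0.92987576]
```

View pics/s16.png

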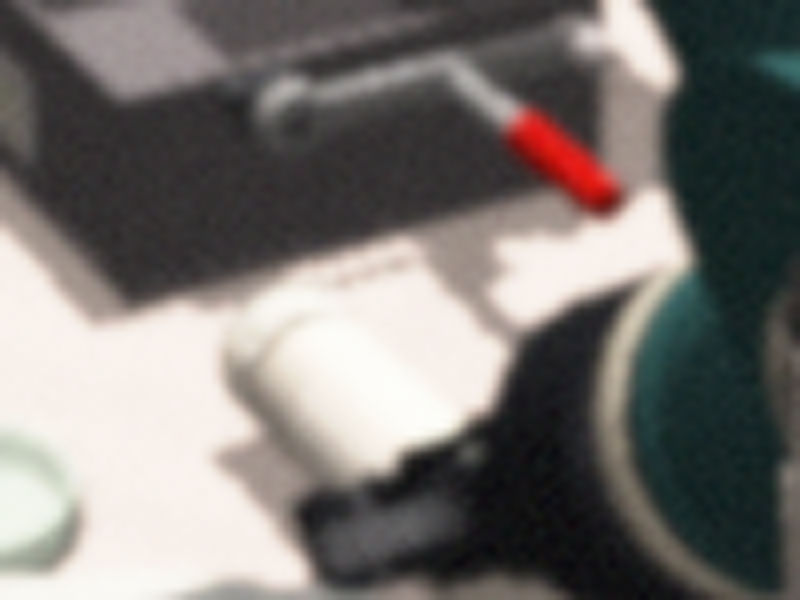

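```bash
python3 -m pendant '[{"delta_pos":[-0.004,0,0.003],"delta_rot":[0,0,0],"jaw":0},{"delta_pos":[0,0,0],"delta_rot":[0,0,0],"jaw":0}]'
python3 -m pendant '[{"delta_pos":[-0.003,0,0.002],"delta_rot":[0,0,0],"jaw":0},{"delta_pos":[0,0,0],"delta_rot":[0,0,0],"jaw":0}]'
```

```text
time: 22.0
eef_pos: [0.4635, -0.2552, -0.0164]
tool_rot: [-0.31, 0.65, 0.612, 0.328]
wrist_force: [0.5, -0.2, -0.0]
opening: 0.0358
time: 22.17
eef_pos: [0.4637, -0.2552, -0.0169]
tool_rot: [-0.311, 0.649, 0.612, 0.329]
wrist_force: [-0.7, 0.2, 5.6]
opening: 0.0359
```

```bash
python3 -m pendant '[{"delta_pos":[0,0,0],"delta_rot":[0,0,0],"jaw":0.45},{"delta_pos":[0,0,0],"delta_rot":[0,0,0],"jaw":0.48},{"delta_pos":[0,0,0],"delta_rot":[0,0,0],"jaw":0.55},{"delta_pos":[0,0,0],"delta_rot":[0,0,0],"jaw":0.7},{"delta_pos":[0,0,0],"delta_rot":[0,0,0],"jaw":0.8},{"delta_pos":[0,0,-0.03],"delta_rot":[0,0,0],"jaw":0.8},{"delta_pos":[0,0,-0.04],"delta_rot":[0,0,0],"jaw":0.8},{"delta_pos":[0.02,0,-0.05],"delta_rot":[0,0,0],"jaw":0.8},{"delta_pos":[0.03,0,-0.05],"delta_rot":[0,0,0],"jaw":0.8},{"delta_pos":[0.05,0,-0.04],"delta_rot":[0,-0.1,0],"jaw":0.8},{"delta_pos":[0.05,0,-0.03],"delta_rot":[0,-0.2,0],"jaw":0.8},{"delta_pos":[0,0,0],"delta_rot":[0,-0.2,0],"jaw":0.8}]'
python3 - <<'E'
from st import *
from cell import eyes
s,p,r=rt(); z=r.apply([0,0,1]);to([.46,-.25,.1]);print("true tip",p-.046*z,"tilt",np.degrees(np.arctan2(z[1],-z[2])))
a=eyes.grab_frame("scene");b=eyes.grab_frame("top");np.savez("scene9.npz",**a);np.savez("top9.npz",**b)
crop(a,180,150,160,120,5,"pics/s17.png")
crop(b,200,150,160,120,5,"pics/t17.png")
E
```

```text
time: 23.17
eef_pos: [0.4617, -0.3201, 0.1445]
tool_rot: [-0.225, 0.687, 0.647, 0.244]
wrist_force: [2.2, -1.4, 0.8]
opening: 0.0684
t23.17 p [ 0.4617 -0.3201  0.1445] yaw_y -0.0626 z [ 0.044  0.624 -0.78 ] F [ 2.2 -1.4  0.8] open 0.0684 ->units [ 0.0444 -0.0106  0.1306]
true tip [ 0.45969969 -0.34879844  0.18035215] tilt 38.67147774644911
```

View pics/s17.png

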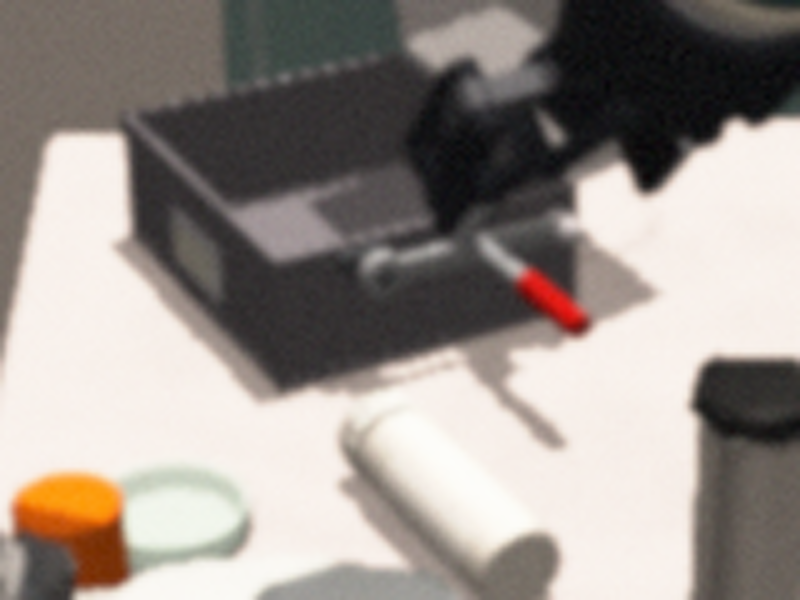

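View pics/t17.png

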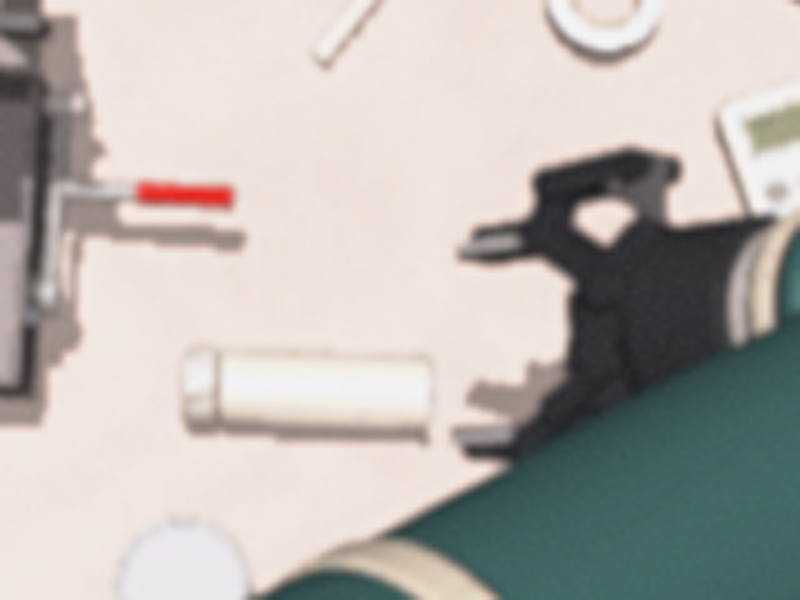

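```bash
python3 - <<'E'
from st import *
b=load("top9.npz")
c=onz(b,(200+186/5-.1,150+389/5-.1),.0185);e=onz(b,(200+434/5-.1,150+391/5-.1),.0185)
print(c,e,np.linalg.norm(c-e),np.degrees(np.arctan2(*(c-e)[1::-1])))
u=(c-e)/np.linalg.norm(c-e); g=c-.036*u; print("g",g)
from ik import rot
z=rot(np.radians(86.4)+np.pi,np.radians(36),0).apply([0,0,1])
print("z",z,"rep target",[g[0],g[1],.024]+.058*z)
E
```

```text
[ 0.46299851 -0.22305174  0.0185    ] [ 0.46103883 -0.34131707  0.0185    ] 0.11828157320218162 89.0506840362221
g [ 0.46240206 -0.25904679  0.0185    ]
z [-0.03690734 -0.58662539 -0.80901699] rep target [ 0.46026144 -0.29307107 -0.02292299]
```

```bash
python3 -m pendant '[{"delta_pos":[0,0,0],"delta_rot":[0,-0.2175,0],"jaw":0.8},{"delta_pos":[0,0,0],"delta_rot":[0,-0.2175,0],"jaw":0.8},{"delta_pos":[0,0,0],"delta_rot":[0,-0.2175,0],"jaw":0.8},{"delta_pos":[0,0,0],"delta_rot":[0,-0.2175,0],"jaw":0.8},{"delta_pos":[0,0,0],"delta_rot":[0,-0.2175,0],"jaw":0.8},{"delta_pos":[0,0,0],"delta_rot":[0,-0.2175,0],"jaw":0.8},{"delta_pos":[0,0,0],"delta_rot":[0,-0.2175,0],"jaw":0.8},{"delta_pos":[0,0,0],"delta_rot":[0,-0.2175,0],"jaw":0.8},{"delta_pos":[0,0,0],"delta_rot":[0,-0.2175,0],"jaw":0.8},{"delta_pos":[0,0,0],"delta_rot":[0,-0.2175,0],"jaw":0.8},{"delta_pos":[0,0,0],"delta_rot":[0,-0.2175,0],"jaw":0.8},{"delta_pos":[0,0,0],"delta_rot":[0,-0.2175,0],"jaw":0.8}]'
python3 - <<'E'
from st import *
s,p,r=rt(); z=r.apply([0,0,1]); t=np.array([.4625,-.259,.024])+.058*z
to(t-.10*z);to(t);print("tilt",np.degrees(np.arctan2(z[1],-z[2])),s["joint_positions"].round(2))
E
```

```text
time: 24.27
eef_pos: [0.4604, -0.3162, 0.14]
tool_rot: [0.21, 0.693, 0.653, -0.223]
wrist_force: [0.7, -1.0, -1.7]
opening: 0.0682
t24.27 p [ 0.4604 -0.3162  0.14  ] yaw_y -0.0594 z [-0.035 -0.583 -0.812] F [ 0.7 -1.  -1.7] open 0.0682 ->units [ 0.1903 -0.0022  0.0312]
t24.27 p [ 0.4604 -0.3162  0.14  ] yaw_y -0.0594 z [-0.035 -0.583 -0.812] F [ 0.7 -1.  -1.7] open 0.0682 ->units [ 0.1903 -0.0022  0.1979]
tilt -35.666552956972765 [-0.63  0.54  1.01  2.14  0.29  0.57 -0.02]
```

```bash
python3 -m pendant '[{"delta_pos":[0.0476,0,0],"delta_rot":[0,0,0],"jaw":0.8},{"delta_pos":[0.0476,0,0],"delta_rot":[0,0,0],"jaw":0.8},{"delta_pos":[0.0476,-0.002,0],"delta_rot":[0,0,0],"jaw":0.8},{"delta_pos":[0.0476,0,0],"delta_rot":[0,0,0],"jaw":0.8},{"delta_pos":[0,0,0.04],"delta_rot":[0,0,0],"jaw":0.8},{"delta_pos":[0,0,0.04],"delta_rot":[0,0,0],"jaw":0.8},{"delta_pos":[0,0,0.04],"delta_rot":[0,0,0],"jaw":0.8},{"delta_pos":[0,0,0],"delta_rot":[0,0,0],"jaw":0.8},{"delta_pos":[0,0,0],"delta_rot":[0,0,0],"jaw":0.8}]'
python3 - <<'E'
from st import *
from cell import eyes
s,p,r=rt(); z=r.apply([0,0,1]); t=np.array([.4625,-.259,.024])+.058*z
to(t)
a=eyes.grab_frame("scene");b=eyes.grab_frame("top")
crop(a,180,110,200,150,4,"pics/s18.png")
crop(b,200,150,160,120,5,"pics/t18.png")
E
```

```text
time: 25.02
eef_pos: [0.46, -0.2663, 0.0136]
tool_rot: [0.207, 0.693, 0.653, -0.224]
wrist_force: [0.6, 0.6, 0.9]
opening: 0.0685
t25.02 p [ 0.46   -0.2663  0.0136] yaw_y -0.0621 z [-0.041 -0.58  -0.813] F [0.6 0.6 0.9] open 0.0685 ->units [-0.      0.0033  0.0754]
```

View pics/s18.png

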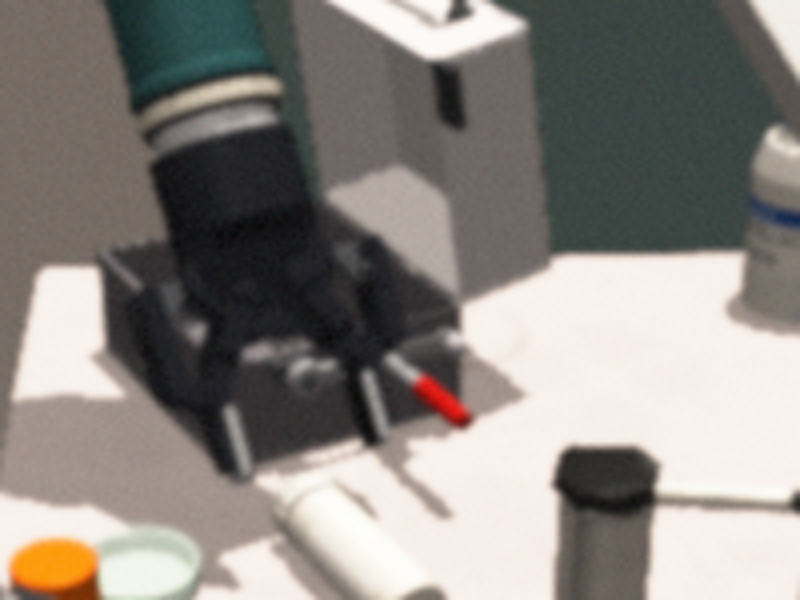

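View pics/t18.png

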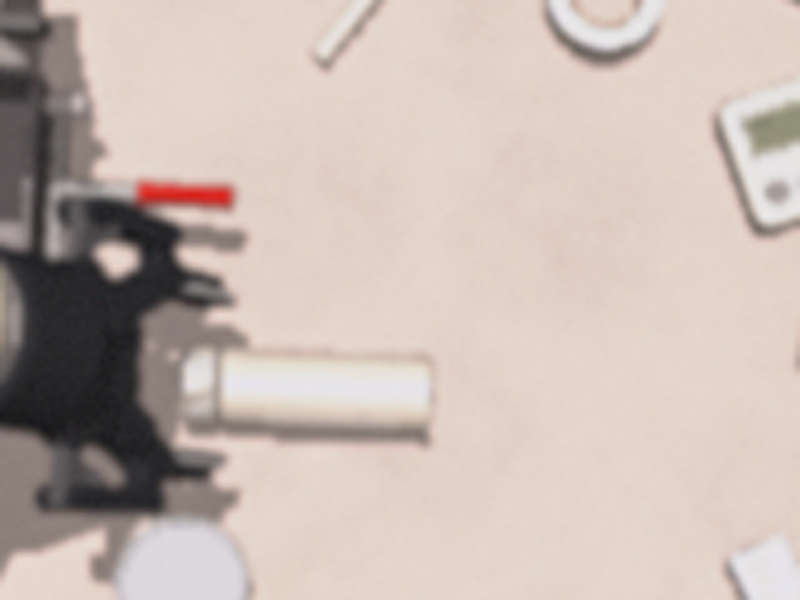

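```bash
python3 - <<'E'
from st import *
b=load("top9.npz")
for z in(.1,.13): print(onz(b,(200+130/5,150+198/5),z),onz(b,(200+60/5,150+200/5),z), onz(b,(200+50/5,150+508/5),z))
print(onz(b,(200+185/5,150+195/5),.052))
E
```

```text
[ 0.53966174 -0.20248384  0.1       ] [ 0.53897229 -0.17135442  0.1       ] [ 0.4020243  -0.16784467  0.1       ]
[ 0.53382553 -0.20470545  0.13      ] [ 0.53315663 -0.17450368  0.13      ] [ 0.40028964 -0.17109852  0.13      ]
[ 0.55024683 -0.22458549  0.052     ]
```

```bash
python3 -m pendant '[{"delta_pos":[0,0.001,0.025],"delta_rot":[0,0,0],"jaw":0.7},{"delta_pos":[0,0.001,0.025],"delta_rot":[0,0,0],"jaw":0.7},{"delta_pos":[0,0,0.015],"delta_rot":[0,0,0],"jaw":0.7},{"delta_pos":[0,0,0.007],"delta_rot":[0,0,0],"jaw":0.7},{"delta_pos":[0,0,0],"delta_rot":[0,0,0],"jaw":0.7}]'
python3 - <<'E'
from st import *
from cell import eyes
s,p,r=rt(); z=r.apply([0,0,1]); t=np.array([.4625,-.259,.024])+.058*z
to(t)
a=eyes.grab_frame("scene");b=eyes.grab_frame("top")
crop(a,200,170,120,90,6,"pics/s19.png")
crop(b,200,150,160,120,5,"pics/t19.png")
E
```

```text
time: 25.53
eef_pos: [0.4614, -0.2901, -0.0207]
tool_rot: [0.208, 0.693, 0.653, -0.222]
wrist_force: [-0.2, -0.0, 0.1]
opening: 0.0599
t25.53 p [ 0.4614 -0.2901 -0.0207] yaw_y -0.0600 z [-0.036 -0.579 -0.814] F [-0.2 -0.   0.1] open 0.0599 ->units [-0.0009 -0.0013  0.0059]
```

View pics/s19.png

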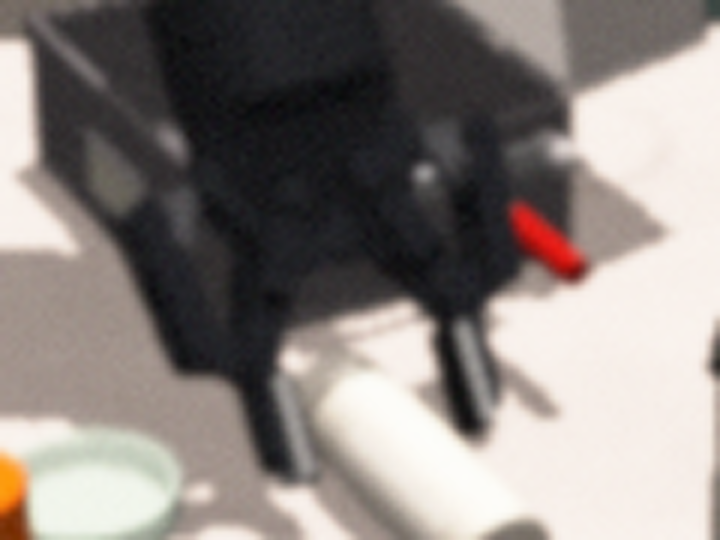

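View pics/t19.png

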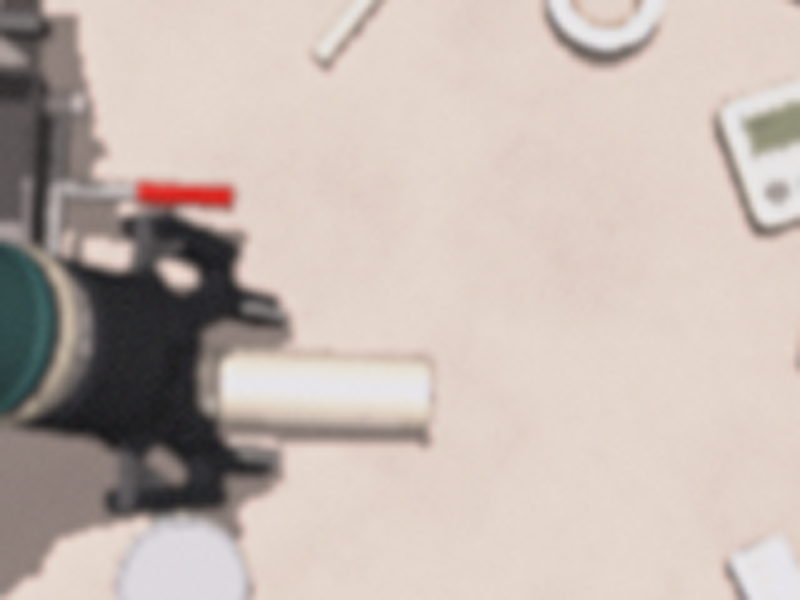

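```bash
python3 -m pendant '[{"delta_pos":[0,-0.001,0.004],"delta_rot":[0,0,0],"jaw":0.6},{"delta_pos":[0,0,0],"delta_rot":[0,0,0],"jaw":0.4},{"delta_pos":[0,0,0],"delta_rot":[0,0,0],"jaw":0.2},{"delta_pos":[0,0,0],"delta_rot":[0,0,0],"jaw":0},{"delta_pos":[0,0,0],"delta_rot":[0,0,0],"jaw":0},{"delta_pos":[0,0,0],"delta_rot":[0,0,0],"jaw":0}]' 70
python3 - <<'E'
from st import *
s,p,r=rt(); z=r.apply([0,0,1]); to([0,0,0]); print("g",p-.058*z, r.inv().apply([0,0,1]).round(3),r.inv().apply([0,1,0]).round(3))
E
```

```text
time: 26.13
eef_pos: [0.4611, -0.291, -0.0222]
tool_rot: [0.208, 0.693, 0.653, -0.222]
wrist_force: [-1.6, 3.1, 5.1]
opening: 0.035
t26.13 p [ 0.4611 -0.291  -0.0222] yaw_y -0.0593 z [-0.035 -0.579 -0.815] F [-1.6  3.1  5.1] open 0.0350 ->units [ 0.3364 -0.7959 -0.2836]
g [ 0.46312638 -0.25740728  0.02509847] [-0.58  -0.001 -0.815] [ 0.813 -0.059 -0.579]
```

```bash
python3 -m pendant '[{"delta_pos":[-0.014,0,-0.02],"delta_rot":[0,0,0],"jaw":0},{"delta_pos":[-0.03,0,-0.042],"delta_rot":[0,0,0],"jaw":0},{"delta_pos":[-0.03,0,-0.042],"delta_rot":[0,0,0],"jaw":0},{"delta_pos":[-0.03,0,-0.042],"delta_rot":[0,0,0],"jaw":0},{"delta_pos":[-0.022,0,-0.031],"delta_rot":[0,0,0],"jaw":0},{"delta_pos":[0.036,0,-0.026],"delta_rot":[0,0,0],"jaw":0},{"delta_pos":[0.036,0,-0.026],"delta_rot":[0,0,0],"jaw":0},{"delta_pos":[0.036,0,-0.026],"delta_rot":[0,0,0],"jaw":0},{"delta_pos":[0,0,0],"delta_rot":[0,0.1,0],"jaw":0},{"delta_pos":[0,0,0],"delta_rot":[0,0.2,0],"jaw":0},{"delta_pos":[0,0,0],"delta_rot":[0,0.22,0],"jaw":0},{"delta_pos":[0,0,0],"delta_rot":[0,0.22,0],"jaw":0}]'
python3 -m pendant '[{"delta_pos":[0,0,0],"delta_rot":[0,0.22,0],"jaw":0},{"delta_pos":[0,0,0],"delta_rot":[0,0.22,0],"jaw":0},{"delta_pos":[0,0,0],"delta_rot":[0,0.22,0],"jaw":0},{"delta_pos":[0,0,0],"delta_rot":[0,0.22,0],"jaw":0},{"delta_pos":[0,0,0],"delta_rot":[0,0.22,0],"jaw":0},{"delta_pos":[0,0,0],"delta_rot":[0,0.22,0],"jaw":0},{"delta_pos":[0,0,0],"delta_rot":[0,0.22,0],"jaw":0},{"delta_pos":[0,0,0],"delta_rot":[0,0.22,0],"jaw":0},{"delta_pos":[0,0,0],"delta_rot":[0,0.22,0],"jaw":0},{"delta_pos":[0,0,0],"delta_rot":[0,0.22,0],"jaw":0},{"delta_pos":[0,0,0],"delta_rot":[0,0.1,0],"jaw":0},{"delta_pos":[0,0,0],"delta_rot":[0,0,0],"jaw":0}]'
python3 - <<'E'
from st import *
from cell import eyes
s,p,r=rt(); z=r.apply([0,0,1]);print("g",p-.058*z,"F",s["wrist_force"],"tilt",np.degrees(np.arctan2(z[1],-z[2])),s["joint_positions"].round(2))
a=eyes.grab_frame("scene");b=eyes.grab_frame("top");np.savez("scene10.npz",**a);np.savez("top10.npz",**b)
cv2.imwrite("pics/s20.png",a["color"][:,:,::-1])
crop(b,120,100,160,120,5,"pics/t20.png")
E
```

```text
time: 27.13
eef_pos: [0.4667, -0.2098, 0.1091]
tool_rot: [0.084, 0.721, 0.682, -0.088]
wrist_force: [-0.4, 0.1, -2.1]
opening: 0.0349
time: 28.13
eef_pos: [0.4637, -0.2135, 0.1052]
tool_rot: [-0.301, 0.657, 0.615, 0.316]
wrist_force: [-1.2, 0.3, -1.1]
opening: 0.0349
g [ 0.46107976 -0.25891623  0.14113172] F [-1.22361308  0.33079819 -1.08435779] tilt 51.69498561243958 [ 0.55  0.78  0.32  1.7  -0.79  1.54  1.19]
```

View pics/s20.png

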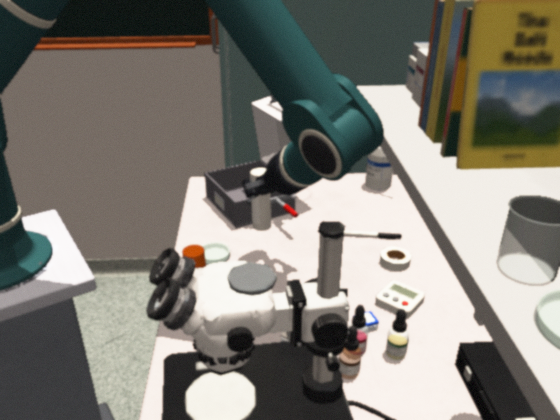

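View pics/t20.png

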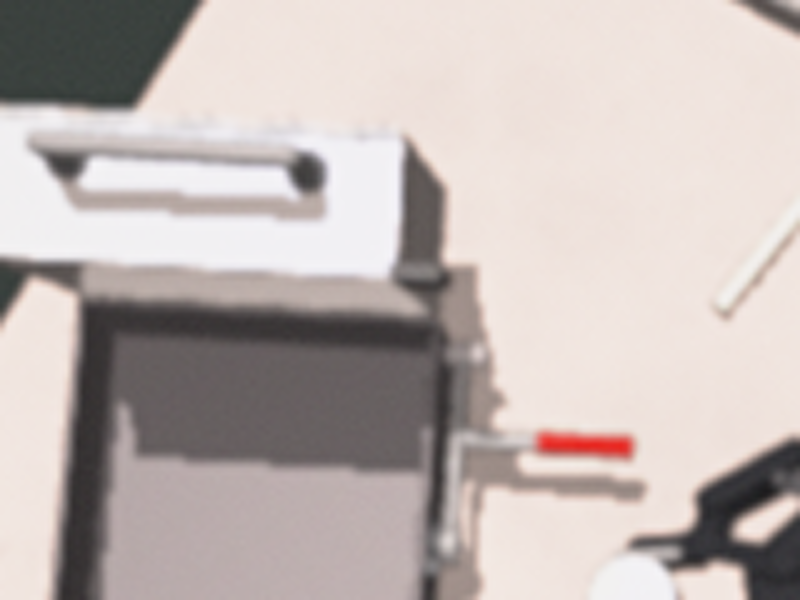

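```bash
python3 -m pendant '[{"delta_pos":[0.02,0,-0.015],"delta_rot":[0,0.09,0],"jaw":0},{"delta_pos":[0.026,0,-0.019],"delta_rot":[0,0,0],"jaw":0},{"delta_pos":[0.012,0.0043,0.0164],"delta_rot":[0,0,0],"jaw":0},{"delta_pos":[0.024,0.0086,0.0327],"delta_rot":[0,0,0],"jaw":0},{"delta_pos":[0.024,0.0086,0.0327],"delta_rot":[0,0,0],"jaw":0},{"delta_pos":[0.024,0.0086,0.0327],"delta_rot":[0,0,0],"jaw":0},{"delta_pos":[0.024,0.0086,0.0327],"delta_rot":[0,0,0],"jaw":0},{"delta_pos":[0.024,0.0086,0.0327],"delta_rot":[0,0,0],"jaw":0},{"delta_pos":[0.024,0.0086,0.0327],"delta_rot":[0,0,0],"jaw":0},{"delta_pos":[0.024,0.0086,0.0327],"delta_rot":[0,0,0],"jaw":0},{"delta_pos":[0.012,0.0043,0.0164],"delta_rot":[0,0,0],"jaw":0},{"delta_pos":[0,0,0],"delta_rot":[0,0,0],"jaw":0}]'
python3 - <<'E'
from st import *
from cell import eyes
s,p,r=rt(); z=r.apply([0,0,1]);g=p-.058*z;print("g",g,"F",s["wrist_force"],"tilt",np.degrees(np.arctan2(z[1],-z[2])),s["joint_positions"].round(2)); to(p+[.514-g[0],-.0673-g[1],.1-g[2]])
a=eyes.grab_frame("scene");b=eyes.grab_frame("top");np.savez("scene11.npz",**a);np.savez("top11.npz",**b)
print(proj(a,[[*g[:2],g[2]+.034],[*g[:2],g[2]-.084]]))
crop(a,150,80,160,150,4,"pics/s21.png")
crop(b,120,120,160,120,5,"pics/t21.png")
E
```

```text
time: 29.23
eef_pos: [0.5186, -0.0142, 0.1454]
tool_rot: [-0.314, 0.645, 0.613, 0.331]
wrist_force: [0.7, 0.0, 0.4]
opening: 0.0348
g [ 0.51608962 -0.06125657  0.17929295] F [0.69544969 0.04213354 0.37467742] tilt 54.261024297599064 [ 0.32  0.63  0.21  1.89 -0.95  1.38  1.04]
t29.23 p [ 0.5186 -0.0142  0.1454] yaw_y -0.0523 z [ 0.043  0.811 -0.584] F [0.7 0.  0.4] open 0.0348 ->units [-0.1133 -0.003   0.0688]
[[235.50266076 117.64272297]
 [237.47614125 167.91400546]]
```

View pics/s21.png

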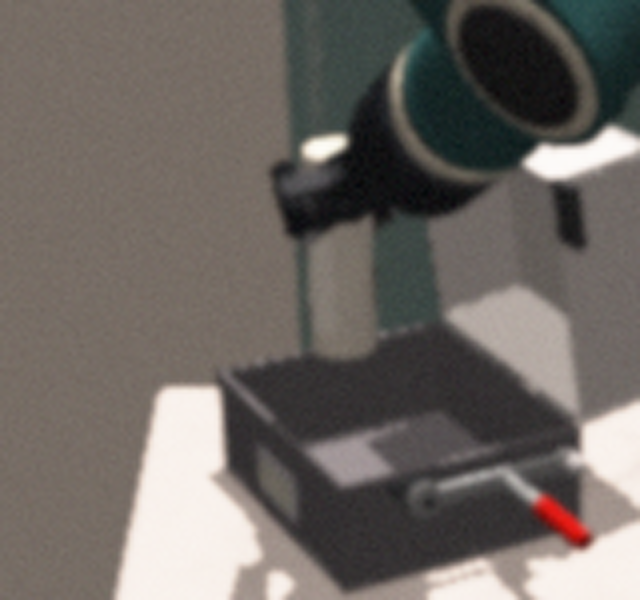

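View pics/t21.png

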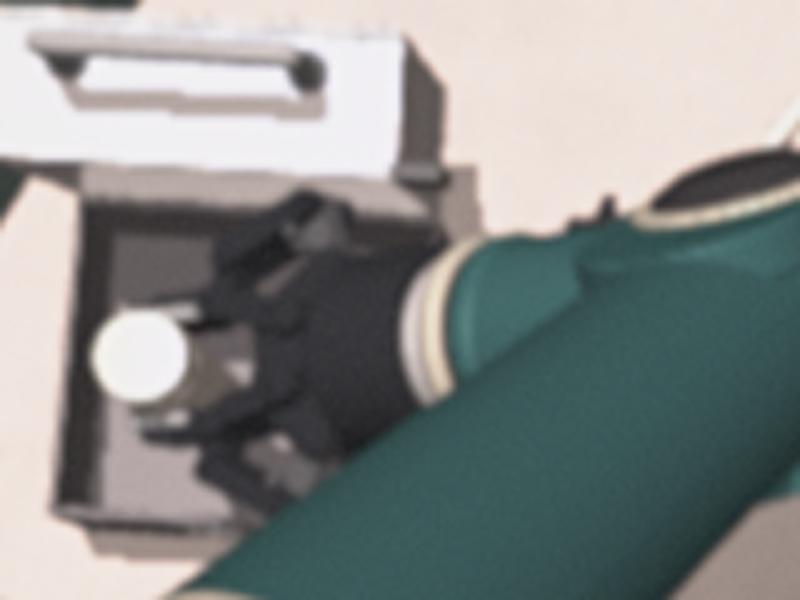

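```bash
python3 - <<'E'
from st import *
a=load("scene11.npz");b=load("top11.npz")
print(tri(a,(150+325/4,80+150/4),b,(120+140/5-.1,120+355/5-.1)))
for z in(.09,.095,.10): print(onz(a,(150+345/4,80+349/4),z))
crop(a,200,95,60,90,7,"pics/s22.png")
E
```

```text
(array([ 0.51291198, -0.0555373 ,  0.21292555]), np.float64(0.007176888788458239))
[ 0.52101371 -0.04639054  0.09      ]
[ 0.51582901 -0.05605072  0.095     ]
[ 0.51064431 -0.06571091  0.1       ]
```

View pics/s22.png

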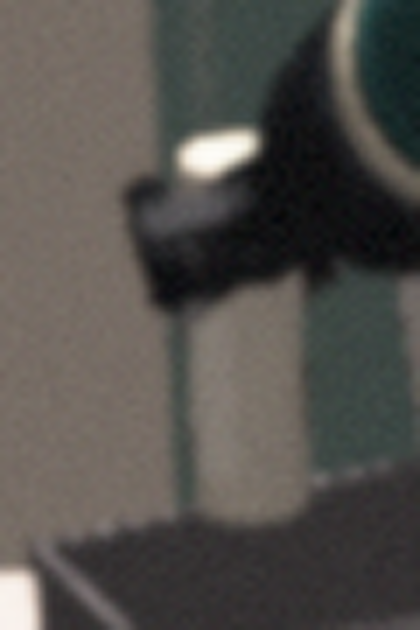

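```bash
python3 -m pendant '[{"delta_pos":[-0.019,0,0.0115],"delta_rot":[0,0,0],"jaw":0},{"delta_pos":[-0.019,0,0.0115],"delta_rot":[0,0,0],"jaw":0},{"delta_pos":[-0.019,0,0.0115],"delta_rot":[0,0,0],"jaw":0},{"delta_pos":[-0.019,0,0.0115],"delta_rot":[0,0,0],"jaw":0},{"delta_pos":[-0.019,0,0.0115],"delta_rot":[0,0,0],"jaw":0},{"delta_pos":[-0.019,0,0.0115],"delta_rot":[0,0,0],"jaw":0},{"delta_pos":[0,0,0],"delta_rot":[0,0,0],"jaw":0}]'
python3 - <<'E'
from st import *
s,p,r=rt(); z=r.apply([0,0,1]);g=p-.058*z;print("g",g,"F",s["wrist_force"])
E
```

```text
time: 29.92
eef_pos: [0.5166, -0.0256, 0.0611]
tool_rot: [-0.315, 0.649, 0.609, 0.33]
wrist_force: [-0.5, -0.3, -1.2]
opening: 0.0348
g [ 0.51400331 -0.07264662  0.09500762] F [-0.50935768 -0.32073154 -1.21973932]
```

```bash
python3 -m pendant '[{"delta_pos":[-0.0055,0,0.004],"delta_rot":[0,0,0],"jaw":0},{"delta_pos":[0,0,0],"delta_rot":[0,0,0],"jaw":0}]'
python3 -m pendant '[{"delta_pos":[-0.0027,0,0.002],"delta_rot":[0,0,0],"jaw":0},{"delta_pos":[0,0,0],"delta_rot":[0,0,0],"jaw":0}]'
python3 -m pendant '[{"delta_pos":[-0.0027,0,0.002],"delta_rot":[0,0,0],"jaw":0},{"delta_pos":[0,0,0],"delta_rot":[0,0,0],"jaw":0}]'
```

```text
time: 30.08
eef_pos: [0.518, -0.0256, 0.0598]
tool_rot: [-0.313, 0.648, 0.61, 0.331]
wrist_force: [-0.1, -0.7, -0.9]
opening: 0.0347
time: 30.25
eef_pos: [0.5184, -0.0256, 0.0587]
tool_rot: [-0.313, 0.648, 0.61, 0.331]
wrist_force: [-0.5, 0.6, -0.7]
opening: 0.0348
time: 30.42
eef_pos: [0.5183, -0.0256, 0.0565]
tool_rot: [-0.313, 0.648, 0.61, 0.331]
wrist_force: [-0.1, -0.1, -0.8]
opening: 0.0348
```

```bash
python3 -m pendant '[{"delta_pos":[-0.0027,0,0.002],"delta_rot":[0,0,0],"jaw":0},{"delta_pos":[0,0,0],"delta_rot":[0,0,0],"jaw":0}]'
python3 -m pendant '[{"delta_pos":[-0.0027,0,0.002],"delta_rot":[0,0,0],"jaw":0},{"delta_pos":[0,0,0],"delta_rot":[0,0,0],"jaw":0}]'
python3 - <<'E'
from st import *
from cell import eyes
s,p,r=rt(); z=r.apply([0,0,1]);g=p-.058*z;print("g",g,"F",s["wrist_force"])
a=eyes.grab_frame("scene");b=eyes.grab_frame("top");np.savez("scene12.npz",**a);np.savez("top12.npz",**b)
crop(a,170,110,120,110,6,"pics/s23.png")
E
```

```text
time: 30.58
eef_pos: [0.5181, -0.0255, 0.0543]
tool_rot: [-0.313, 0.648, 0.61, 0.331]
wrist_force: [0.4, -0.5, -1.0]
opening: 0.035
time: 30.75
eef_pos: [0.5184, -0.0255, 0.0526]
tool_rot: [-0.313, 0.648, 0.61, 0.332]
wrist_force: [-0.7, -0.1, 0.3]
opening: 0.035
g [ 0.51560793 -0.07248855  0.08645155] F [-0.65255891 -0.12806887  0.25483658]
```

View pics/s23.png

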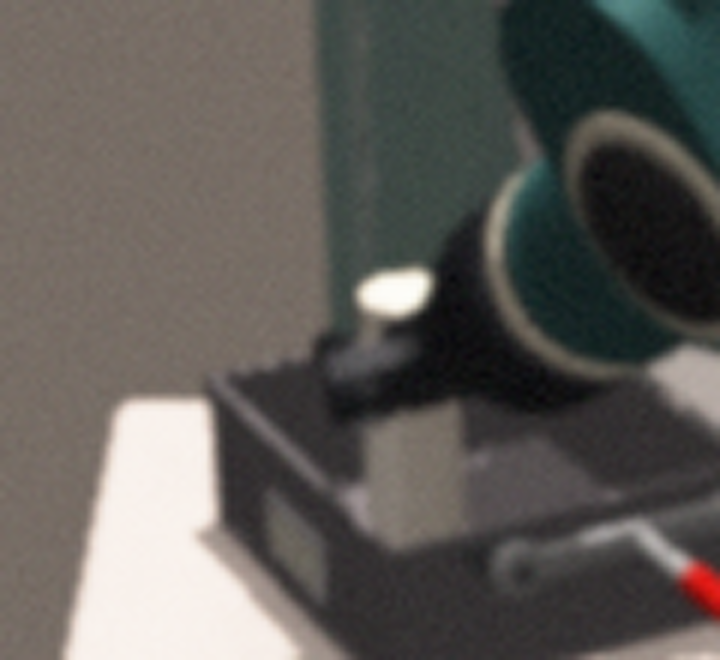

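```bash
python3 - <<'E'
from st import *
a=load("scene12.npz");b=load("top12.npz")
c,d=ray(a,(236,158.3)); 
for y in(-.06,-.065,-.07,-.075): print(c+d*(y-c[1])/d[1])
g=cv2.cvtColor(b["color"],cv2.COLOR_RGB2HSV);
crop(b,120,150,120,90,6,"pics/t23.png")
E
```

```text
[ 0.51399248 -0.06        0.11882294]
[ 0.51130747 -0.065       0.12129759]
[ 0.50862245 -0.07        0.12377224]
[ 0.50593744 -0.075       0.12624689]
```

View pics/t23.png

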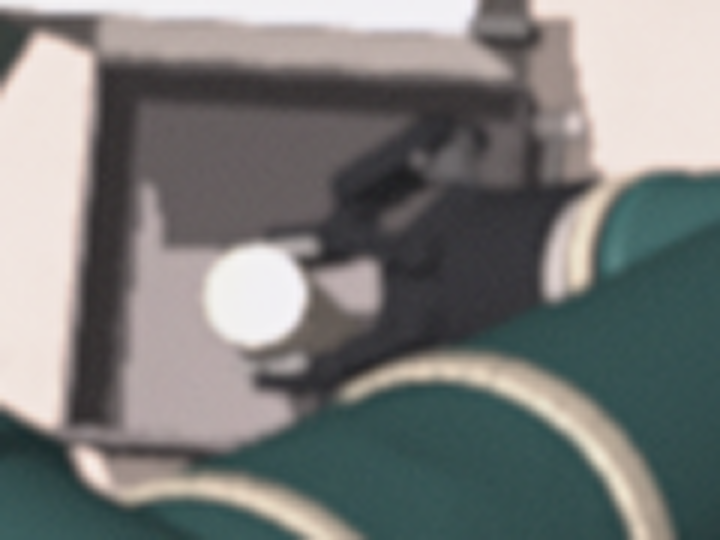

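```bash
python3 -m pendant '[{"delta_pos":[-0.0027,0,0.002],"delta_rot":[0,0,0],"jaw":0},{"delta_pos":[0,0,0],"delta_rot":[0,0,0],"jaw":0}]'
python3 -m pendant '[{"delta_pos":[-0.0027,0,0.002],"delta_rot":[0,0,0],"jaw":0},{"delta_pos":[0,0,0],"delta_rot":[0,0,0],"jaw":0}]'
```

```text
time: 31.02
eef_pos: [0.5185, -0.0253, 0.0526]
tool_rot: [-0.314, 0.647, 0.61, 0.333]
wrist_force: [-1.1, -2.6, 12.1]
opening: 0.0344
time: 31.18
eef_pos: [0.5186, -0.0252, 0.0527]
tool_rot: [-0.315, 0.647, 0.609, 0.334]
wrist_force: [-3.5, -5.5, 21.4]
opening: 0.035
```

```bash
python3 -m pendant '[{"delta_pos":[0.0022,0,-0.0016],"delta_rot":[0,0,0],"jaw":0},{"delta_pos":[0,0,0],"delta_rot":[0,0,0],"jaw":0.42},{"delta_pos":[0,0,0],"delta_rot":[0,0,0],"jaw":0.46},{"delta_pos":[0,0,0],"delta_rot":[0,0,0],"jaw":0.5},{"delta_pos":[0,0,0],"delta_rot":[0,0,0],"jaw":0.58},{"delta_pos":[0,0,0],"delta_rot":[0,0,0],"jaw":0.66},{"delta_pos":[0,0,0],"delta_rot":[0,0,0],"jaw":0.7},{"delta_pos":[0,0,-0.015],"delta_rot":[0,0,0],"jaw":0.7},{"delta_pos":[0,0,-0.03],"delta_rot":[0,0,0],"jaw":0.7},{"delta_pos":[0,0,-0.04],"delta_rot":[0,0,0],"jaw":0.7},{"delta_pos":[0,0,-0.04],"delta_rot":[0,0,0],"jaw":0.7},{"delta_pos":[0,0,-0.04],"delta_rot":[0,0,0],"jaw":0.7}]'
python3 - <<'E'
from st import *
from cell import eyes
s,p,r=rt(); z=r.apply([0,0,1]); to(chest(.02,-.155,.15)); print(s["joint_positions"].round(2),"tilt",np.degrees(np.arctan2(z[1],-z[2])))
a=eyes.grab_frame("scene");b=eyes.grab_frame("top");np.savez("scene13.npz",**a);np.savez("top13.npz",**b)
crop(a,170,90,160,130,5,"pics/s24.png")
crop(b,110,130,160,120,5,"pics/t24.png")
E
```

```text
time: 32.18
eef_pos: [0.5131, -0.1071, 0.1086]
tool_rot: [-0.313, 0.648, 0.61, 0.331]
wrist_force: [0.8, -0.0, 0.1]
opening: 0.0599
t32.18 p [ 0.5131 -0.1071  0.1086] yaw_y -0.0597 z [ 0.047  0.81  -0.585] F [ 0.8 -0.   0.1] open 0.0599 ->units [-0.0565  0.0749 -0.1964]
[ 0.43  0.74  0.26  1.78 -0.9   1.46  1.12] tilt 54.148670403752085
```

View pics/s24.png

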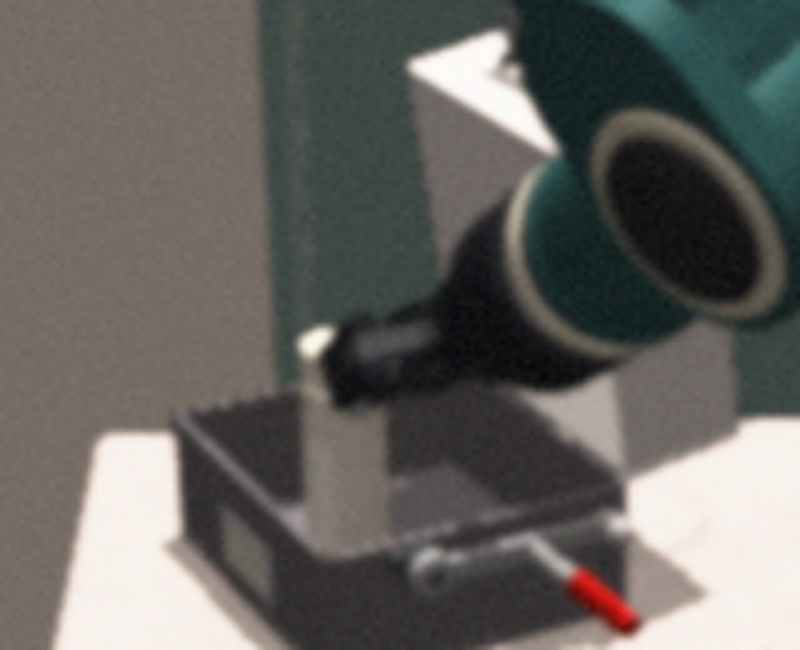

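View pics/t24.png

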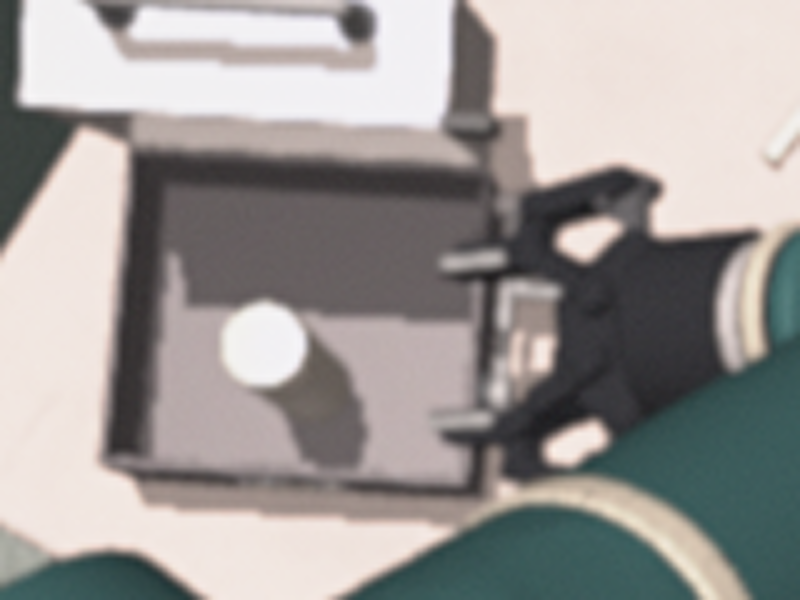

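```bash
python3 -m pendant '[{"delta_pos":[0,0.003,-0.04],"delta_rot":[0,0,0],"jaw":0.36},{"delta_pos":[-0.028,0.015,-0.03],"delta_rot":[0,-0.1,0],"jaw":0.36},{"delta_pos":[-0.028,0.018,-0.03],"delta_rot":[0,-0.2,0],"jaw":0.36},{"delta_pos":[-0.028,0.018,-0.03],"delta_rot":[0,-0.2,0],"jaw":0.36},{"delta_pos":[-0.028,0.018,-0.02],"delta_rot":[0,-0.2,0],"jaw":0.36},{"delta_pos":[0,0,0],"delta_rot":[0,-0.2,0],"jaw":0.36},{"delta_pos":[0,0,0],"delta_rot":[0,-0.2,0],"jaw":0.36},{"delta_pos":[0,0,0],"delta_rot":[0,-0.2,0],"jaw":0.36},{"delta_pos":[0,0,0],"delta_rot":[0,-0.2,0],"jaw":0.36},{"delta_pos":[0,0,0],"delta_rot":[0,-0.2,0],"jaw":0.36},{"delta_pos":[0,0,0],"delta_rot":[0,-0.19,0],"jaw":0.36},{"delta_pos":[0,0,0],"delta_rot":[0,0,0],"jaw":0.36}]'
python3 - <<'E'
from st import *
s,p,r=rt(); z=r.apply([0,0,1]); to([.551,-.223,.10]);to([.551,-.223,-.003]); print(s["joint_positions"].round(2),"tilt",np.degrees(np.arctan2(z[1],-z[2])))
E
```

```text
time: 33.28
eef_pos: [0.5514, -0.2136, 0.1152]
tool_rot: [-0.002, 0.724, 0.69, 0.0]
wrist_force: [-0.1, 1.3, -0.6]
opening: 0.0307
t33.28 p [ 0.5514 -0.2136  0.1152] yaw_y -0.0483 z [-0.002  0.003 -1.   ] F [-0.1  1.3 -0.6] open 0.0307 ->units [-0.0157  0.0001  0.0253]
t33.28 p [ 0.5514 -0.2136  0.1152] yaw_y -0.0483 z [-0.002  0.003 -1.   ] F [-0.1  1.3 -0.6] open 0.0307 ->units [-0.0161  0.0005  0.1969]
[-0.13  0.51  0.59  1.84 -0.35  0.9   0.57] tilt 0.14524288446409198
```

```bash
python3 -m pendant '[{"delta_pos":[-0.008,0,0.035],"delta_rot":[0,0,0],"jaw":0.36},{"delta_pos":[-0.008,0,0.035],"delta_rot":[0,0,0],"jaw":0.36},{"delta_pos":[0,0,0.035],"delta_rot":[0,0,0],"jaw":0.36},{"delta_pos":[0,0,0.02],"delta_rot":[0,0,0],"jaw":0.36},{"delta_pos":[0,0,0],"delta_rot":[0,0,0],"jaw":0.36}]'
python3 - <<'E'
from st import *
from cell import eyes
to([.551,-.223,-.003])
a=eyes.grab_frame("scene")
crop(a,240,130,120,90,6,"pics/s25.png")
E
```

```text
time: 33.7
eef_pos: [0.5467, -0.2303, 0.0378]
tool_rot: [-0.004, 0.728, 0.686, -0.001]
wrist_force: [-0.8, 0.1, -0.1]
opening: 0.0308
t33.70 p [ 0.5467 -0.2303  0.0378] yaw_y -0.0599 z [-0.007  0.004 -1.   ] F [-0.8  0.1 -0.1] open 0.0308 ->units [0.0123 0.0069 0.068 ]
```

View pics/s25.png

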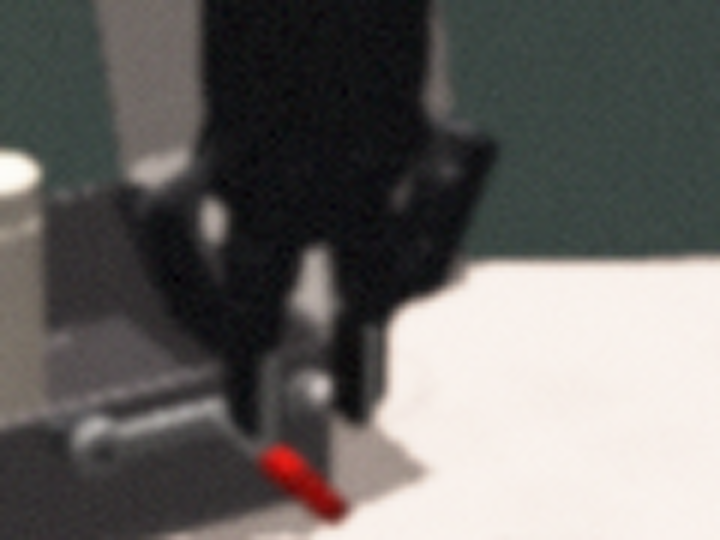

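```bash
python3 -m pendant '[{"delta_pos":[0.004,0.002,0.02],"delta_rot":[0,0,0],"jaw":0.36},{"delta_pos":[0.004,0.003,0.02],"delta_rot":[0,0,0],"jaw":0.36},{"delta_pos":[0,0,0.02],"delta_rot":[0,0,0],"jaw":0.36},{"delta_pos":[0,0,0.008],"delta_rot":[0,0,0],"jaw":0.36},{"delta_pos":[0,0,0],"delta_rot":[0,0,0],"jaw":0.36}]'
python3 -m pendant '[{"delta_pos":[0,0,0],"delta_rot":[0,0,0],"jaw":0.2},{"delta_pos":[0,0,0],"delta_rot":[0,0,0],"jaw":0.1},{"delta_pos":[0,0,0],"delta_rot":[0,0,0],"jaw":0},{"delta_pos":[0,0,0],"delta_rot":[0,0,0],"jaw":0},{"delta_pos":[0,0,0],"delta_rot":[0,0,0],"jaw":0}]' 40
python3 - <<'E'
from st import *
from cell import eyes
to([.551,-.223,-.003])
a=eyes.grab_frame("scene")
crop(a,240,130,120,90,6,"pics/s26.png")
th=np.linspace(0,1.71,14);P=.05*np.c_[np.cos(th),np.sin(th)]
for t,d in zip(th[1:],np.diff(P,axis=0)/.6): print("%.2f y %.4f z %.4f"%(t,d[0],-d[1]))
E
```

```text
time: 34.17
eef_pos: [0.5513, -0.2259, -0.0017]
tool_rot: [-0.002, 0.728, 0.686, -0.001]
wrist_force: [-0.1, -0.3, -0.5]
opening: 0.0304
time: 34.58
eef_pos: [0.5504, -0.2265, 0.0]
tool_rot: [-0.002, 0.728, 0.685, -0.001]
wrist_force: [-5.0, 0.9, 1.9]
opening: 0.0107
t34.58 p [ 0.5504 -0.2265  0.    ] yaw_y -0.0602 z [-0.004  0.002 -1.   ] F [-5.   0.9  1.9] open 0.0107 ->units [0.0059 0.0007 0.005 ]
0.13 y -0.0007 z -0.0109
0.26 y -0.0021 z -0.0107
0.39 y -0.0035 z -0.0104
0.53 y -0.0049 z -0.0098
0.66 y -0.0061 z -0.0091
0.79 y -0.0073 z -0.0082
0.92 y -0.0083 z -0.0072
1.05 y -0.0091 z -0.0060
1.18 y -0.0099 z -0.0048
1.32 y -0.0104 z -0.0035
1.45 y -0.0108 z -0.0021
1.58 y -0.0109 z -0.0006
1.71 y -0.0109 z 0.0008
```

View pics/s26.png

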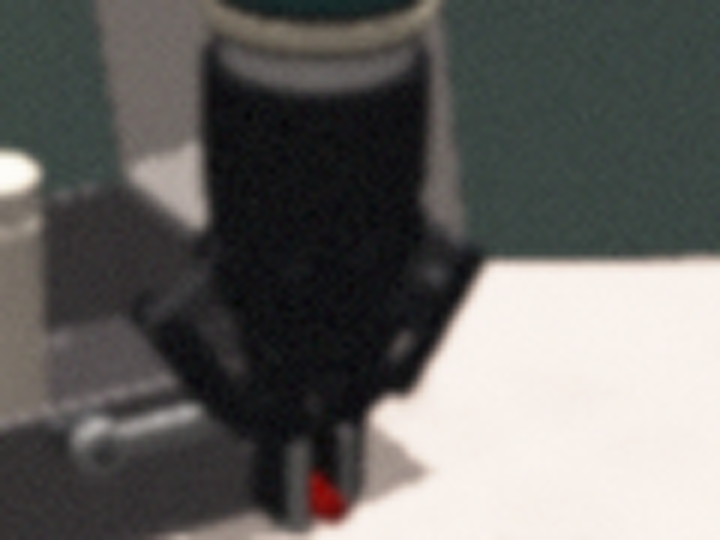

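```bash
python3 -m pendant '[{"delta_pos":[0,-0.0007,-0.011],"delta_rot":[0,0,0],"jaw":0},{"delta_pos":[0,-0.002,-0.011],"delta_rot":[0,0,0],"jaw":0},{"delta_pos":[0,-0.0035,-0.0104],"delta_rot":[0,0,0],"jaw":0},{"delta_pos":[0,-0.005,-0.01],"delta_rot":[0,0,0],"jaw":0},{"delta_pos":[0,-0.006,-0.009],"delta_rot":[0,0,0],"jaw":0},{"delta_pos":[0,-0.0073,-0.008],"delta_rot":[0,0,0],"jaw":0},{"delta_pos":[0,-0.008,-0.007],"delta_rot":[0,0,0],"jaw":0},{"delta_pos":[0,-0.009,-0.006],"delta_rot":[0,0,0],"jaw":0},{"delta_pos":[0,-0.01,-0.005],"delta_rot":[0,0,0],"jaw":0},{"delta_pos":[0,-0.0104,-0.0035],"delta_rot":[0,0,0],"jaw":0},{"delta_pos":[0,-0.011,-0.002],"delta_rot":[0,0,0],"jaw":0},{"delta_pos":[0,-0.011,-0.0005],"delta_rot":[0,0,0],"jaw":0}]'
python3 -c "
from st import *
a=chest(-.03+.05*np.cos(1.71),-.1555,.101-.055);to(a)"
```

```text
time: 35.63
eef_pos: [0.5111, -0.2247, 0.0553]
tool_rot: [0.006, 0.727, 0.686, 0.005]
wrist_force: [5.3, 0.7, 16.0]
opening: 0.0096
t35.63 p [ 0.5111 -0.2247  0.0553] yaw_y -0.0583 z [ 0.016 -0.002 -1.   ] F [ 5.3  0.7 16. ] open 0.0096 ->units [ 0.003  -0.0284  0.0151]
```

```bash
python3 -m pendant '[{"delta_pos":[0,-0.005,0],"delta_rot":[0,0,0],"jaw":0},{"delta_pos":[0,0,0],"delta_rot":[0,0,0],"jaw":0}]'
python3 - <<'E'
from st import *
from cell import eyes
a=chest(-.03+.05*np.cos(1.71),-.1555,.101-.055);to(a)
a=eyes.grab_frame("scene");np.savez("scene14.npz",**a)
crop(a,220,100,120,110,6,"pics/s27.png")
E
```

```text
time: 35.8
eef_pos: [0.506, -0.2243, 0.0553]
tool_rot: [0.005, 0.728, 0.686, 0.004]
wrist_force: [4.0, 3.7, 20.9]
opening: 0.01
t35.80 p [ 0.506  -0.2243  0.0553] yaw_y -0.0588 z [ 0.013 -0.001 -1.   ] F [ 4.   3.7 20.9] open 0.0100 ->units [ 0.0029 -0.0198  0.0153]
```

View pics/s27.png

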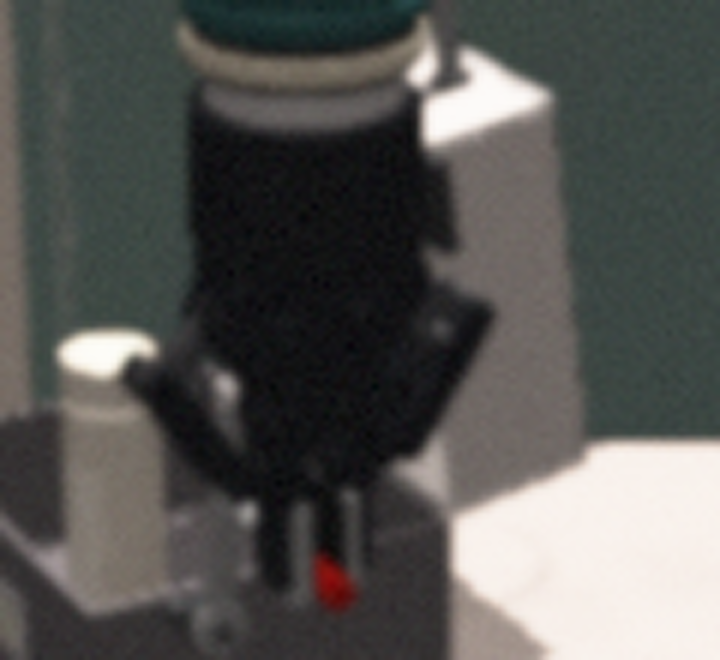

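```bash
python3 -m pendant '[{"delta_pos":[0,0,-0.006],"delta_rot":[0,0,0],"jaw":0},{"delta_pos":[0,-0.004,0],"delta_rot":[0,0,0],"jaw":0},{"delta_pos":[0,0,0],"delta_rot":[0,0,0],"jaw":0}]'
python3 -c "
from st import *
a=chest(-.03+.05*np.cos(1.71),-.1555,.101-.0525);to(a)"
```

```text
time: 36.1
eef_pos: [0.5003, -0.2238, 0.0565]
tool_rot: [0.002, 0.728, 0.686, 0.002]
wrist_force: [3.3, 1.4, 12.8]
opening: 0.0099
t36.10 p [ 0.5003 -0.2238  0.0565] yaw_y -0.0591 z [ 0.006  0.    -1.   ] F [ 3.3  1.4 12.8] open 0.0099 ->units [ 0.0026 -0.0101  0.0132]
```

```bash
python3 -m pendant '[{"delta_pos":[0,-0.005,-0.003],"delta_rot":[0,0,0],"jaw":0},{"delta_pos":[0,-0.004,0],"delta_rot":[0,0,0],"jaw":0},{"delta_pos":[0,0,0],"delta_rot":[0,0,0],"jaw":0}]'
python3 - <<'E'
from st import *
from cell import eyes
a=chest(-.03+.05*np.cos(1.71),-.1555,.101-.0525);to(a)
a=eyes.grab_frame("scene");np.savez("scene14.npz",**a)
crop(a,200,100,140,110,6,"pics/s28.png")
E
```

```text
time: 36.35
eef_pos: [0.4935, -0.2232, 0.057]
tool_rot: [0.001, 0.728, 0.686, 0.001]
wrist_force: [4.9, 0.4, 8.0]
opening: 0.0099
t36.35 p [ 0.4935 -0.2232  0.057 ] yaw_y -0.0595 z [ 0.003  0.001 -1.   ] F [4.9 0.4 8. ] open 0.0099 ->units [0.0024 0.0013 0.0142]
```

View pics/s28.png

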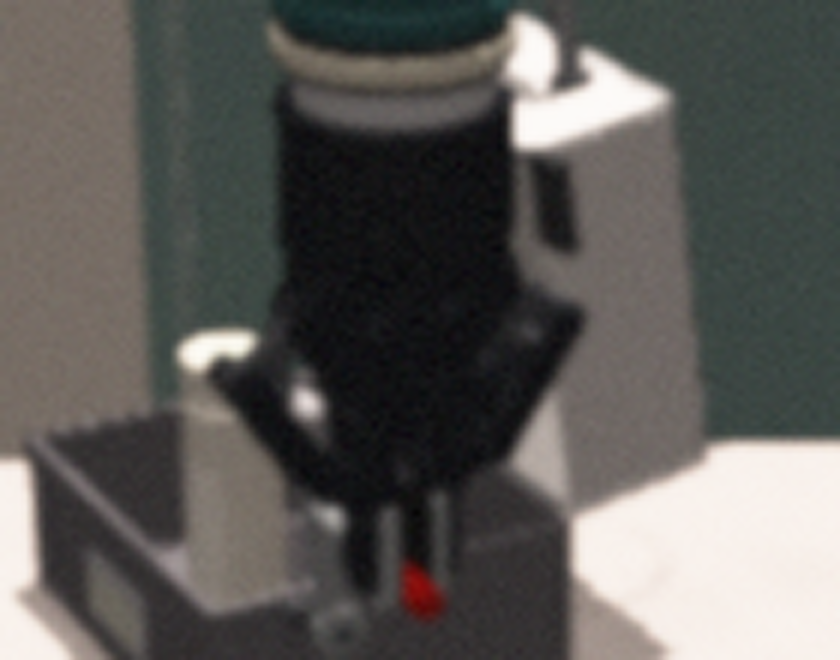

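```bash
python3 -m pendant '[{"delta_pos":[0,-0.005,0],"delta_rot":[0,0,0],"jaw":0},{"delta_pos":[0,-0.003,0],"delta_rot":[0,0,0],"jaw":0},{"delta_pos":[0,0,0],"delta_rot":[0,0,0],"jaw":0}]'
python3 -c "
from st import *
a=chest(-.03+.05*np.cos(1.71),-.1555,.101-.0525);to(a)"
```

```text
time: 36.65
eef_pos: [0.4933, -0.2232, 0.0574]
tool_rot: [0.005, 0.727, 0.686, 0.003]
wrist_force: [16.5, -0.9, -3.0]
opening: 0.01
t36.65 p [ 0.4933 -0.2232  0.0574] yaw_y -0.0584 z [ 0.011 -0.002 -1.   ] F [16.5 -0.9 -3. ] open 0.0100 ->units [0.0023 0.0014 0.0148]
```

```bash
python3 -m pendant '[{"delta_pos":[0,0.004,0],"delta_rot":[0,0,0],"jaw":0},{"delta_pos":[0,0,0],"delta_rot":[0,0,0],"jaw":0.2},{"delta_pos":[0,0,0],"delta_rot":[0,0,0],"jaw":0.4},{"delta_pos":[0,0,0],"delta_rot":[0,0,0],"jaw":0.4},{"delta_pos":[0,0,-0.015],"delta_rot":[0,0,0],"jaw":0.4},{"delta_pos":[0,0,-0.03],"delta_rot":[0,0,0],"jaw":0.4},{"delta_pos":[0,0,-0.05],"delta_rot":[0,0,0],"jaw":0.4},{"delta_pos":[0,0,-0.06],"delta_rot":[0,0,0],"jaw":0.4},{"delta_pos":[0,0,-0.06],"delta_rot":[0,0,0],"jaw":0.4},{"delta_pos":[0,0,-0.06],"delta_rot":[0,0,0],"jaw":0.36},{"delta_pos":[0,0,-0.06],"delta_rot":[0,0,0],"jaw":0.36},{"delta_pos":[0,0,-0.05],"delta_rot":[0,0,0],"jaw":0.36}]'
python3 - <<'E'
from st import *
from cell import eyes
s,p,r=rt();to(chest(.086,0,.30))
a=eyes.grab_frame("scene");np.savez("scene15.npz",**a)
b=eyes.grab_frame("top")
crop(a,180,60,160,150,4,"pics/s29.png");crop(b,110,90,160,150,4,"pics/t29.png")
E
```

```text
time: 37.65
eef_pos: [0.4882, -0.2237, 0.2892]
tool_rot: [-0.001, 0.728, 0.685, 0.0]
wrist_force: [1.6, 0.2, 0.0]
opening: 0.0305
t37.65 p [ 0.4882 -0.2237  0.2892] yaw_y -0.0610 z [-0.001  0.001 -1.   ] F [1.6 0.2 0. ] open 0.0305 ->units [ 0.2625  0.2154 -0.018 ]
```

View pics/s29.png

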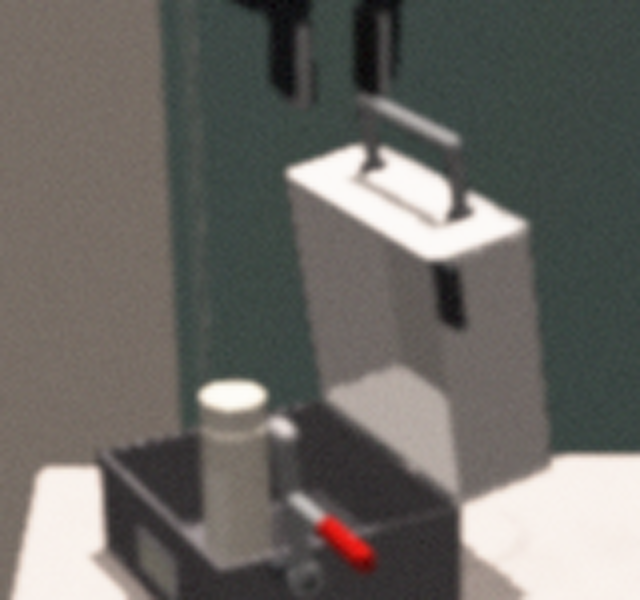

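View pics/t29.png

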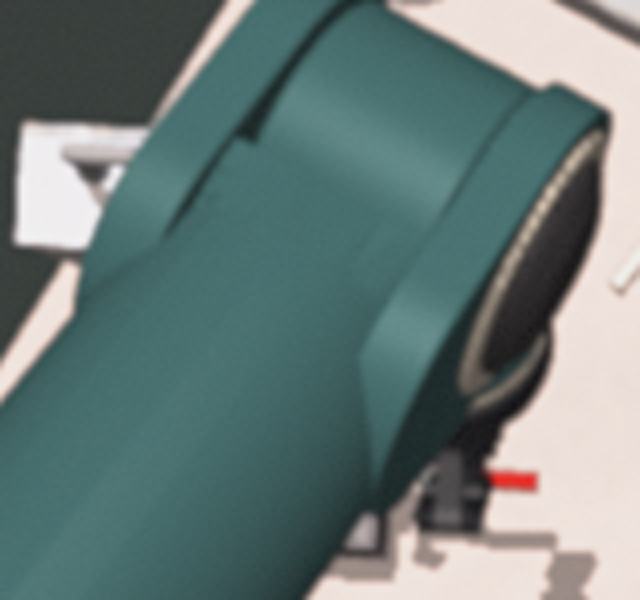

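```bash
python3 -m pendant '[{"delta_pos":[0.0437,0.036,0],"delta_rot":[0,0,0],"jaw":0.36},{"delta_pos":[0.0437,0.036,0],"delta_rot":[0,0,0],"jaw":0.36},{"delta_pos":[0.0437,0.036,0],"delta_rot":[0,0,0],"jaw":0.36},{"delta_pos":[0.0437,0.036,0],"delta_rot":[0,0,0],"jaw":0.36},{"delta_pos":[0.0437,0.036,0],"delta_rot":[0,0,0],"jaw":0.36},{"delta_pos":[0.0437,0.035,0],"delta_rot":[0,0,0],"jaw":0.36},{"delta_pos":[0,0,0],"delta_rot":[0,0,0],"jaw":0.36},{"delta_pos":[0,0,0],"delta_rot":[0,0,0],"jaw":0.36}]'
python3 - <<'E'
from st import *
from cell import eyes
to([.6266,-.0742,.2053])
a=eyes.grab_frame("scene")
crop(a,220,50,100,90,7,"pics/s30.png")
E
```

```text
time: 38.42
eef_pos: [0.627, -0.0717, 0.2846]
tool_rot: [-0.002, 0.727, 0.687, -0.002]
wrist_force: [0.2, -0.9, 0.0]
opening: 0.0311
t38.42 p [ 0.627  -0.0717  0.2846] yaw_y -0.0561 z [-0.006  0.001 -1.   ] F [ 0.2 -0.9  0. ] open 0.0311 ->units [-0.0043  0.0002  0.1321]
```

View pics/s30.png

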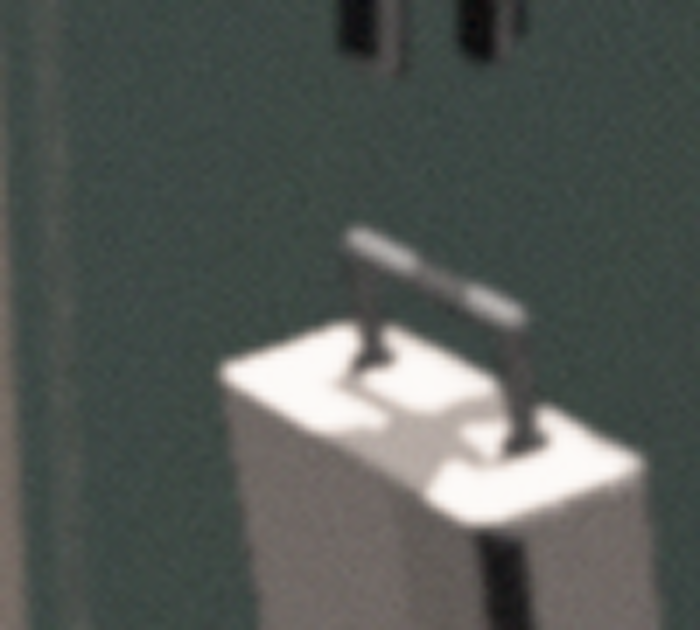

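Bar's middle is at about (282,90) and the jaws are centred above it. I go down and pinch.

```bash
python3 -m pendant '[{"delta_pos":[-0.002,0,0.03],"delta_rot":[0,0,0],"jaw":0.36},{"delta_pos":[-0.002,0,0.03],"delta_rot":[0,0,0],"jaw":0.36},{"delta_pos":[0,0,0.03],"delta_rot":[0,0,0],"jaw":0.36},{"delta_pos":[0,0,0.03],"delta_rot":[0,0,0],"jaw":0.36},{"delta_pos":[0,0,0.012],"delta_rot":[0,0,0],"jaw":0.36},{"delta_pos":[0,0,0],"delta_rot":[0,0,0],"jaw":0.36}]'
python3 -m pendant '[{"delta_pos":[0,0,0],"delta_rot":[0,0,0],"jaw":0.2},{"delta_pos":[0,0,0],"delta_rot":[0,0,0],"jaw":0.1},{"delta_pos":[0,0,0],"delta_rot":[0,0,0],"jaw":0},{"delta_pos":[0,0,0],"delta_rot":[0,0,0],"jaw":0},{"delta_pos":[0,0,0],"delta_rot":[0,0,0],"jaw":0}]' 40
python3 - <<'E'
from st import *
to([.6266,-.0742,.2053])
r=np.hypot(.19,.04);p0=np.pi-np.arctan2(.04,.19)
th=np.linspace(1.42,.62,19)
P=r*np.c_[np.cos(p0-th),np.sin(p0-th)]
for t,d in zip(th[1:],np.diff(P,axis=0)/.6): print("%.3f y %.4f z %.4f"%(t,d[0],-d[1]))
th=.62; print("target rep at .62",chest(.075+r*np.cos(p0-th),0,.065+r*np.sin(p0-th)-.054))
E
```

```text
time: 38.97
eef_pos: [0.625, -0.0773, 0.2056]
tool_rot: [-0.002, 0.729, 0.685, -0.002]
wrist_force: [-0.1, 0.4, -0.4]
opening: 0.0307
time: 39.38
eef_pos: [0.6263, -0.0769, 0.2085]
tool_rot: [-0.001, 0.728, 0.685, -0.0]
wrist_force: [-4.9, -0.9, 3.9]
opening: 0.0086
t39.38 p [ 0.6263 -0.0769  0.2085] yaw_y -0.0604 z [-0.003  0.001 -1.   ] F [-4.9 -0.9  3.9] open 0.0086 ->units [0.0045 0.0002 0.0053]
1.376 y -0.0144 z -0.0005
1.331 y -0.0144 z 0.0001
1.287 y -0.0144 z 0.0008
1.242 y -0.0143 z 0.0014
1.198 y -0.0142 z 0.0021
1.153 y -0.0141 z 0.0027
1.109 y -0.0140 z 0.0033
1.064 y -0.0138 z 0.0039
1.020 y -0.0136 z 0.0045
0.976 y -0.0134 z 0.0051
0.931 y -0.0132 z 0.0057
0.887 y -0.0129 z 0.0063
0.842 y -0.0126 z 0.0069
0.798 y -0.0123 z 0.0074
0.753 y -0.0120 z 0.0080
0.709 y -0.0116 z 0.0085
0.664 y -0.0112 z 0.0090
0.620 y -0.0108 z 0.0095
target rep at .62 [ 0.48471638 -0.06544943  0.15395182]
```

```bash
python3 -m pendant '[{"delta_pos":[0,-0.0144,-0.0005],"delta_rot":[0,0,0],"jaw":0},{"delta_pos":[0,-0.0144,0],"delta_rot":[0,0,0],"jaw":0},{"delta_pos":[0,-0.0144,0.001],"delta_rot":[0,0,0],"jaw":0},{"delta_pos":[0,-0.0143,0.0014],"delta_rot":[0,0,0],"jaw":0},{"delta_pos":[0,-0.0142,0.002],"delta_rot":[0,0,0],"jaw":0},{"delta_pos":[0,-0.0141,0.0027],"delta_rot":[0,0,0],"jaw":0},{"delta_pos":[0,-0.014,0.0033],"delta_rot":[0,0,0],"jaw":0},{"delta_pos":[0,-0.0138,0.004],"delta_rot":[0,0,0],"jaw":0},{"delta_pos":[0,-0.0136,0.0045],"delta_rot":[0,0,0],"jaw":0},{"delta_pos":[0,-0.0134,0.005],"delta_rot":[0,0,0],"jaw":0}]'
python3 - <<'E'
from st import *
r=np.hypot(.19,.04);p0=np.pi-np.arctan2(.04,.19)
th=.976; to(chest(.075+r*np.cos(p0-th),0,.065+r*np.sin(p0-th)-.052))
E
```

```text
time: 40.22
eef_pos: [0.5418, -0.0713, 0.1931]
tool_rot: [-0.001, 0.728, 0.686, -0.0]
wrist_force: [0.8, -3.4, 2.7]
opening: 0.008
t40.22 p [ 0.5418 -0.0713  0.1931] yaw_y -0.0597 z [-0.002  0.001 -1.   ] F [ 0.8 -3.4  2.7] open 0.0080 ->units [0.0037 0.0012 0.0005]
```

```bash
python3 -m pendant '[{"delta_pos":[0,-0.0132,0.0057],"delta_rot":[0,0,0],"jaw":0},{"delta_pos":[0,-0.013,0.0063],"delta_rot":[0,0,0],"jaw":0},{"delta_pos":[0,-0.0126,0.007],"delta_rot":[0,0,0],"jaw":0},{"delta_pos":[0,-0.0123,0.0074],"delta_rot":[0,0,0],"jaw":0},{"delta_pos":[0,-0.006,0.004],"delta_rot":[0,0,0],"jaw":0},{"delta_pos":[0,-0.006,0.004],"delta_rot":[0,0,0],"jaw":0},{"delta_pos":[0,-0.006,0.0043],"delta_rot":[0,0,0],"jaw":0},{"delta_pos":[0,0,0],"delta_rot":[0,0,0],"jaw":0}]'
python3 - <<'E'
from st import *
from cell import eyes
r=np.hypot(.19,.04);p0=np.pi-np.arctan2(.04,.19)
for th in(.73,.62): to(chest(.075+r*np.cos(p0-th),0,.065+r*np.sin(p0-th)-.052))
a=eyes.grab_frame("scene")
crop(a,170,80,160,130,5,"pics/s31.png")
E
```

```text
time: 40.88
eef_pos: [0.5008, -0.0685, 0.1695]
tool_rot: [-0.001, 0.728, 0.686, -0.0]
wrist_force: [0.8, -4.6, -1.8]
opening: 0.008
t40.88 p [ 0.5008 -0.0685  0.1695] yaw_y -0.0596 z [-0.002  0.001 -1.   ] F [ 0.8 -4.6 -1.8] open 0.0080 ->units [0.0033 0.0004 0.    ]
t40.88 p [ 0.5008 -0.0685  0.1695] yaw_y -0.0596 z [-0.002  0.001 -1.   ] F [ 0.8 -4.6 -1.8] open 0.0080 ->units [ 0.0034 -0.0271  0.0227]
```

View pics/s31.png

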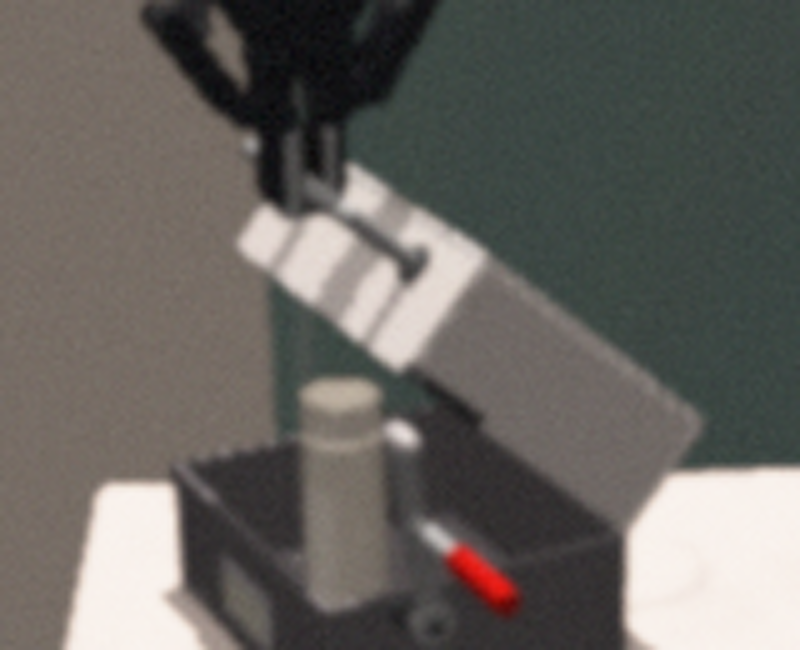

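```bash
python3 -m pendant '[{"delta_pos":[0,-0.006,0.0045],"delta_rot":[0,0,0],"jaw":0},{"delta_pos":[0,-0.006,0.0046],"delta_rot":[0,0,0],"jaw":0},{"delta_pos":[0,-0.006,0.0048],"delta_rot":[0,0,0],"jaw":0},{"delta_pos":[0,-0.004,0.0034],"delta_rot":[0,0,0],"jaw":0},{"delta_pos":[0,0,0],"delta_rot":[0,0,0],"jaw":0}]'
python3 -m pendant '[{"delta_pos":[0,-0.0027,0.0024],"delta_rot":[0,0,0],"jaw":0},{"delta_pos":[0,-0.0027,0.0025],"delta_rot":[0,0,0],"jaw":0},{"delta_pos":[0,0,0],"delta_rot":[0,0,0],"jaw":0}]'
python3 - <<'E'
from st import *
from cell import eyes
r=np.hypot(.19,.04);p0=np.pi-np.arctan2(.04,.19)
for th in(.62,): to(chest(.075+r*np.cos(p0-th),0,.065+r*np.sin(p0-th)-.052))
a=eyes.grab_frame("scene")
crop(a,170,80,160,130,5,"pics/s32.png")
E
```

```text
time: 41.35
eef_pos: [0.4879, -0.0676, 0.1594]
tool_rot: [-0.001, 0.728, 0.686, -0.0]
wrist_force: [2.0, -3.4, -1.4]
opening: 0.0082
time: 41.6
eef_pos: [0.4844, -0.0673, 0.1567]
tool_rot: [-0.002, 0.728, 0.686, -0.0]
wrist_force: [0.8, -3.8, -0.2]
opening: 0.0078
t41.60 p [ 0.4844 -0.0673  0.1567] yaw_y -0.0595 z [-0.003  0.002 -1.   ] F [ 0.8 -3.8 -0.2] open 0.0078 ->units [0.0032 0.0003 0.0012]
```

View pics/s32.png

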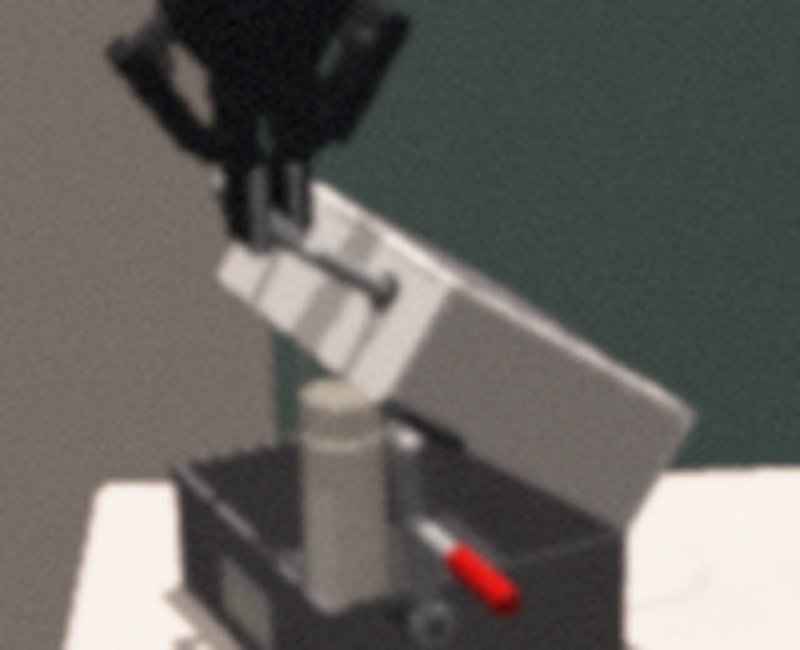

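```bash
python3 -m pendant '[{"delta_pos":[0,-0.0016,0.0015],"delta_rot":[0,0,0],"jaw":0},{"delta_pos":[0,0,0],"delta_rot":[0,0,0],"jaw":0}]'
python3 -m pendant '[{"delta_pos":[0,-0.0016,0.0015],"delta_rot":[0,0,0],"jaw":0},{"delta_pos":[0,0,0],"delta_rot":[0,0,0],"jaw":0}]'
python3 -m pendant '[{"delta_pos":[0,-0.0016,0.0015],"delta_rot":[0,0,0],"jaw":0},{"delta_pos":[0,0,0],"delta_rot":[0,0,0],"jaw":0}]'
```

```text
time: 41.82
eef_pos: [0.4838, -0.0673, 0.156]
tool_rot: [-0.001, 0.728, 0.686, -0.0]
wrist_force: [-0.1, -4.1, 0.5]
opening: 0.0083
time: 41.98
eef_pos: [0.4837, -0.0673, 0.1558]
tool_rot: [-0.001, 0.728, 0.686, 0.0]
wrist_force: [-0.5, -1.7, 5.0]
opening: 0.0083
time: 42.15
eef_pos: [0.4836, -0.0673, 0.1556]
tool_rot: [-0.0, 0.728, 0.686, 0.001]
wrist_force: [-0.9, -3.2, 8.6]
opening: 0.0083
```

```bash
python3 -m pendant '[{"delta_pos":[0,0.0015,-0.0015],"delta_rot":[0,0,0],"jaw":0},{"delta_pos":[0,0,0],"delta_rot":[0,0,0],"jaw":0.15},{"delta_pos":[0,0,0],"delta_rot":[0,0,0],"jaw":0.25},{"delta_pos":[0,0,0],"delta_rot":[0,0,0],"jaw":0.36},{"delta_pos":[0,0,0],"delta_rot":[0,0,0],"jaw":0.36},{"delta_pos":[0,0,-0.015],"delta_rot":[0,0,0],"jaw":0.36},{"delta_pos":[0,0,-0.03],"delta_rot":[0,0,0],"jaw":0.36},{"delta_pos":[0,0,-0.05],"delta_rot":[0,0,0],"jaw":0.36},{"delta_pos":[0,0,-0.05],"delta_rot":[0,0,0],"jaw":0.36},{"delta_pos":[0,0,-0.05],"delta_rot":[0,0,0],"jaw":0.36},{"delta_pos":[0,0,0],"delta_rot":[0,0,0],"jaw":0.36}]'
python3 - <<'E'
from st import *
from cell import eyes
to([.5,0,.3])
a=eyes.grab_frame("scene");b=eyes.grab_frame("top")
crop(a,170,80,160,130,5,"pics/s33.png");cv2.imwrite("pics/t33.png",b["color"][:,:,::-1])
E
```

```text
time: 43.07
eef_pos: [0.4867, -0.0681, 0.2782]
tool_rot: [0.002, 0.728, 0.686, 0.004]
wrist_force: [1.1, -0.4, 0.4]
opening: 0.0311
t43.07 p [ 0.4867 -0.0681  0.2782] yaw_y -0.0599 z [ 0.009  0.003 -1.   ] F [ 1.1 -0.4  0.4] open 0.0311 ->units [ 0.1148  0.0156 -0.0359]
```

View pics/s33.png

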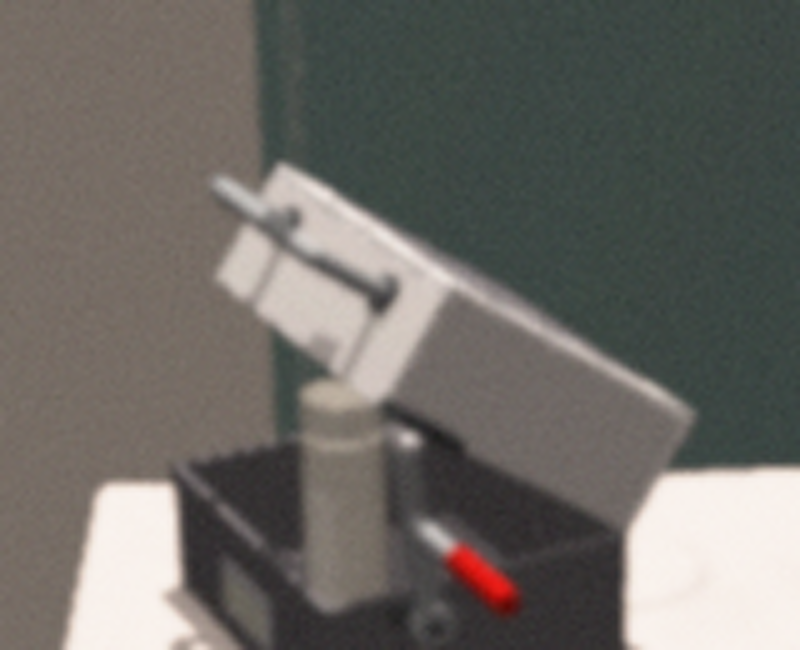

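View pics/t33.png

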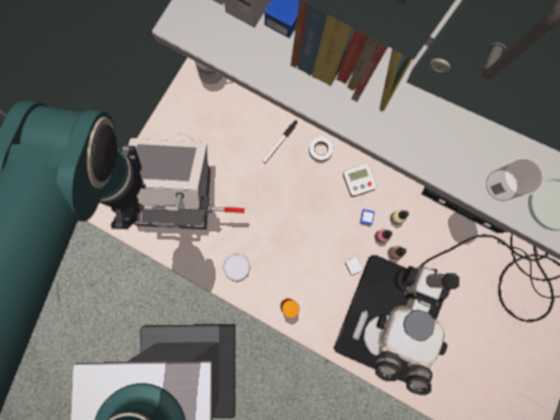

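```bash
python3 -c "
from cell import job
print(job.sign_off())"
```

```text
the job is handed in; nothing more can be done
None
```

The job is done and handed in at about 43 s of the 72 s allowed, in the order you asked.

- **Lid opened:** I swung it back by the bar until it met its stop. It stayed open by itself after I let go.
- **Jar:** I carried it a little way, laid it on its side, took it again near the cap and turned it upright. It stands on the chest floor, cap on top, about 27 mm in front of the chest's centre.
- **Stay:** I swung it up by the red peg until it met its stop (about 16 N). It stayed up by itself.
- **Lid lowered:** I lowered it by the bar until it rested on the stay, at about 0.615 rad. I let go with about 9 N on the wrist.

**Last checks:** The final pictures show the lid's dark ledge on the stay's end and the jar upright in the chest. The Petri dish, tape and timer are at their starting pixels. The gripper was clear, more than 5 cm above the bar.

**What disagreed:**
- **Tool tip:** the reported TCP lay about 37 mm beyond the real fingertips along the tool axis. My first pinch at the bar closed on nothing just above it. I corrected for this in every move after that.
- **Stay swing:** the wrist read up to about 21 N of upward force, and the tool ended about 8 mm higher than I had worked out. I eased the command until the force dropped. The cause is not known.

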